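Clear the inspection place and set the bar magnifier on the board's label

TASK

Get the inspection place ready: drop every packing scrap lying on the green mat into the red scrap bin, bring the board on its black carrier into the white taped corners so that it sits squarely between them, and still the clear bar magnifier rocking on its curved side and lay it flat side down on the board, centred on the white barcode label and lengthwise along it. Leave the other things on the bench where they are.

Things in the scene. Friction and masses are not known exactly. Their poses are not given: they have to be found in the camera images.
- magnifier_center (a point): Clear bar magnifier, orange ends, 110 g: 64 mm long (x; plane ends to grip), 46 wide (y), 34 high (z, from flat face to crown; z up = flat side down). Point: its middle, 17 mm from flat face and crown. Section: half disc, radius 34 about the flat's middle, cut by plane sides at y = -23, +23 (25 high). Starts rocking, crown down. Rests on a side too (46 high); leaned 35 deg it tips on to the flat.
- carrier_center (a point): Middle, 6 mm above the underside, of the black board carrier: a plate 120 mm (x) by 150 mm (y), 10 mm thick, sliding on the mat, with a 2 mm green board (110 x 140 mm) on it, 350 g in all. Along the board's +x edge stand a row of metal jacks (x = 33 to 55 mm, y = -66 to +6, 13 mm high) and black fibre modules (x = 25 to 55, y = +10 to +66, 10 mm high); the rest is flat.
- board_label (a point): Middle of the white barcode label on the green board of the carrier, on the board's top face 12 mm above the mat, 23 mm from the carrier's middle towards its -x edge. The label is 16 mm (x) by 64 mm (y): it runs along this point's y axis.
- tape_frame: Middle of the place marked by four white tape corners on the mat, for the carrier; the tape corners stand about 2 mm clear of the carrier's outline all round. Axes as the carrier's: x is the short way (120 mm), y the long way (150 mm). The tape is flat.
- red_bin: Red open scrap bin fixed on the bench, 180 mm (x) by 130 mm (y) and 80 mm high, walls 4 mm; origin at the middle of its underside.
- blue_bin: Blue bin of screws fixed on the bench, of the same shape and size as the red one (not for scraps); origin at the middle of its underside.
- card1_center (a point): Brown corrugated cardboard offcut, 44 mm (x) by 30 mm (y) by 18 mm high; its centre. Packing scrap; it may be absent.
- card2_center (a point): Second cardboard offcut, the same size; its centre. Packing scrap; it may be absent.
- foam1_center (a point): Stiff white foam corner: foot 42 mm (x) by 32 mm (y) by 14 mm, with a step 18 mm (x) by 32 mm (y) on it at x = -21 to -3 mm, 28 mm high in all. This point is 14 mm up, over the middle of the foot. Packing scrap; it may be absent.
- foam2_center (a point): Second foam corner, the same shape and size; the same point. Packing scrap; it may be absent.
- paper1_center (a point): Crumpled ball of white paper, about 40 mm across; its centre. Packing scrap; it may be absent.
- sfp1: Steel plug-in fibre module, 56 x 14 x 12 mm (bystander); underside centre.
- sfp2: Second fibre module, 56 x 14 x 12 mm (bystander); underside centre.
- alcohol: Squat brown jar with a black lid, 58 mm diameter, 75 mm high (bystander); underside centre.
- converter: Black steel converter box, 95 x 70 x 26 mm (bystander); underside centre.
- screwdriver: Screwdriver lying down (bystander).
- power_meter: Yellow hand-held meter, 75 x 145 x 32 mm (bystander); underside centre.
- mouse: Black computer mouse, 100 x 60 x 31 mm (bystander); underside centre.
Things that resemble listed ones, but are neither listed nor needed, are in the scene too. What is shaped like the part that bears paper1_center but purple is not meant.

How it is judged:
By the outcome, as a careful person would: the job done as asked, in the order asked, and still so for the second after the job is handed in, with the robot touching nothing.
Of card1, card2, foam1, foam2, paper1 only 3 to 5 are there at a start; the rules pass over those that are not, and their reading is None.
At some moment in a run one of magnifier, carrier may be knocked a few centimetres aside while the robot is not near it.
Once in a run the grip may slacken for a moment while it holds something.
It also fails if it takes over 210 s, if anything falls off the work surface, if the arm or the gripper's body presses on something with over 40 N, if the wrist force passes 120 N, or if a joint passes its speed limit or range.

ROBOT

A 6-joint arm with a two-finger parallel gripper is mounted at the origin on the work surface. World frame = base frame: x ahead of the robot, y to its left, z up, the work surface at z = 0. Lengths are in m, angles in rad, forces in N, time in s.
With the tool pointing down it reaches from about 0.275 to 0.825 m from the base axis. Payload 5.2 kg.
Tool frame: the origin (TCP) lies between the finger pads; the fingertips stand ahead of it and the grasp point (between the pads) lies 5 mm behind it (bot.tip_extent is the z of the fingertips in the tool frame, in m); z points along the fingers, y is the line along which they close (so a half turn about z gives the same grasp; the last joint's range is limited). The gripper opens to 93 mm and grips with 3 to 60 N. Pads are 15 mm wide; open, the fingers measure 128 mm over their backs; the gripper's body (75 mm by 188 mm) begins 65 mm behind the grasp point.
Start: joints at [-1.404, 0.259, 1.535, -0, 1.348, -0.203], TCP at [0.199, -0.513, 0.233] pointing down, gripper open.
Joint ranges: [-3.14, 3.14], [-0.91, 2.08], [0.19, 2.58], [-1.22, 4.36], [0.22, 2.71], [-3.12, 3.12]. Speed limits (rad/s): [2.57, 2.57, 3.14, 3.14, 3.14, 3.14].

INTERFACE

Orientations are given as [roll, pitch, yaw] about the fixed x, y, z axes, in that order (R = Rz(yaw) Ry(pitch) Rx(roll)).
In Python, from bench import monitor, vision, bot gives the robot as it stands.
- The arm moves only by the shell command python3 -m creep 'ROWS'. ROWS is JSON, a list of rows, each an object of numbers: "tx", "ty", "tz": the shift along the tool's x, y, z in m; "wx", "wy", "wz": the turn, a rotation vector about the tool's x, y, z in rad; "jaw": the finger opening in m, from 0 to 0.093. In form: [{"tx": .., "ty": .., "tz": .., "wx": .., "wy": .., "wz": .., "jaw": ..}, ...]. A call has 1 to 5 rows; each row is the pose to reach, as a shift and turn from the pose commanded when the call began, along the tool's axes at that moment; what a row does not reach only later rows make up. A row lasts 1/8 s, in which the tool goes at most 62.5 mm and 10.7 degrees, less where a joint would pass 70% of its speed; a pose out of reach is approached as far as the arm can. A call with a gripper value outside its range is refused whole. The fingers move at their own pace and stop on an object; the grip force is fixed at half the most. Time passes only in rows, so rows that repeat a pose let the fingers close. It gives the time, the measured TCP pose, the force, the opening and the grip force at its end, in the units of the state.
- monitor.sense(): the state, without advancing time (a new reading comes with each control period).
- vision.camera(name): name is "side" or "top"; returns the picture (384x512x3 uint8, blue, green, red); there is no depth.
- vision.calibration(name): a dict with "fx", "fy", "cx", "cy" (pixels), "R" (3x3) and "t" (3): a world point X has camera coordinates R X + t. Camera axes: x right, y down, z forward; pixel columns grow to the right and rows downward; lengths in m; the calibration is good to about 2 mm. A picture is of the moment at which its call begins. calibration takes no time and is no camera call.
- bot.close_job(): hands the job in; it is judged then, once.
The state is a dict: "t": time; "joints": joint angles; "qd": joint speeds; "joint_efforts": joint torques, N m; "eef_pos": TCP position; "tool_rot": TCP orientation; "wrist_force": force on the tool from outside, world axes, zero at the start; "moment": the same for the moment, N m; "gripper_width": finger opening in m; "grasp_force": force on a finger pad.
Only numpy, scipy, OpenCV 4.12 (cv2) and the standard library are available. Lean on these libraries where they do the work, as an engineer would, in place of code of your own. Each camera call takes 0.05 s, during which the arm holds its last target. There are 200 camera calls.

## Working session

There is one attempt and no reset: what is moved stays moved. The work goes in short steps, Python scripts to look and compute and a shell command to move; the robot and the scene stay as the last step left them, time stands still between calls to the robot, and variables do not carry over. Pictures are saved under pics/ and viewed, at most 14 in all, crops included, and the job is handed in when it is done.

```bash
ls; mkdir -p pics
python3 - <<'E'
from bench import monitor, vision, bot
import cv2
print(monitor.sense()); print(bot.tip_extent)
for n in("top","side"):
    im=vision.camera(n); cv2.imwrite(f"pics/{n}0.png",im); print(n,vision.calibration(n))
    cv2.imwrite(f"pics/{n}0b.png",cv2.resize(im,(800,600),interpolation=cv2.INTER_CUBIC))
E
```

```text
pics
{'t': 0.0, 'joints': array([-1.40380310e+00,  2.59344623e-01,  1.53609120e+00, -4.94740270e-05,
        1.34797502e+00, -2.02793725e-01]), 'qd': array([-0.0005804 ,  0.00010326,  0.00085704,  0.00143784,  0.00170021,
        0.00054803]), 'joint_efforts': array([ 2.41809372e-03, -4.37299240e+01, -2.83999747e+01,  7.20666186e-02,
        4.15299658e-02, -1.87499163e-04]), 'eef_pos': array([ 0.19869932, -0.51229204,  0.23181355]), 'tool_rot': array([-3.13980201e+00, -3.18952420e-04,  3.69797646e-01]), 'wrist_force': array([-0.04031988, -0.71832365, -0.36785069]), 'moment': array([-0.03924989, -0.0018339 ,  0.00174199]), 'grasp_force': 0.0, 'gripper_width': 0.09334195117267877}
0.014
top {'fx': 351.01057993734184, 'fy': 351.01057993734184, 'cx': 252.61462926053758, 'cy': 187.91451753791944, 'R': array([[-0.0220237 , -0.99937089,  0.02779879],
       [-0.98631368,  0.01717456, -0.16398279],
       [ 0.1634022 , -0.03102983, -0.98607143]]), 't': array([-0.00584468,  0.55375198,  1.04196993])}
side {'fx': 407.7151322233015, 'fy': 407.7151322233015, 'cx': 257.00835758390105, 'cy': 183.8010411081474, 'R': array([[-0.71328859, -0.70081733, -0.00862887],
       [-0.46963958,  0.4870633 , -0.73634774],
       [ 0.52024807, -0.52117599, -0.67654826]]), 't': array([0.39792978, 0.28756306, 0.84881816])}
```

View pics/top0b.png

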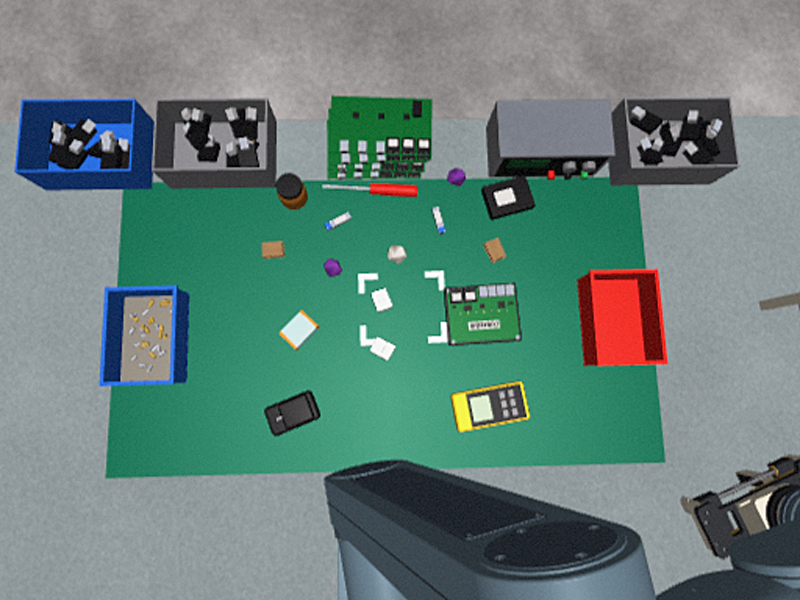

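View pics/side0b.png

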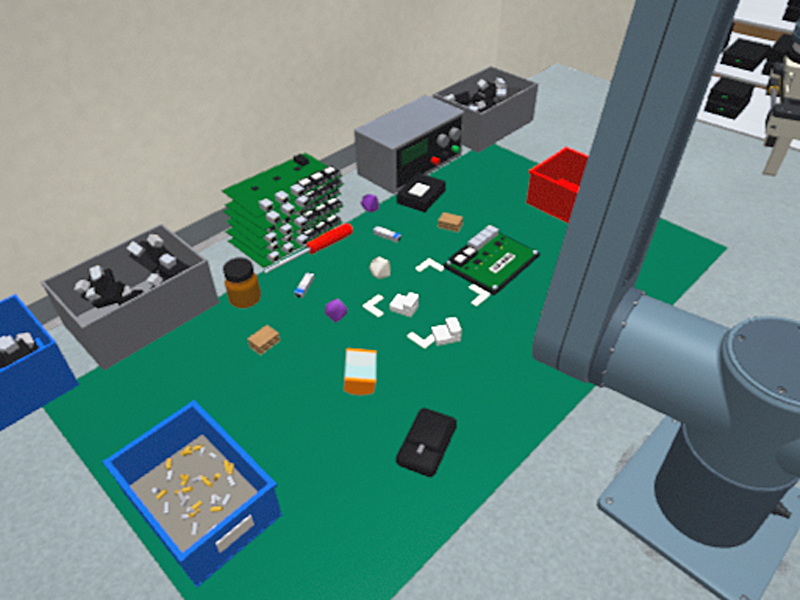

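The top view (800 px wide) shows cards at (272,249) and (495,250), paper at (397,254), and foams at (381,299) and (382,348). The magnifier is at (299,329), the carrier at (483,314), the tape middle near (402,308) and the red bin at (622,318). Next, enlarged crops.

```bash
cat > h.py <<'E'
from bench import monitor, vision, bot
import cv2, numpy as np
from scipy.spatial.transform import Rotation as Ro
C={n:vision.calibration(n) for n in("top","side")}
def K(n): c=C[n]; return np.array([[c["fx"],0,c["cx"]],[0,c["fy"],c["cy"]],[0,0,1]])
def P(n): return K(n)@np.c_[C[n]["R"],C[n]["t"]]
def ray(n,px,z):
    c=C[n]; d=c["R"].T@np.linalg.inv(K(n))@np.array([px[0],px[1],1.]); o=-c["R"].T@c["t"]
    return o+d*(z-o[2])/d[2]
def tri(a,b):
    X=cv2.triangulatePoints(P("top"),P("side"),np.array(a,float).reshape(2,1),np.array(b,float).reshape(2,1)); return (X[:3]/X[3]).ravel()
def proj(n,X): p=P(n)@np.r_[X,1]; return p[:2]/p[2]
def crop(n,box,s,f):
    im=vision.camera(n); x0,y0,x1,y1=box; o=cv2.resize(im[y0:y1,x0:x1],None,fx=s,fy=s,interpolation=cv2.INTER_CUBIC)
    for x in range((x0+9)//10*10,x1,10):
        cv2.line(o,(int((x-x0)*s),0),(int((x-x0)*s),6 if x%50 else 14),(0,255,255),1)
        if x%50==0: cv2.putText(o,str(x),(int((x-x0)*s)+2,22),0,.4,(0,255,255),1)
    for y in range((y0+9)//10*10,y1,10):
        cv2.line(o,(0,int((y-y0)*s)),(6 if y%50 else 14,int((y-y0)*s)),(0,255,255),1)
        if y%50==0: cv2.putText(o,str(y),(2,int((y-y0)*s)-2),0,.4,(0,255,255),1)
    cv2.imwrite(f"pics/{f}.png",o)
def go(x,y,z,yaw=None):
    """row to reach TCP x,y,z with tool down at yaw, from present pose"""
    s=monitor.sense(); R=Ro.from_euler("xyz",s["tool_rot"]); p=s["eef_pos"]
    d=R.inv().apply(np.array([x,y,z])-p)
    y0=s["tool_rot"][2]; yaw=y0 if yaw is None else yaw
    w=(R.inv()*Ro.from_euler("xyz",[np.pi,0,yaw])).as_rotvec()
    print("from",p.round(4),s["tool_rot"].round(3),"rows t",d.round(4),"w",w.round(3),"deg",np.degrees(np.linalg.norm(w)).round(1))
E
python3 - <<'E'
from h import *
crop("top",(160,145,345,235),4.3,"top1"); crop("side",(150,115,350,260),4,"side1")
E
```

```text
(no output)
```

View pics/top1.png

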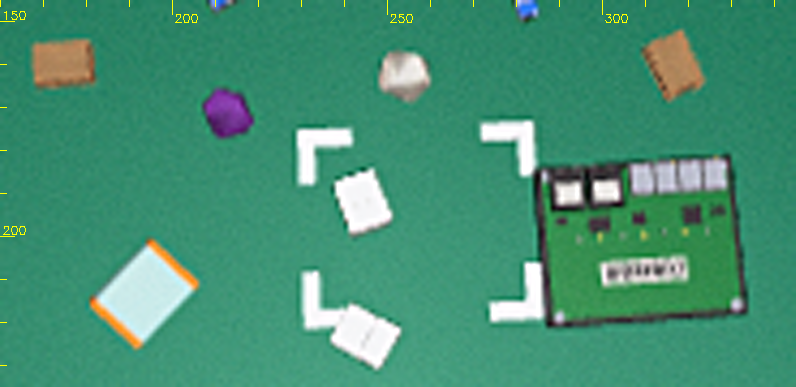

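View pics/side1.png

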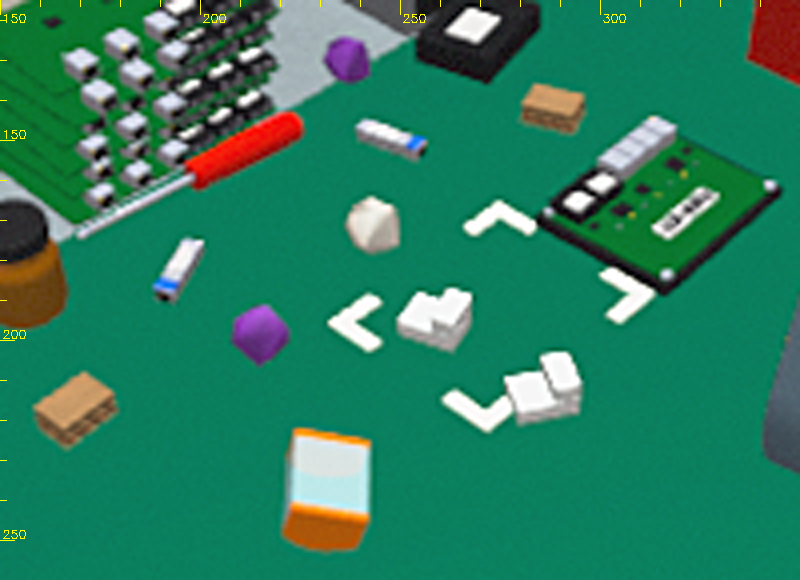

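The top crop gives clean outlines: cards centred at (64,63) and (675,65), paper at (405,76), foams at (363,201) and (366,337), magnifier at (144,293) and label at (644,271). The side crop shows the same things. The foam steps are at crop (455,305) and (561,370), and the magnifier lies crown down with its flat face at (331,474). Now I'll compute positions.

```bash
cat >> h.py <<'E'
def T(x,y,s=4.3,x0=160,y0=145): return ((x+.5)/s-.5+x0,(y+.5)/s-.5+y0)
def S(x,y,s=4.0,x0=150,y0=115): return ((x+.5)/s-.5+x0,(y+.5)/s-.5+y0)
E
python3 - <<'E'
from h import *
np.set_printoptions(precision=4,suppress=True)
for n,a,b in [("cardL",(64,63),(76,402)),("cardR",(675,62),(555,98)),("paper",(405,76),(373,225)),("foam1",(363,201),(436,318)),("foam2",(366,337),(543,388)),("mag",(144,293),(331,474)),("label",(644,271),(686,212)),
  ("carTL",(536,170),(540,218)),("carBL",(547,326),(668,288)),("carBR",(746,312),(780,188)),
  ("tTL",(297,130),(330,322)),("tTR",(534,122),(500,201)),("tBR",(541,319),(652,293)),("tBL",(304,328),(488,431))]:
    print(n,tri(T(*a),S(*b)))
def ang(n,pts,z):
    q=np.array([ray("top",T(*p),z) for p in pts]); c=q.mean(0)
    e=[q[(i+1)%4]-q[i] for i in range(4)]
    print(n,c,"edges",[(round(np.linalg.norm(v)*1e3,1),round(np.degrees(np.arctan2(v[1],v[0])),1)) for v in e])
ang("cardL",[(33,45),(92,40),(95,80),(38,87)],.018)
ang("cardR",[(643,50),(684,30),(704,78),(669,100)],.018)
ang("foam1",[(333,181),(374,168),(392,218),(353,235)],.02)
ang("foam2",[(353,305),(401,330),(377,368),(331,342)],.02)
ang("mag",[(150,240),(198,283),(138,347),(91,301)],.034)
ang("car",[(536,170),(729,155),(746,312),(547,326)],.01)
ang("tape",[(297,130),(534,122),(541,319),(304,328)],0)
print("label",ray("top",T(644,271),.012))
for p in[(392,172),(412,172),(415,232),(373,232)]: pass
b=[ray("top",(p[0]*.64,p[1]*.64),.08) for p in[(581,271),(659,270),(666,362),(585,364)]]; print("bin",np.mean(b,0),np.array(b))
for n in("top","side"):print(n,"campos",-C[n]["R"].T@C[n]["t"])
E
```

```text
cardL [0.6552 0.2302 0.0147]
cardR [ 0.6463 -0.2286  0.0197]
paper [ 0.6407 -0.0243  0.017 ]
foam1 [0.5466 0.008  0.009 ]
foam2 [0.4467 0.0085 0.0125]
mag [0.4795 0.1668 0.0329]
label [ 0.4906 -0.1985  0.0112]
carTL [ 0.5676 -0.1225  0.0068]
carBL [ 0.4506 -0.1258  0.0095]
carBR [ 0.4593 -0.2735  0.0073]
tTL [0.6026 0.0564 0.0014]
tTR [ 0.6065 -0.1225  0.0004]
tBR [ 0.4583 -0.1211  0.0027]
tBL [0.4544 0.0536 0.0007]
cardL [0.6555 0.2302 0.018 ] edges [(np.float64(43.8), np.float64(-85.8)), (np.float64(30.8), np.float64(-175.2)), (np.float64(42.3), np.float64(96.4)), (np.float64(32.5), np.float64(7.5))]
cardR [ 0.6475 -0.227   0.018 ] edges [(np.float64(35.3), np.float64(-64.7)), (np.float64(39.7), np.float64(-160.6)), (np.float64(32.0), np.float64(121.1)), (np.float64(42.7), np.float64(24.5))]
foam1 [0.5477 0.0098 0.02  ] edges [(np.float64(31.8), np.float64(-73.1)), (np.float64(39.6), np.float64(-161.6)), (np.float64(31.3), np.float64(112.7)), (np.float64(42.8), np.float64(19.2))]
foam2 [0.4479 0.0098 0.02  ] edges [(np.float64(39.4), np.float64(-118.6)), (np.float64(32.5), np.float
[... 211 characters left out ...]
64(47.5), np.float64(45.2)), (np.float64(60.1), np.float64(-44.0))]
car [ 0.5157 -0.1954  0.01  ] edges [(np.float64(146.2), np.float64(-86.5)), (np.float64(118.3), np.float64(-177.2)), (np.float64(148.1), np.float64(92.9)), (np.float64(116.7), np.float64(1.9))]
tape [ 0.5324 -0.0321  0.    ] edges [(np.float64(179.6), np.float64(-89.0)), (np.float64(149.4), np.float64(179.9)), (np.float64(175.8), np.float64(91.0)), (np.float64(149.3), np.float64(1.4))]
label [ 0.4924 -0.1971  0.012 ]
bin [ 0.4962 -0.455   0.08  ] [[ 0.5863 -0.3804  0.08  ]
 [ 0.5858 -0.5351  0.08  ]
 [ 0.4067 -0.5303  0.08  ]
 [ 0.4062 -0.374   0.08  ]]
top campos [0.3758 0.017  1.1184]
side campos [-0.0227  0.5812  0.7894]
```

```bash
cat >> h.py <<'E'
def plan(*wps,start=None):
    """wp=(x,y,z,yawdeg[,tiltdeg about tool y]); prints rows per <=5-row call, each in axes at its start"""
    s=monitor.sense(); p=s["eef_pos"]; R=Ro.from_euler("xyz",s["tool_rot"])
    print("t",round(s["t"],1),"at",p.round(4),np.degrees(s["tool_rot"]).round(1),"J",np.array(s["joints"]).round(2),"w",round(s["gripper_width"],4),"F",s["wrist_force"].round(1),"g",round(float(s["grasp_force"]),1))
    for w in wps:
        q=np.array(w[:3]); Q=Ro.from_euler("xyz",[180,0,w[3]],degrees=True)
        if len(w)>4: Q=Q*Ro.from_euler("y",w[4],degrees=True)
        rv=(R.inv()*Q).as_rotvec(); n=int(max(np.ceil(np.linalg.norm(q-p)/.27),np.ceil(np.degrees(np.linalg.norm(rv))/50),1))
        for i in range(n):
            d=R.inv().apply((q-p)/(n-i)); r=rv/n
            rows=int(np.ceil(max(np.linalg.norm(d)/.055,np.degrees(np.linalg.norm(r))/10.0)))
            print(w,i+1,"t",d.round(4),"w",r.round(3),"rows>=",rows)
            p=p+(q-p)/(n-i); R=R*Ro.from_rotvec(r)
E
python3 - <<'E'
from h import *
plan((.646,-.228,.15,25),(.646,-.228,.06,25))
E
```

```text
t 0.2 at [ 0.1987 -0.5125  0.2322] [-179.9   -0.    21.2] J [-1.4   0.26  1.54 -0.    1.35 -0.2 ] w 0.093 F [-0.5 -0.3 -0.2] g 0.0
(0.646, -0.228, 0.15, 25) 1 t [ 0.2599 -0.0518  0.0412] w [-0.001 -0.    -0.033] rows>= 5
(0.646, -0.228, 0.15, 25) 2 t [ 0.2615 -0.0431  0.0411] w [-0.001 -0.    -0.033] rows>= 5
(0.646, -0.228, 0.06, 25) 1 t [ 0.   -0.    0.09] w [ 0.  0. -0.] rows>= 2
```

```bash
python3 -m creep '[{"tx":0.26,"ty":-0.052,"tz":0.041,"wz":-0.033},{"tx":0.26,"ty":-0.052,"tz":0.041,"wz":-0.033},{"tx":0.26,"ty":-0.052,"tz":0.041,"wz":-0.033},{"tx":0.26,"ty":-0.052,"tz":0.041,"wz":-0.033},{"tx":0.26,"ty":-0.052,"tz":0.041,"wz":-0.033}]'
python3 -m creep '[{"tx":0.2615,"ty":-0.043,"tz":0.041,"wz":-0.033},{"tx":0.2615,"ty":-0.043,"tz":0.041,"wz":-0.033},{"tx":0.2615,"ty":-0.043,"tz":0.041,"wz":-0.033},{"tx":0.2615,"ty":-0.043,"tz":0.041,"wz":-0.033},{"tx":0.2615,"ty":-0.043,"tz":0.041,"wz":-0.033}]'
python3 - <<'E'
from h import *
plan((.646,-.228,.06,25),(.646,-.228,.02,25))
E
```

```text
t 0.2 at [ 0.1987 -0.5125  0.2322] [-179.9   -0.    21.2] J [-1.4   0.26  1.54 -0.    1.35 -0.2 ] w 0.093 F [-0.5 -0.3 -0.2] g 0.0
(0.646, -0.228, 0.06, 25) 1 t [ 0.1733 -0.0345  0.0575] w [-0.    -0.    -0.022] rows>= 4
(0.646, -0.228, 0.06, 25) 2 t [ 0.174  -0.0307  0.0574] w [-0.    -0.    -0.022] rows>= 4
(0.646, -0.228, 0.06, 25) 3 t [ 0.1746 -0.0268  0.0574] w [-0.    -0.    -0.022] rows>= 4
(0.646, -0.228, 0.02, 25) 1 t [-0.   -0.    0.04] w [-0. -0. -0.] rows>= 1invalid input
invalid input
```

```bash
python3 -m creep '[{"tx":0.26,"ty":-0.052,"tz":0.041,"wx":0,"wy":0,"wz":-0.033,"jaw":0.093},{"tx":0.26,"ty":-0.052,"tz":0.041,"wx":0,"wy":0,"wz":-0.033,"jaw":0.093},{"tx":0.26,"ty":-0.052,"tz":0.041,"wx":0,"wy":0,"wz":-0.033,"jaw":0.093},{"tx":0.26,"ty":-0.052,"tz":0.041,"wx":0,"wy":0,"wz":-0.033,"jaw":0.093},{"tx":0.26,"ty":-0.052,"tz":0.041,"wx":0,"wy":0,"wz":-0.033,"jaw":0.093}]'
python3 - <<'E'
from h import *
plan((.646,-.228,.15,25),(.646,-.228,.06,25),(.646,-.228,.02,25))
E
```

```text
t: 0.82
eef_pos: [0.4246, -0.3676, 0.1908]
tool_rot: [-3.14, -0.0, 0.407]
wrist_force: [-0.5, -0.4, 0.2]
gripper_width: 0.0928
grasp_force: 0.0
t 0.8 at [ 0.4246 -0.3676  0.1908] [-179.9   -0.    23.3] J [-0.91  0.31  1.57  0.    1.26  0.25] w 0.0928 F [-0.5 -0.4  0.2] g 0.0
(0.646, -0.228, 0.15, 25) 1 t [ 0.2586 -0.0406  0.0409] w [-0.002 -0.    -0.03 ] rows>= 5
(0.646, -0.228, 0.06, 25) 1 t [-0.   -0.    0.09] w [-0. -0.  0.] rows>= 2
(0.646, -0.228, 0.02, 25) 1 t [ 0.   -0.    0.04] w [-0. -0. -0.] rows>= 1
```

```bash
python3 -m creep '[{"tx":0.2586,"ty":-0.0406,"tz":0.041,"wx":0,"wy":0,"wz":-0.03,"jaw":0.093},{"tx":0.2586,"ty":-0.0406,"tz":0.041,"wx":0,"wy":0,"wz":-0.03,"jaw":0.093},{"tx":0.2586,"ty":-0.0406,"tz":0.041,"wx":0,"wy":0,"wz":-0.03,"jaw":0.08},{"tx":0.2586,"ty":-0.0406,"tz":0.041,"wx":0,"wy":0,"wz":-0.03,"jaw":0.07},{"tx":0.2586,"ty":-0.0406,"tz":0.041,"wx":0,"wy":0,"wz":-0.03,"jaw":0.07}]'
python3 -m creep '[{"tx":0,"ty":0,"tz":0.05,"wx":0,"wy":0,"wz":0,"jaw":0.07},{"tx":0,"ty":0,"tz":0.1,"wx":0,"wy":0,"wz":0,"jaw":0.07},{"tx":0,"ty":0,"tz":0.133,"wx":0,"wy":0,"wz":0,"jaw":0.07},{"tx":0,"ty":0,"tz":0.133,"wx":0,"wy":0,"wz":0,"jaw":0.07}]'
python3 -m creep '[{"tx":0,"ty":0,"tz":0,"wx":0,"wy":0,"wz":0,"jaw":0.0},{"tx":0,"ty":0,"tz":0,"wx":0,"wy":0,"wz":0,"jaw":0.0},{"tx":0,"ty":0,"tz":0,"wx":0,"wy":0,"wz":0,"jaw":0.0},{"tx":0,"ty":0,"tz":0,"wx":0,"wy":0,"wz":0,"jaw":0.0},{"tx":0,"ty":0,"tz":0,"wx":0,"wy":0,"wz":0,"jaw":0.0}]'
python3 - <<'E'
from h import *
plan((.646,-.228,.13,25),(.496,-.472,.13,25),(.496,-.472,.15,25),(.5,-.3,.15,19),(.547,.0085,.15,19),(.547,.0085,.017,19))
E
```

```text
t: 1.45
eef_pos: [0.6462, -0.2295, 0.1492]
tool_rot: [-3.14, 0.001, 0.436]
wrist_force: [0.7, -1.0, 0.2]
gripper_width: 0.071
grasp_force: 0.0
t: 1.95
eef_pos: [0.6433, -0.2332, 0.0168]
tool_rot: [-3.141, 0.001, 0.432]
wrist_force: [-0.0, -0.2, 0.1]
gripper_width: 0.0701
grasp_force: 0.0
t: 2.58
eef_pos: [0.6445, -0.2316, 0.0178]
tool_rot: [3.141, -0.0, 0.433]
wrist_force: [-0.5, -0.1, 0.9]
gripper_width: 0.0298
grasp_force: 29.9
t 2.6 at [ 0.6445 -0.2316  0.0178] [180.   -0.   24.8] J [-0.51  0.68  1.41 -0.    1.05  0.63] w 0.0298 F [-0.5 -0.1  0.9] g 29.9
(0.646, -0.228, 0.13, 25) 1 t [ 0.0029 -0.0026 -0.1122] w [ 0.    -0.    -0.003] rows>= 3
(0.496, -0.472, 0.13, 25) 1 t [-0.1195  0.0789  0.    ] w [-0.  0. -0.] rows>= 3
(0.496, -0.472, 0.13, 25) 2 t [-0.1195  0.0789  0.    ] w [-0.  0. -0.] rows>= 3
(0.496, -0.472, 0.15, 25) 1 t [-0.    0.   -0.02] w [-0.  0.  0.] rows>= 1
(0.5, -0.3, 0.15, 19) 1 t [ 0.0763 -0.1542 -0.    ] w [ 0.    -0.     0.105] rows>= 4
(0.547, 0.0085, 0.15, 19) 1 t [ 0.0724 -0.1382 -0.    ] w [ 0.  0. -0.] rows>= 3
(0.547, 0.0085, 0.15, 19) 2 t [ 0.0724 -0.1382 -0.    ] w [ 0.  0. -0.] rows>= 3
(0.547, 0.0085, 0.017, 19) 1 t [-0.    -0.     0.133] w [-0.  0. -0.] rows>= 3
```

```bash
python3 -m creep '[{"tx":0,"ty":0,"tz":-0.04,"wx":0,"wy":0,"wz":0,"jaw":0},{"tx":0,"ty":0,"tz":-0.08,"wx":0,"wy":0,"wz":0,"jaw":0},{"tx":0,"ty":0,"tz":-0.112,"wx":0,"wy":0,"wz":0,"jaw":0},{"tx":0,"ty":0,"tz":-0.112,"wx":0,"wy":0,"wz":0,"jaw":0}]'
python3 -m creep '[{"tx":-0.05,"ty":0.035,"tz":0,"wx":0,"wy":0,"wz":0,"jaw":0},{"tx":-0.09,"ty":0.06,"tz":0,"wx":0,"wy":0,"wz":0,"jaw":0},{"tx":-0.136,"ty":0.09,"tz":0,"wx":0,"wy":0,"wz":0,"jaw":0},{"tx":-0.182,"ty":0.12,"tz":0,"wx":0,"wy":0,"wz":0,"jaw":0},{"tx":-0.236,"ty":0.156,"tz":0,"wx":0,"wy":0,"wz":0,"jaw":0}]'
python3 -m creep '[{"tx":0,"ty":0,"tz":0,"wx":0,"wy":0,"wz":0,"jaw":0},{"tx":0,"ty":0,"tz":0,"wx":0,"wy":0,"wz":0,"jaw":0},{"tx":0,"ty":0,"tz":0.01,"wx":0,"wy":0,"wz":0,"jaw":0.07},{"tx":0,"ty":0,"tz":0,"wx":0,"wy":0,"wz":0,"jaw":0.07},{"tx":0,"ty":0,"tz":-0.02,"wx":0,"wy":0,"wz":0,"jaw":0.07}]'
python3 - <<'E'
from h import *
cv2.imwrite("pics/t2.png",vision.camera("top"))
plan((.5,-.3,.15,19),(.547,.0085,.15,19),(.547,.0085,.017,19))
E
```

```text
t: 3.08
eef_pos: [0.6463, -0.2325, 0.1332]
tool_rot: [3.136, -0.004, 0.433]
wrist_force: [-0.3, -0.2, -0.8]
gripper_width: 0.0297
grasp_force: 29.9
t: 3.7
eef_pos: [0.4956, -0.4704, 0.1278]
tool_rot: [-3.139, 0.0, 0.434]
wrist_force: [1.4, 1.0, 0.1]
gripper_width: 0.0297
grasp_force: 29.9
t: 4.32
eef_pos: [0.4973, -0.4685, 0.1492]
tool_rot: [-3.139, 0.001, 0.435]
wrist_force: [0.6, -0.6, -0.2]
gripper_width: 0.0549
grasp_force: 0.0
t 4.4 at [ 0.4985 -0.4702  0.1534] [ 1.798e+02 -1.000e-01  2.490e+01] J [-0.92  0.55  1.29  0.    1.3   0.22] w 0.0591 F [ 0.6 -0.8  1.7] g 0.0
(0.5, -0.3, 0.15, 19) 1 t [ 0.073  -0.1537  0.0029] w [ 0.004 -0.001  0.103] rows>= 4
(0.547, 0.0085, 0.15, 19) 1 t [ 0.0724 -0.1382 -0.    ] w [0. 0. 0.] rows>= 3
(0.547, 0.0085, 0.15, 19) 2 t [ 0.0724 -0.1382 -0.    ] w [0. 0. 0.] rows>= 3
(0.547, 0.0085, 0.017, 19) 1 t [-0.    -0.     0.133] w [ 0. -0. -0.] rows>= 3
```

```bash
python3 -m creep '[{"tx":0.018,"ty":-0.038,"tz":0,"wx":0,"wy":0,"wz":0.03,"jaw":0.07},{"tx":0.036,"ty":-0.076,"tz":0,"wx":0,"wy":0,"wz":0.06,"jaw":0.07},{"tx":0.055,"ty":-0.115,"tz":0,"wx":0,"wy":0,"wz":0.1,"jaw":0.07},{"tx":0.073,"ty":-0.154,"tz":0.003,"wx":0,"wy":0,"wz":0.103,"jaw":0.07},{"tx":0.073,"ty":-0.154,"tz":0.003,"wx":0,"wy":0,"wz":0.103,"jaw":0.07}]'
python3 -m creep '[{"tx":0.024,"ty":-0.046,"tz":0,"wx":0,"wy":0,"wz":0,"jaw":0.07},{"tx":0.048,"ty":-0.092,"tz":0,"wx":0,"wy":0,"wz":0,"jaw":0.07},{"tx":0.0724,"ty":-0.138,"tz":0,"wx":0,"wy":0,"wz":0,"jaw":0.07},{"tx":0.096,"ty":-0.184,"tz":0,"wx":0,"wy":0,"wz":0,"jaw":0.07},{"tx":0.12,"ty":-0.23,"tz":0,"wx":0,"wy":0,"wz":0,"jaw":0.07}]'
python3 -m creep '[{"tx":0.025,"ty":-0.046,"tz":0,"wx":0,"wy":0,"wz":0,"jaw":0.07},{"tx":0.025,"ty":-0.046,"tz":0.04,"wx":0,"wy":0,"wz":0,"jaw":0.07},{"tx":0.025,"ty":-0.046,"tz":0.08,"wx":0,"wy":0,"wz":0,"jaw":0.07},{"tx":0.025,"ty":-0.046,"tz":0.08,"wx":0,"wy":0,"wz":0,"jaw":0.07}]'
python3 - <<'E'
from h import *
plan((.547,.0085,.017,19))
E
```

```text
t: 5.0
eef_pos: [0.4988, -0.296, 0.1471]
tool_rot: [-3.141, -0.0, 0.334]
wrist_force: [0.4, 0.6, 0.6]
gripper_width: 0.0697
grasp_force: 0.0
t: 5.62
eef_pos: [0.5386, -0.0423, 0.1473]
tool_rot: [3.14, -0.001, 0.33]
wrist_force: [0.5, -0.6, 0.6]
gripper_width: 0.0706
grasp_force: 0.0
t: 6.12
eef_pos: [0.5446, 0.0086, 0.0644]
tool_rot: [-3.139, 0.005, 0.33]
wrist_force: [-0.6, 0.4, 0.3]
gripper_width: 0.0704
grasp_force: 0.0
t 6.1 at [0.5446 0.0086 0.0644] [-179.9    0.3   18.9] J [-0.19  0.42  1.75 -0.    0.97  1.05] w 0.0704 F [-0.6  0.4  0.3] g 0.0
(0.547, 0.0085, 0.017, 19) 1 t [0.0024 0.001  0.0474] w [-0.003  0.005 -0.001] rows>= 1
```

```bash
python3 -m creep '[{"tx":0.002,"ty":0,"tz":0.03,"wx":0,"wy":0,"wz":0,"jaw":0.07},{"tx":0.002,"ty":0,"tz":0.046,"wx":0,"wy":0,"wz":0,"jaw":0.07},{"tx":0.002,"ty":0,"tz":0.046,"wx":0,"wy":0,"wz":0,"jaw":0.07},{"tx":0.002,"ty":0,"tz":0.046,"wx":0,"wy":0,"wz":0,"jaw":0},{"tx":0.002,"ty":0,"tz":0.046,"wx":0,"wy":0,"wz":0,"jaw":0}]'
python3 -m creep '[{"tx":0,"ty":0,"tz":0,"wx":0,"wy":0,"wz":0,"jaw":0},{"tx":0,"ty":0,"tz":0,"wx":0,"wy":0,"wz":0,"jaw":0},{"tx":0,"ty":0,"tz":-0.04,"wx":0,"wy":0,"wz":0,"jaw":0},{"tx":0,"ty":0,"tz":-0.08,"wx":0,"wy":0,"wz":0,"jaw":0},{"tx":0,"ty":0,"tz":-0.113,"wx":0,"wy":0,"wz":0,"jaw":0}]'
python3 -m creep '[{"tx":-0.02,"ty":0.044,"tz":0,"wx":0,"wy":0,"wz":0,"jaw":0},{"tx":-0.04,"ty":0.088,"tz":0,"wx":0,"wy":0,"wz":0,"jaw":0},{"tx":-0.06,"ty":0.131,"tz":0,"wx":0,"wy":0,"wz":0,"jaw":0},{"tx":-0.081,"ty":0.175,"tz":0,"wx":0,"wy":0,"wz":0,"jaw":0},{"tx":-0.102,"ty":0.219,"tz":0,"wx":0,"wy":0,"wz":0,"jaw":0}]'
python3 -m creep '[{"tx":-0.02,"ty":0.044,"tz":0,"wx":0,"wy":0,"wz":0,"jaw":0},{"tx":-0.04,"ty":0.088,"tz":0,"wx":0,"wy":0,"wz":0,"jaw":0},{"tx":-0.06,"ty":0.131,"tz":0,"wx":0,"wy":0,"wz":0,"jaw":0},{"tx":-0.081,"ty":0.175,"tz":0,"wx":0,"wy":0,"wz":0,"jaw":0},{"tx":-0.102,"ty":0.219,"tz":0,"wx":0,"wy":0,"wz":0,"jaw":0}]'
python3 - <<'E'
from h import *
plan((.5,-.472,.13,19),(.5,-.472,.15,59),(.447,.0085,.15,59),(.447,.0085,.064,59))
E
```

```text
t: 6.75
eef_pos: [0.5491, 0.0088, 0.0218]
tool_rot: [3.141, -0.002, 0.33]
wrist_force: [1.0, -0.5, 0.7]
gripper_width: 0.0546
grasp_force: 0.0
t: 7.38
eef_pos: [0.5484, 0.009, 0.1353]
tool_rot: [3.141, -0.001, 0.33]
wrist_force: [0.3, -0.6, 0.6]
gripper_width: 0.0318
grasp_force: 30.0
t: 8.0
eef_pos: [0.5223, -0.2327, 0.1338]
tool_rot: [3.142, -0.0, 0.33]
wrist_force: [0.5, -0.1, 0.2]
gripper_width: 0.0317
grasp_force: 30.0
t: 8.62
eef_pos: [0.4967, -0.4729, 0.1335]
tool_rot: [-3.141, -0.0, 0.33]
wrist_force: [1.0, -0.6, -0.5]
gripper_width: 0.0317
grasp_force: 30.0
t 8.6 at [ 0.4967 -0.4729  0.1335] [-180.    -0.    18.9] J [-0.92  0.57  1.3   0.    1.27  0.32] w 0.0317 F [ 1.  -0.6 -0.5] g 30.0
(0.5, -0.472, 0.13, 19) 1 t [0.0034 0.0002 0.0035] w [-0.    -0.    -0.002] rows>= 1
(0.5, -0.472, 0.15, 59) 1 t [-0.    0.   -0.02] w [-0.     0.    -0.698] rows>= 5
(0.447, 0.0085, 0.15, 59) 1 t [ 0.1923 -0.1465 -0.    ] w [ 0. -0.  0.] rows>= 5
(0.447, 0.0085, 0.15, 59) 2 t [ 0.1923 -0.1465 -0.    ] w [ 0. -0.  0.] rows>= 5
(0.447, 0.0085, 0.064, 59) 1 t [-0.    -0.     0.086] w [-0.  0.  0.] rows>= 2
```

```bash
python3 -m creep '[{"tx":0,"ty":0,"tz":0.01,"wx":0,"wy":0,"wz":0,"jaw":0.07},{"tx":0,"ty":0,"tz":0.01,"wx":0,"wy":0,"wz":0,"jaw":0.07},{"tx":0,"ty":0,"tz":0.0,"wx":0,"wy":0,"wz":0,"jaw":0.07},{"tx":0,"ty":0,"tz":-0.02,"wx":0,"wy":0,"wz":-0.15,"jaw":0.07},{"tx":0,"ty":0,"tz":-0.02,"wx":0,"wy":0,"wz":-0.3,"jaw":0.07}]'
python3 -m creep '[{"tx":0,"ty":0,"tz":0,"wx":0,"wy":0,"wz":-0.15,"jaw":0.07},{"tx":0,"ty":0,"tz":0,"wx":0,"wy":0,"wz":-0.3,"jaw":0.07},{"tx":0,"ty":0,"tz":0,"wx":0,"wy":0,"wz":-0.4,"jaw":0.07},{"tx":0,"ty":0,"tz":0,"wx":0,"wy":0,"wz":-0.4,"jaw":0.07}]'
python3 -m creep '[{"tx":0.038,"ty":-0.029,"tz":0,"wx":0,"wy":0,"wz":0,"jaw":0.07},{"tx":0.077,"ty":-0.058,"tz":0,"wx":0,"wy":0,"wz":0,"jaw":0.07},{"tx":0.115,"ty":-0.088,"tz":0,"wx":0,"wy":0,"wz":0,"jaw":0.07},{"tx":0.154,"ty":-0.117,"tz":0,"wx":0,"wy":0,"wz":0,"jaw":0.07},{"tx":0.192,"ty":-0.1465,"tz":0,"wx":0,"wy":0,"wz":0,"jaw":0.07}]'
python3 -m creep '[{"tx":0.038,"ty":-0.029,"tz":0,"wx":0,"wy":0,"wz":0,"jaw":0.07},{"tx":0.077,"ty":-0.058,"tz":0,"wx":0,"wy":0,"wz":0,"jaw":0.07},{"tx":0.115,"ty":-0.088,"tz":0,"wx":0,"wy":0,"wz":0,"jaw":0.07},{"tx":0.154,"ty":-0.117,"tz":0,"wx":0,"wy":0,"wz":0,"jaw":0.07},{"tx":0.192,"ty":-0.1465,"tz":0,"wx":0,"wy":0,"wz":0,"jaw":0.07}]'
python3 -m creep '[{"tx":0,"ty":0,"tz":0.04,"wx":0,"wy":0,"wz":0,"jaw":0.07},{"tx":0,"ty":0,"tz":0.08,"wx":0,"wy":0,"wz":0,"jaw":0.07},{"tx":0,"ty":0,"tz":0.08,"wx":0,"wy":0,"wz":0,"jaw":0.07}]'
python3 - <<'E'
from h import *
plan((.4475,.0085,.017,59))
E
```

```text
t: 9.25
eef_pos: [0.4988, -0.4713, 0.1574]
tool_rot: [3.136, -0.0, 0.637]
wrist_force: [0.2, -0.3, 0.4]
gripper_width: 0.0698
grasp_force: 0.0
t: 9.75
eef_pos: [0.4979, -0.4705, 0.1551]
tool_rot: [3.14, 0.0, 1.031]
wrist_force: [1.1, 0.0, 0.5]
gripper_width: 0.07
grasp_force: 0.0
t: 10.38
eef_pos: [0.4704, -0.2294, 0.1545]
tool_rot: [3.14, -0.0, 1.028]
wrist_force: [0.8, 0.8, -0.1]
gripper_width: 0.0699
grasp_force: 0.0
t: 11.0
eef_pos: [0.4435, 0.0105, 0.1546]
tool_rot: [3.14, -0.001, 1.028]
wrist_force: [1.0, 0.1, 0.4]
gripper_width: 0.0698
grasp_force: 0.0
t: 11.38
eef_pos: [0.4415, 0.0097, 0.0723]
tool_rot: [-3.137, 0.002, 1.029]
wrist_force: [0.2, -0.4, 0.1]
gripper_width: 0.07
grasp_force: 0.0
t 11.4 at [0.4415 0.0097 0.0723] [-1.797e+02  1.000e-01  5.900e+01] J [-0.23  0.26  1.99  0.    0.9   0.31] w 0.07 F [ 0.2 -0.4  0.1] g 0.0
(0.4475, 0.0085, 0.017, 59) 1 t [0.0022 0.006  0.0553] w [-0.005  0.002 -0.001] rows>= 2
```

```bash
python3 -m creep '[{"tx":0.002,"ty":0.006,"tz":0.03,"wx":0,"wy":0,"wz":0,"jaw":0.07},{"tx":0.002,"ty":0.006,"tz":0.054,"wx":0,"wy":0,"wz":0,"jaw":0.07},{"tx":0.002,"ty":0.006,"tz":0.054,"wx":0,"wy":0,"wz":0,"jaw":0.07},{"tx":0.002,"ty":0.006,"tz":0.054,"wx":0,"wy":0,"wz":0,"jaw":0},{"tx":0.002,"ty":0.006,"tz":0.054,"wx":0,"wy":0,"wz":0,"jaw":0}]'
python3 -m creep '[{"tx":0,"ty":0,"tz":0,"wx":0,"wy":0,"wz":0,"jaw":0},{"tx":0,"ty":0,"tz":0,"wx":0,"wy":0,"wz":0,"jaw":0},{"tx":0,"ty":0,"tz":-0.04,"wx":0,"wy":0,"wz":0,"jaw":0},{"tx":0,"ty":0,"tz":-0.08,"wx":0,"wy":0,"wz":0,"jaw":0},{"tx":0,"ty":0,"tz":-0.113,"wx":0,"wy":0,"wz":0,"jaw":0}]'
python3 -m creep '[{"tx":-0.038,"ty":0.029,"tz":0,"wx":0,"wy":0,"wz":0,"jaw":0},{"tx":-0.077,"ty":0.058,"tz":0,"wx":0,"wy":0,"wz":0,"jaw":0},{"tx":-0.115,"ty":0.088,"tz":0,"wx":0,"wy":0,"wz":0,"jaw":0},{"tx":-0.154,"ty":0.117,"tz":0,"wx":0,"wy":0,"wz":0,"jaw":0},{"tx":-0.192,"ty":0.1465,"tz":0,"wx":0,"wy":0,"wz":0,"jaw":0}]'
python3 -m creep '[{"tx":-0.038,"ty":0.029,"tz":0,"wx":0,"wy":0,"wz":0,"jaw":0},{"tx":-0.077,"ty":0.058,"tz":0,"wx":0,"wy":0,"wz":0,"jaw":0},{"tx":-0.115,"ty":0.088,"tz":0,"wx":0,"wy":0,"wz":0,"jaw":0},{"tx":-0.154,"ty":0.117,"tz":0,"wx":0,"wy":0,"wz":0,"jaw":0},{"tx":-0.192,"ty":0.1465,"tz":0,"wx":0,"wy":0,"wz":0,"jaw":0}]'
python3 - <<'E'
from h import *
plan((.5,-.472,.13,59),(.5,-.472,.15,59),(.6405,-.024,.15,59),(.6405,-.024,.064,59))
E
```

```text
t: 12.0
eef_pos: [0.4509, 0.0069, 0.0211]
tool_rot: [3.139, -0.001, 1.03]
wrist_force: [0.6, -0.4, 0.1]
gripper_width: 0.0545
grasp_force: 0.0
t: 12.62
eef_pos: [0.4499, 0.0072, 0.1342]
tool_rot: [3.141, -0.0, 1.03]
wrist_force: [1.4, 0.5, -0.3]
gripper_width: 0.0315
grasp_force: 30.0
t: 13.25
eef_pos: [0.4764, -0.2344, 0.1327]
tool_rot: [-3.142, -0.0, 1.029]
wrist_force: [-0.5, 1.0, 0.2]
gripper_width: 0.0315
grasp_force: 30.0
t: 13.88
eef_pos: [0.5031, -0.4743, 0.1324]
tool_rot: [-3.141, -0.0, 1.03]
wrist_force: [-0.4, 0.0, 0.3]
gripper_width: 0.0314
grasp_force: 30.0
t 13.9 at [ 0.5031 -0.4743  0.1324] [-180.   -0.   59.] J [-0.92  0.58  1.29  0.    1.27 -0.38] w 0.0314 F [-0.4  0.   0.3] g 30.0
(0.5, -0.472, 0.13, 59) 1 t [ 0.0004 -0.0038  0.0024] w [-0.001 -0.    -0.   ] rows>= 1
(0.5, -0.472, 0.15, 59) 1 t [-0.    0.   -0.02] w [-0.  0.  0.] rows>= 1
(0.6405, -0.024, 0.15, 59) 1 t [ 0.2282 -0.0552 -0.    ] w [-0. -0. -0.] rows>= 5
(0.6405, -0.024, 0.15, 59) 2 t [ 0.2282 -0.0552 -0.    ] w [-0. -0. -0.] rows>= 5
(0.6405, -0.024, 0.064, 59) 1 t [-0.    -0.     0.086] w [-0. -0. -0.] rows>= 2
```

```bash
python3 -m creep '[{"tx":0,"ty":0,"tz":0.01,"wx":0,"wy":0,"wz":0,"jaw":0.075},{"tx":0,"ty":0,"tz":0.01,"wx":0,"wy":0,"wz":0,"jaw":0.075},{"tx":0,"ty":0,"tz":0.0,"wx":0,"wy":0,"wz":0,"jaw":0.075},{"tx":0,"ty":0,"tz":-0.02,"wx":0,"wy":0,"wz":0,"jaw":0.075},{"tx":0,"ty":0,"tz":-0.02,"wx":0,"wy":0,"wz":0,"jaw":0.075}]'
python3 -m creep '[{"tx":0.045,"ty":-0.011,"tz":0,"wx":0,"wy":0,"wz":0,"jaw":0.075},{"tx":0.09,"ty":-0.022,"tz":0,"wx":0,"wy":0,"wz":0,"jaw":0.075},{"tx":0.135,"ty":-0.033,"tz":0,"wx":0,"wy":0,"wz":0,"jaw":0.075},{"tx":0.18,"ty":-0.044,"tz":0,"wx":0,"wy":0,"wz":0,"jaw":0.075},{"tx":0.228,"ty":-0.056,"tz":0,"wx":0,"wy":0,"wz":0,"jaw":0.075}]'
python3 -m creep '[{"tx":0.045,"ty":-0.011,"tz":0,"wx":0,"wy":0,"wz":0,"jaw":0.075},{"tx":0.09,"ty":-0.022,"tz":0,"wx":0,"wy":0,"wz":0,"jaw":0.075},{"tx":0.135,"ty":-0.033,"tz":0,"wx":0,"wy":0,"wz":0,"jaw":0.075},{"tx":0.18,"ty":-0.044,"tz":0,"wx":0,"wy":0,"wz":0,"jaw":0.075},{"tx":0.228,"ty":-0.057,"tz":0,"wx":0,"wy":0,"wz":0,"jaw":0.075}]'
python3 -m creep '[{"tx":0,"ty":0,"tz":0.04,"wx":0,"wy":0,"wz":0,"jaw":0.075},{"tx":0,"ty":0,"tz":0.08,"wx":0,"wy":0,"wz":0,"jaw":0.075},{"tx":0,"ty":0,"tz":0.08,"wx":0,"wy":0,"wz":0,"jaw":0.075}]'
python3 - <<'E'
from h import *
plan((.6405,-.024,.017,59))
cv2.imwrite("pics/t3.png",vision.camera("top"))
E
```

```text
t: 14.5
eef_pos: [0.5046, -0.4729, 0.156]
tool_rot: [3.137, 0.002, 1.031]
wrist_force: [0.5, 0.4, -0.0]
gripper_width: 0.0736
grasp_force: 0.0
t: 15.12
eef_pos: [0.5727, -0.2465, 0.1527]
tool_rot: [3.141, -0.0, 1.03]
wrist_force: [0.3, -0.3, -0.1]
gripper_width: 0.0752
grasp_force: 0.0
t: 15.75
eef_pos: [0.6411, -0.0218, 0.1527]
tool_rot: [3.141, -0.0, 1.03]
wrist_force: [-0.4, -0.6, 0.2]
gripper_width: 0.0749
grasp_force: 0.0
t: 16.12
eef_pos: [0.638, -0.0224, 0.0694]
tool_rot: [-3.134, 0.002, 1.031]
wrist_force: [-0.3, 0.2, 0.1]
gripper_width: 0.0751
grasp_force: 0.0
t 16.1 at [ 0.638  -0.0224  0.0694] [-1.796e+02  1.000e-01  5.910e+01] J [-0.21  0.56  1.5   0.    1.09  0.33] w 0.0751 F [-0.3  0.2  0.1] g 0.0
(0.6405, -0.024, 0.017, 59) 1 t [-0.      0.0033  0.0523] w [-0.007  0.002  0.001] rows>= 1
```

Now the bin trip from here: back by (-0.456, +0.112) in two calls.

```bash
python3 -m creep '[{"tx":0,"ty":0.002,"tz":0.03,"wx":0,"wy":0,"wz":0,"jaw":0.075},{"tx":0,"ty":0.002,"tz":0.052,"wx":0,"wy":0,"wz":0,"jaw":0.075},{"tx":0,"ty":0.002,"tz":0.052,"wx":0,"wy":0,"wz":0,"jaw":0.075},{"tx":0,"ty":0.002,"tz":0.052,"wx":0,"wy":0,"wz":0,"jaw":0},{"tx":0,"ty":0.002,"tz":0.052,"wx":0,"wy":0,"wz":0,"jaw":0}]'
python3 -m creep '[{"tx":0,"ty":0,"tz":0,"wx":0,"wy":0,"wz":0,"jaw":0},{"tx":0,"ty":0,"tz":0,"wx":0,"wy":0,"wz":0,"jaw":0},{"tx":0,"ty":0,"tz":-0.04,"wx":0,"wy":0,"wz":0,"jaw":0},{"tx":0,"ty":0,"tz":-0.08,"wx":0,"wy":0,"wz":0,"jaw":0},{"tx":0,"ty":0,"tz":-0.113,"wx":0,"wy":0,"wz":0,"jaw":0}]'
python3 -m creep '[{"tx":-0.045,"ty":0.011,"tz":0,"wx":0,"wy":0,"wz":0,"jaw":0},{"tx":-0.09,"ty":0.022,"tz":0,"wx":0,"wy":0,"wz":0,"jaw":0},{"tx":-0.135,"ty":0.033,"tz":0,"wx":0,"wy":0,"wz":0,"jaw":0},{"tx":-0.18,"ty":0.044,"tz":0,"wx":0,"wy":0,"wz":0,"jaw":0},{"tx":-0.228,"ty":0.056,"tz":0,"wx":0,"wy":0,"wz":0,"jaw":0}]'
python3 -m creep '[{"tx":-0.045,"ty":0.011,"tz":0,"wx":0,"wy":0,"wz":0,"jaw":0},{"tx":-0.09,"ty":0.022,"tz":0,"wx":0,"wy":0,"wz":0,"jaw":0},{"tx":-0.135,"ty":0.033,"tz":0,"wx":0,"wy":0,"wz":0,"jaw":0},{"tx":-0.18,"ty":0.044,"tz":0,"wx":0,"wy":0,"wz":0,"jaw":0},{"tx":-0.228,"ty":0.056,"tz":0,"wx":0,"wy":0,"wz":0,"jaw":0}]'
python3 - <<'E'
from h import *
plan((.5,-.472,.13,59),(.5,-.472,.15,59),(.6555,.23,.15,96),(.6555,.23,.064,96))
E
```

```text
t: 16.8
eef_pos: [0.6442, -0.0251, 0.0226]
tool_rot: [3.139, -0.001, 1.03]
wrist_force: [0.2, 0.9, 0.2]
gripper_width: 0.0595
grasp_force: 0.0
t: 17.42
eef_pos: [0.6432, -0.0249, 0.1354]
tool_rot: [3.141, -0.0, 1.03]
wrist_force: [0.3, -0.7, 0.3]
gripper_width: 0.0097
grasp_force: 0.0
t: 18.05
eef_pos: [0.573, -0.2503, 0.1338]
tool_rot: [3.141, -0.0, 1.03]
wrist_force: [-0.6, -0.0, 0.6]
gripper_width: 0.0008
grasp_force: 0.0
t: 18.68
eef_pos: [0.5036, -0.4746, 0.1337]
tool_rot: [3.142, -0.0, 1.03]
wrist_force: [1.1, 0.1, 0.3]
gripper_width: 0.0002
grasp_force: 0.0
t 18.7 at [ 0.5036 -0.4746  0.1337] [180.  -0.  59.] J [-0.92  0.58  1.29  0.    1.27 -0.38] w 0.0002 F [1.1 0.1 0.3] g 0.0
(0.5, -0.472, 0.13, 59) 1 t [ 0.0003 -0.0044  0.0037] w [ 0. -0.  0.] rows>= 1
(0.5, -0.472, 0.15, 59) 1 t [-0.    0.   -0.02] w [-0.  0.  0.] rows>= 1
(0.6555, 0.23, 0.15, 96) 1 t [ 0.2273 -0.0761 -0.    ] w [ 0.     0.    -0.215] rows>= 5
(0.6555, 0.23, 0.15, 96) 2 t [ 0.2383 -0.0258 -0.    ] w [ 0.     0.    -0.215] rows>= 5
(0.6555, 0.23, 0.15, 96) 3 t [0.2383 0.0257 0.    ] w [ 0.     0.    -0.215] rows>= 5
(0.6555, 0.23, 0.064, 96) 1 t [-0.    -0.     0.086] w [-0.  0. -0.] rows>= 2
```

Run:
```python
from h import *
im=vision.camera("top"); cv2.imwrite("pics/t4.png",im); im2=vision.camera("side")
cv2.imwrite("pics/both4.png",np.vstack([cv2.resize(im[100:250,60:440],(760,300),interpolation=cv2.INTER_CUBIC),cv2.resize(im2[85:235,130:510],(760,300),interpolation=cv2.INTER_CUBIC)]))
```

```text
(no output)
```

View pics/both4.png

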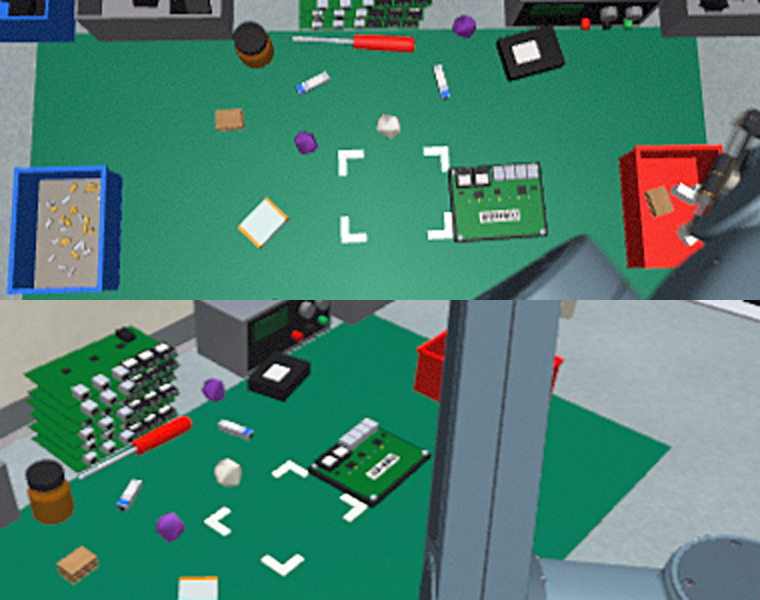

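The paper ball is still at top px (254,163). I lifted before the fingers had closed on it. The card and two foams are in the red bin. I'll retry the ball and give the fingers longer to close.

```bash
python3 -c "
from h import *
print(tri((254,162.7),(243.7,171.2)))"
python3 -m creep '[{"tx":0.045,"ty":-0.011,"tz":-0.01,"wx":0,"wy":0,"wz":0,"jaw":0.075},{"tx":0.09,"ty":-0.022,"tz":-0.01,"wx":0,"wy":0,"wz":0,"jaw":0.075},{"tx":0.135,"ty":-0.033,"tz":-0.01,"wx":0,"wy":0,"wz":0,"jaw":0.075},{"tx":0.18,"ty":-0.044,"tz":-0.01,"wx":0,"wy":0,"wz":0,"jaw":0.075},{"tx":0.228,"ty":-0.056,"tz":-0.01,"wx":0,"wy":0,"wz":0,"jaw":0.075}]'
python3 -m creep '[{"tx":0.045,"ty":-0.011,"tz":0,"wx":0,"wy":0,"wz":0,"jaw":0.075},{"tx":0.09,"ty":-0.022,"tz":0,"wx":0,"wy":0,"wz":0,"jaw":0.075},{"tx":0.135,"ty":-0.033,"tz":0,"wx":0,"wy":0,"wz":0,"jaw":0.075},{"tx":0.18,"ty":-0.044,"tz":0,"wx":0,"wy":0,"wz":0,"jaw":0.075},{"tx":0.226,"ty":-0.056,"tz":0,"wx":0,"wy":0,"wz":0,"jaw":0.075}]'
python3 -m creep '[{"tx":0,"ty":0,"tz":0.04,"wx":0,"wy":0,"wz":0,"jaw":0.075},{"tx":0,"ty":0,"tz":0.08,"wx":0,"wy":0,"wz":0,"jaw":0.075},{"tx":0,"ty":0,"tz":0.08,"wx":0,"wy":0,"wz":0,"jaw":0.075},{"tx":0,"ty":0,"tz":0.08,"wx":0,"wy":0,"wz":0,"jaw":0.075}]'
python3 - <<'E'
from h import *
plan((.641,-.024,.017,59))
E
```

```text
[ 0.63897013 -0.02533887  0.01628103]
t: 19.4
eef_pos: [0.5738, -0.247, 0.1438]
tool_rot: [-3.142, -0.0, 1.03]
wrist_force: [-0.0, -0.5, -0.3]
gripper_width: 0.0461
grasp_force: 0.0
t: 20.02
eef_pos: [0.6419, -0.0243, 0.1438]
tool_rot: [-3.141, -0.0, 1.03]
wrist_force: [0.0, -0.0, 0.1]
gripper_width: 0.075
grasp_force: 0.0
t: 20.52
eef_pos: [0.6426, -0.0265, 0.065]
tool_rot: [3.14, -0.001, 1.03]
wrist_force: [-0.5, 0.9, 0.2]
gripper_width: 0.0748
grasp_force: 0.0
t 20.5 at [ 0.6426 -0.0265  0.065 ] [179.9  -0.   59. ] J [-0.21  0.57  1.5   0.    1.08  0.33] w 0.0748 F [-0.5  0.9  0.2] g 0.0
(0.641, -0.024, 0.017, 59) 1 t [ 0.0012 -0.0027  0.048 ] w [ 0.001 -0.001  0.   ] rows>= 1
```

```bash
python3 -m creep '[{"tx":0.001,"ty":-0.002,"tz":0.03,"wx":0,"wy":0,"wz":0,"jaw":0.075},{"tx":0.001,"ty":-0.002,"tz":0.048,"wx":0,"wy":0,"wz":0,"jaw":0.075},{"tx":0.001,"ty":-0.002,"tz":0.048,"wx":0,"wy":0,"wz":0,"jaw":0.075},{"tx":0.001,"ty":-0.002,"tz":0.048,"wx":0,"wy":0,"wz":0,"jaw":0},{"tx":0.001,"ty":-0.002,"tz":0.048,"wx":0,"wy":0,"wz":0,"jaw":0}]'
python3 -m creep '[{"tx":0,"ty":0,"tz":0,"wx":0,"wy":0,"wz":0,"jaw":0},{"tx":0,"ty":0,"tz":0,"wx":0,"wy":0,"wz":0,"jaw":0},{"tx":0,"ty":0,"tz":0,"wx":0,"wy":0,"wz":0,"jaw":0},{"tx":0,"ty":0,"tz":0,"wx":0,"wy":0,"wz":0,"jaw":0},{"tx":0,"ty":0,"tz":0,"wx":0,"wy":0,"wz":0,"jaw":0}]'
python3 -m creep '[{"tx":0,"ty":0,"tz":-0.03,"wx":0,"wy":0,"wz":0,"jaw":0},{"tx":0,"ty":0,"tz":-0.06,"wx":0,"wy":0,"wz":0,"jaw":0},{"tx":0,"ty":0,"tz":-0.09,"wx":0,"wy":0,"wz":0,"jaw":0},{"tx":0,"ty":0,"tz":-0.113,"wx":0,"wy":0,"wz":0,"jaw":0}]'
python3 - <<'E'
from h import *
plan((.5,-.47,.135,59))
E
```

```text
t: 21.15
eef_pos: [0.6413, -0.0249, 0.0167]
tool_rot: [3.14, -0.0, 1.03]
wrist_force: [-0.4, 0.0, -0.1]
gripper_width: 0.0597
grasp_force: 0.0
t: 21.78
eef_pos: [0.6408, -0.0246, 0.0158]
tool_rot: [3.141, -0.0, 1.03]
wrist_force: [-0.4, 1.2, 1.4]
gripper_width: 0.0309
grasp_force: 29.6
t: 22.28
eef_pos: [0.6409, -0.0247, 0.13]
tool_rot: [3.141, -0.0, 1.03]
wrist_force: [-0.2, 0.8, -0.1]
gripper_width: 0.0308
grasp_force: 29.6
t 22.3 at [ 0.6409 -0.0247  0.13  ] [180.  -0.  59.] J [-0.21  0.5   1.44  0.    1.2   0.33] w 0.0308 F [-0.2  0.8 -0.1] g 29.6
(0.5, -0.47, 0.135, 59) 1 t [-0.2271  0.0543 -0.0025] w [ 0. -0.  0.] rows>= 5
(0.5, -0.47, 0.135, 59) 2 t [-0.2271  0.0543 -0.0025] w [ 0. -0.  0.] rows>= 5
```

Next: bin, release, then on to card L with yaw 96.

```bash
python3 -m creep '[{"tx":-0.045,"ty":0.011,"tz":-0.003,"wx":0,"wy":0,"wz":0,"jaw":0},{"tx":-0.09,"ty":0.022,"tz":-0.003,"wx":0,"wy":0,"wz":0,"jaw":0},{"tx":-0.135,"ty":0.033,"tz":-0.003,"wx":0,"wy":0,"wz":0,"jaw":0},{"tx":-0.18,"ty":0.044,"tz":-0.003,"wx":0,"wy":0,"wz":0,"jaw":0},{"tx":-0.227,"ty":0.054,"tz":-0.003,"wx":0,"wy":0,"wz":0,"jaw":0}]'
python3 -m creep '[{"tx":-0.045,"ty":0.011,"tz":-0.003,"wx":0,"wy":0,"wz":0,"jaw":0},{"tx":-0.09,"ty":0.022,"tz":-0.003,"wx":0,"wy":0,"wz":0,"jaw":0},{"tx":-0.135,"ty":0.033,"tz":-0.003,"wx":0,"wy":0,"wz":0,"jaw":0},{"tx":-0.18,"ty":0.044,"tz":-0.003,"wx":0,"wy":0,"wz":0,"jaw":0},{"tx":-0.227,"ty":0.054,"tz":-0.003,"wx":0,"wy":0,"wz":0,"jaw":0}]'
python3 -m creep '[{"tx":0,"ty":0,"tz":0.01,"wx":0,"wy":0,"wz":0,"jaw":0},{"tx":0,"ty":0,"tz":0.01,"wx":0,"wy":0,"wz":0,"jaw":0.07},{"tx":0,"ty":0,"tz":0.01,"wx":0,"wy":0,"wz":0,"jaw":0.07},{"tx":0,"ty":0,"tz":0.0,"wx":0,"wy":0,"wz":0,"jaw":0.07},{"tx":0,"ty":0,"tz":-0.02,"wx":0,"wy":0,"wz":0,"jaw":0.07}]'
python3 -m creep '[{"tx":0.045,"ty":-0.015,"tz":0,"wx":0,"wy":0,"wz":-0.04,"jaw":0.07},{"tx":0.09,"ty":-0.03,"tz":0,"wx":0,"wy":0,"wz":-0.08,"jaw":0.07},{"tx":0.135,"ty":-0.045,"tz":0,"wx":0,"wy":0,"wz":-0.13,"jaw":0.07},{"tx":0.18,"ty":-0.06,"tz":0,"wx":0,"wy":0,"wz":-0.17,"jaw":0.07},{"tx":0.227,"ty":-0.076,"tz":0,"wx":0,"wy":0,"wz":-0.215,"jaw":0.07}]'
python3 -m creep '[{"tx":0.048,"ty":-0.005,"tz":0,"wx":0,"wy":0,"wz":-0.04,"jaw":0.07},{"tx":0.095,"ty":-0.01,"tz":0,"wx":0,"wy":0,"wz":-0.08,"jaw":0.07},{"tx":0.143,"ty":-0.015,"tz":0,"wx":0,"wy":0,"wz":-0.13,"jaw":0.07},{"tx":0.19,"ty":-0.02,"tz":0,"wx":0,"wy":0,"wz":-0.17,"jaw":0.07},{"tx":0.238,"ty":-0.026,"tz":0,"wx":0,"wy":0,"wz":-0.215,"jaw":0.07}]'
python3 -m creep '[{"tx":0.048,"ty":0.005,"tz":0,"wx":0,"wy":0,"wz":-0.04,"jaw":0.07},{"tx":0.095,"ty":0.01,"tz":0,"wx":0,"wy":0,"wz":-0.08,"jaw":0.07},{"tx":0.143,"ty":0.015,"tz":0,"wx":0,"wy":0,"wz":-0.13,"jaw":0.07},{"tx":0.19,"ty":0.02,"tz":0,"wx":0,"wy":0,"wz":-0.17,"jaw":0.07},{"tx":0.238,"ty":0.026,"tz":0,"wx":0,"wy":0,"wz":-0.215,"jaw":0.07}]'
python3 - <<'E'
from h import *
plan((.6555,.23,.06,95.7),(.6555,.23,.016,95.7))
E
```

```text
t: 22.9
eef_pos: [0.5695, -0.2483, 0.1315]
tool_rot: [-3.141, -0.0, 1.03]
wrist_force: [0.4, -0.2, -0.7]
gripper_width: 0.0311
grasp_force: 29.6
t: 23.52
eef_pos: [0.4989, -0.4706, 0.1344]
tool_rot: [-3.141, -0.0, 1.03]
wrist_force: [0.0, -0.6, 0.3]
gripper_width: 0.0309
grasp_force: 29.6
t: 24.15
eef_pos: [0.4999, -0.4682, 0.1552]
tool_rot: [-3.141, -0.0, 1.031]
wrist_force: [-0.2, -0.1, 0.8]
gripper_width: 0.066
grasp_force: 0.0
t: 24.78
eef_pos: [0.5521, -0.2338, 0.1561]
tool_rot: [3.139, 0.0, 1.247]
wrist_force: [0.6, 0.4, 0.5]
gripper_width: 0.0698
grasp_force: 0.0
t: 25.4
eef_pos: [0.6034, 0.0003, 0.1562]
tool_rot: [3.139, 0.0, 1.462]
wrist_force: [-0.2, 0.2, 0.6]
gripper_width: 0.07
grasp_force: 0.0
t: 26.02
eef_pos: [0.6552, 0.2342, 0.1562]
tool_rot: [3.14, -0.0, 1.677]
wrist_force: [1.1, -0.7, 0.9]
gripper_width: 0.0701
grasp_force: 0.0
t 26.0 at [0.6552 0.2342 0.1562] [179.9  -0.   96.1] J [ 0.18  0.57  1.25 -0.    1.32  0.08] w 0.0701 F [ 1.1 -0.7  0.9] g 0.0
(0.6555, 0.23, 0.06, 95.7) 1 t [-0.0042 -0.0003  0.0962] w [ 0.002 -0.     0.007] rows>= 2
(0.6555, 0.23, 0.016, 95.7) 1 t [-0.    -0.     0.044] w [-0. -0.  0.] rows>= 1
```

```bash
python3 -m creep '[{"tx":-0.004,"ty":0,"tz":0.05,"wx":0,"wy":0,"wz":0,"jaw":0.07},{"tx":-0.004,"ty":0,"tz":0.1,"wx":0,"wy":0,"wz":0,"jaw":0.07},{"tx":-0.004,"ty":0,"tz":0.139,"wx":0,"wy":0,"wz":0,"jaw":0.07},{"tx":-0.004,"ty":0,"tz":0.139,"wx":0,"wy":0,"wz":0,"jaw":0.07},{"tx":-0.004,"ty":0,"tz":0.139,"wx":0,"wy":0,"wz":0,"jaw":0}]'
python3 -m creep '[{"tx":0,"ty":0,"tz":0,"wx":0,"wy":0,"wz":0,"jaw":0},{"tx":0,"ty":0,"tz":0,"wx":0,"wy":0,"wz":0,"jaw":0},{"tx":0,"ty":0,"tz":0,"wx":0,"wy":0,"wz":0,"jaw":0},{"tx":0,"ty":0,"tz":0,"wx":0,"wy":0,"wz":0,"jaw":0},{"tx":0,"ty":0,"tz":0,"wx":0,"wy":0,"wz":0,"jaw":0}]'
python3 -m creep '[{"tx":0,"ty":0,"tz":0,"wx":0,"wy":0,"wz":0,"jaw":0},{"tx":0,"ty":0,"tz":-0.03,"wx":0,"wy":0,"wz":0,"jaw":0},{"tx":0,"ty":0,"tz":-0.06,"wx":0,"wy":0,"wz":0,"jaw":0},{"tx":0,"ty":0,"tz":-0.09,"wx":0,"wy":0,"wz":0,"jaw":0},{"tx":0,"ty":0,"tz":-0.118,"wx":0,"wy":0,"wz":0,"jaw":0}]'
for i in 1 2 3; do python3 -m creep '[{"tx":-0.045,"ty":-0.015,"tz":0,"wx":0,"wy":0,"wz":0,"jaw":0},{"tx":-0.09,"ty":-0.03,"tz":0,"wx":0,"wy":0,"wz":0,"jaw":0},{"tx":-0.135,"ty":-0.045,"tz":0,"wx":0,"wy":0,"wz":0,"jaw":0},{"tx":-0.18,"ty":-0.06,"tz":0,"wx":0,"wy":0,"wz":0,"jaw":0},{"tx":-0.226,"ty":-0.076,"tz":0,"wx":0,"wy":0,"wz":0,"jaw":0}]'; done
python3 - <<'E'
from h import *
plan((.5,-.47,.12,96),(.5,-.47,.2,96))
E
```

```text
t: 26.65
eef_pos: [0.6557, 0.2286, 0.0168]
tool_rot: [3.14, -0.0, 1.676]
wrist_force: [-0.1, 0.1, 0.9]
gripper_width: 0.0641
grasp_force: 0.0
t: 27.28
eef_pos: [0.6555, 0.2277, 0.0158]
tool_rot: [3.142, -0.0, 1.675]
wrist_force: [-0.8, -1.3, 1.1]
gripper_width: 0.0298
grasp_force: 29.8
t: 27.9
eef_pos: [0.6554, 0.2277, 0.1346]
tool_rot: [3.141, 0.0, 1.675]
wrist_force: [0.4, 0.5, -0.6]
gripper_width: 0.0296
grasp_force: 29.8
t: 28.52
eef_pos: [0.6029, -0.0063, 0.1337]
tool_rot: [3.141, 0.0, 1.675]
wrist_force: [0.6, 0.1, 1.1]
gripper_width: 0.0299
grasp_force: 29.8
t: 29.15
eef_pos: [0.5507, -0.239, 0.1337]
tool_rot: [3.141, 0.0, 1.675]
wrist_force: [0.6, 0.5, -0.8]
gripper_width: 0.0296
grasp_force: 29.8
t: 29.78
eef_pos: [0.4986, -0.4717, 0.1335]
tool_rot: [3.142, -0.0, 1.675]
wrist_force: [1.3, -0.3, -0.1]
gripper_width: 0.0298
grasp_force: 29.8
t 29.8 at [ 0.4986 -0.4717  0.1335] [180.  -0.  96.] J [-0.92  0.57  1.3   0.    1.27 -1.02] w 0.0298 F [ 1.3 -0.3 -0.1] g 29.8
(0.5, -0.47, 0.12, 96) 1 t [0.0015 0.0016 0.0135] w [ 0.    -0.    -0.001] rows>= 1
(0.5, -0.47, 0.2, 96) 1 t [-0.    0.   -0.08] w [ 0.  0. -0.] rows>= 2
```

```bash
python3 -m creep '[{"tx":0,"ty":0,"tz":0.012,"wx":0,"wy":0,"wz":0,"jaw":0},{"tx":0,"ty":0,"tz":0.012,"wx":0,"wy":0,"wz":0,"jaw":0.07},{"tx":0,"ty":0,"tz":0.012,"wx":0,"wy":0,"wz":0,"jaw":0.07},{"tx":0,"ty":0,"tz":0.012,"wx":0,"wy":0,"wz":0,"jaw":0.07},{"tx":0,"ty":0,"tz":-0.03,"wx":0,"wy":0,"wz":0,"jaw":0.07}]'
python3 -m creep '[{"tx":0,"ty":0,"tz":-0.05,"wx":0,"wy":0,"wz":0,"jaw":0.07},{"tx":0,"ty":-0.06,"tz":-0.08,"wx":0,"wy":0,"wz":0,"jaw":0.07},{"tx":0,"ty":-0.12,"tz":-0.08,"wx":0,"wy":0,"wz":0,"jaw":0.07},{"tx":0,"ty":-0.18,"tz":-0.08,"wx":0,"wy":0,"wz":0,"jaw":0.07},{"tx":0,"ty":-0.24,"tz":-0.08,"wx":0,"wy":0,"wz":0,"jaw":0.07}]'
python3 - <<'E'
from h import *
plan()
im=vision.camera("top"); im2=vision.camera("side"); cv2.imwrite("pics/t5r.png",im); cv2.imwrite("pics/s5r.png",im2)
cv2.imwrite("pics/t5.png",cv2.resize(im[140:240,170:440],None,fx=2.96,fy=2.96,interpolation=cv2.INTER_CUBIC)); cv2.imwrite("pics/s5.png",cv2.resize(im2[150:200,170:440],None,fx=2.96,fy=2.96,interpolation=cv2.INTER_CUBIC))
cv2.imwrite("pics/c5.png",np.vstack([cv2.resize(im[155:235,220:430],(798,304),interpolation=cv2.INTER_CUBIC),cv2.resize(im2[140:218,215:420],(798,296),interpolation=cv2.INTER_CUBIC)]))
E
```

```text
t: 30.4
eef_pos: [0.4981, -0.4675, 0.1606]
tool_rot: [-3.138, -0.007, 1.676]
wrist_force: [0.9, -0.5, 0.5]
gripper_width: 0.0649
grasp_force: 0.0
t: 31.02
eef_pos: [0.2592, -0.4947, 0.2446]
tool_rot: [3.141, 0.002, 1.676]
wrist_force: [0.6, -0.5, -0.1]
gripper_width: 0.0702
grasp_force: 0.0
t 31.0 at [ 0.2592 -0.4947  0.2446] [1.8e+02 1.0e-01 9.6e+01] J [-1.29  0.27  1.5  -0.    1.38 -1.39] w 0.0702 F [ 0.6 -0.5 -0.1] g 0.0
```

View pics/c5.png

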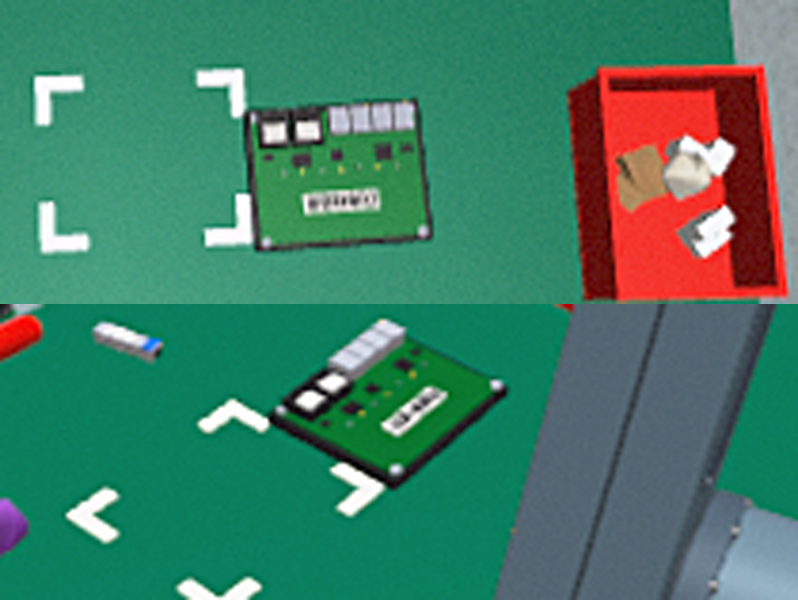

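All five scraps are in the red bin. The carrier hasn't moved, with its label at crop (340,202) top. Next I'll grip it by the jack row and slide it.

Run:
```python
from h import *
plan((.4,-.35,.2,92.8),(.5601,-.2033,.15,92.8),(.5601,-.2033,.06,92.8),(.5601,-.2033,.029,92.8))
```

```text
t 31.1 at [ 0.2558 -0.4954  0.2446] [-1.799e+02  1.000e-01  9.570e+01] J [-1.29  0.26  1.5  -0.    1.38 -1.39] w 0.07 F [-0.6 -0.4  0.3] g 0.0
(0.4, -0.35, 0.2, 92.8) 1 t [0.1304 0.158  0.0441] w [-0.002  0.001  0.051] rows>= 4
(0.5601, -0.2033, 0.15, 92.8) 1 t [0.1387 0.1671 0.05  ] w [ 0. -0. -0.] rows>= 5
(0.5601, -0.2033, 0.06, 92.8) 1 t [ 0.   -0.    0.09] w [-0.  0.  0.] rows>= 2
(0.5601, -0.2033, 0.029, 92.8) 1 t [-0.    -0.     0.031] w [-0. -0. -0.] rows>= 1
```

```bash
python3 -m creep '[{"tx":0.03,"ty":0.04,"tz":0.01,"wx":0,"wy":0,"wz":0.05,"jaw":0.055},{"tx":0.065,"ty":0.08,"tz":0.02,"wx":0,"wy":0,"wz":0.05,"jaw":0.055},{"tx":0.1,"ty":0.12,"tz":0.03,"wx":0,"wy":0,"wz":0.05,"jaw":0.055},{"tx":0.13,"ty":0.158,"tz":0.044,"wx":0,"wy":0,"wz":0.05,"jaw":0.055},{"tx":0.13,"ty":0.158,"tz":0.044,"wx":0,"wy":0,"wz":0.05,"jaw":0.055}]'
python3 -m creep '[{"tx":0.035,"ty":0.042,"tz":0.01,"wx":0,"wy":0,"wz":0,"jaw":0.055},{"tx":0.07,"ty":0.084,"tz":0.03,"wx":0,"wy":0,"wz":0,"jaw":0.055},{"tx":0.105,"ty":0.126,"tz":0.05,"wx":0,"wy":0,"wz":0,"jaw":0.055},{"tx":0.139,"ty":0.167,"tz":0.06,"wx":0,"wy":0,"wz":0,"jaw":0.055},{"tx":0.139,"ty":0.167,"tz":0.06,"wx":0,"wy":0,"wz":0,"jaw":0.055}]'
python3 - <<'E'
from h import *
plan((.5601,-.2033,.07,92.8),(.5601,-.2033,.029,92.8))
E
```

```text
t: 31.75
eef_pos: [0.4064, -0.3456, 0.1991]
tool_rot: [3.142, -0.002, 1.631]
wrist_force: [-0.8, -0.2, 0.2]
gripper_width: 0.0554
grasp_force: 0.0
t: 32.38
eef_pos: [0.5652, -0.199, 0.139]
tool_rot: [-3.142, -0.001, 1.63]
wrist_force: [-0.8, 0.5, 1.3]
gripper_width: 0.0549
grasp_force: 0.0
t 32.4 at [ 0.5652 -0.199   0.139 ] [-180.    -0.    93.4] J [-0.52  0.42  1.54  0.    1.18 -0.58] w 0.0549 F [-0.8  0.5  1.3] g 0.0
(0.5601, -0.2033, 0.07, 92.8) 1 t [-0.004  -0.0053  0.069 ] w [-0.    -0.001  0.01 ] rows>= 2
(0.5601, -0.2033, 0.029, 92.8) 1 t [ 0.    -0.     0.041] w [ 0.  0. -0.] rows>= 1
```

```bash
python3 -m creep '[{"tx":-0.004,"ty":-0.005,"tz":0.04,"wx":0,"wy":0,"wz":0.01,"jaw":0.055},{"tx":-0.004,"ty":-0.005,"tz":0.08,"wx":0,"wy":0,"wz":0.01,"jaw":0.055},{"tx":-0.004,"ty":-0.005,"tz":0.08,"wx":0,"wy":0,"wz":0.01,"jaw":0.055},{"tx":-0.004,"ty":-0.005,"tz":0.08,"wx":0,"wy":0,"wz":0.01,"jaw":0.055}]'
python3 - <<'E'
from h import *
plan((.5601,-.2033,.029,92.8))
im=vision.camera("top"); im2=vision.camera("side")
cv2.imwrite("pics/c6.png",np.vstack([cv2.resize(im[165:225,260:360],(700,300),interpolation=cv2.INTER_CUBIC)[:, :],cv2.resize(im2[135:205,270:370],(700,300),interpolation=cv2.INTER_CUBIC)]))
E
```

```text
t: 32.88
eef_pos: [0.5591, -0.2073, 0.0614]
tool_rot: [3.14, 0.001, 1.614]
wrist_force: [0.2, -0.3, 0.4]
gripper_width: 0.0551
grasp_force: 0.0
t 32.9 at [ 0.5591 -0.2073  0.0614] [1.799e+02 1.000e-01 9.250e+01] J [-0.54  0.5   1.63 -0.    1.01 -0.58] w 0.0551 F [ 0.2 -0.3  0.4] g 0.0
(0.5601, -0.2033, 0.029, 92.8) 1 t [0.004  0.0011 0.0324] w [ 0.002  0.001 -0.006] rows>= 1
```

View pics/c6.png

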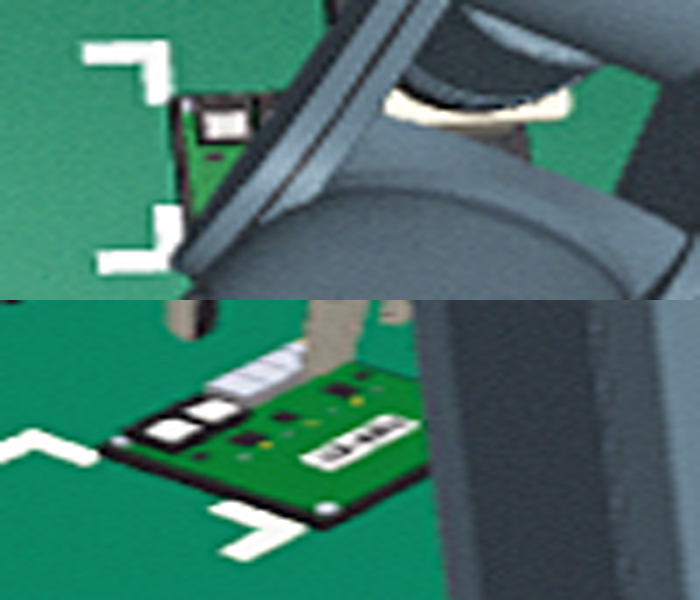

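The fingers straddle the jack row: the near finger is at side crop (335,340), the far one beyond the edge. I'll lower and grip.

```bash
python3 -m creep '[{"tx":0.003,"ty":0.001,"tz":0.012,"wx":0,"wy":0,"wz":0,"jaw":0.055},{"tx":0.003,"ty":0.001,"tz":0.022,"wx":0,"wy":0,"wz":0,"jaw":0.055},{"tx":0.003,"ty":0.001,"tz":0.031,"wx":0,"wy":0,"wz":0,"jaw":0.055},{"tx":0.003,"ty":0.001,"tz":0.031,"wx":0,"wy":0,"wz":0,"jaw":0.055},{"tx":0.003,"ty":0.001,"tz":0.031,"wx":0,"wy":0,"wz":0,"jaw":0.055}]'
for i in 1 2; do python3 -m creep '[{"tx":0,"ty":0,"tz":0,"wx":0,"wy":0,"wz":0,"jaw":0},{"tx":0,"ty":0,"tz":0,"wx":0,"wy":0,"wz":0,"jaw":0},{"tx":0,"ty":0,"tz":0,"wx":0,"wy":0,"wz":0,"jaw":0},{"tx":0,"ty":0,"tz":0,"wx":0,"wy":0,"wz":0,"jaw":0}]'; done
python3 - <<'E'
from h import *
plan()
E
```

```text
t: 33.6
eef_pos: [0.5594, -0.2029, 0.0286]
tool_rot: [-3.142, -0.0, 1.615]
wrist_force: [0.4, -0.3, 0.3]
gripper_width: 0.0553
grasp_force: 0.0
t: 34.1
eef_pos: [0.5594, -0.2029, 0.0288]
tool_rot: [3.141, 0.0, 1.615]
wrist_force: [0.7, -0.2, -0.0]
gripper_width: 0.0218
grasp_force: 30.0
t: 34.6
eef_pos: [0.5594, -0.2029, 0.0288]
tool_rot: [3.141, 0.0, 1.615]
wrist_force: [-0.4, 0.5, 2.1]
gripper_width: 0.0216
grasp_force: 30.0
t 34.6 at [ 0.5594 -0.2029  0.0288] [180.    0.   92.5] J [-0.54  0.54  1.66 -0.    0.94 -0.58] w 0.0216 F [-0.4  0.5  2.1] g 30.0
```

```bash
cat >> h.py <<'E'
def rect(im,n,z,x0=.42,x1=.64,y0=-.3,y1=.1,k=2000):
    """rectified plane view, k px/m: row=(x1-x)*k, col=(y1-y)*k"""
    W=int((y1-y0)*k);H=int((x1-x0)*k)
    A=np.array([[0,-1/k,x1],[-1/k,0,y1],[0,0,z],[0,0,1]])  # (col,row,1)->world
    return cv2.warpPerspective(im,P(n)@A,(W,H),flags=cv2.INTER_CUBIC|cv2.WARP_INVERSE_MAP)
def tape(im,n):
    r=rect(im,n,0); g=r.min(2); m=(g>170).astype(np.uint8); k=2000
    m[:, :int((.1+.045-.12+.0)*0+0)]=0
    N,l,st,c=cv2.connectedComponentsWithStats(m)
    pts=[]
    for i in range(1,N):
        w,h,a=st[i,2:5]
        if 50<w<110 and 50<h<110 and 1000<a<5000:
            yy,xx=np.nonzero(l==i); pts.append(np.c_[xx,yy]); print(n,"L",(.64-c[i][1]/k).round(4),(.1-c[i][0]/k).round(4),w/2,h/2,a)
    if not pts: return
    q=np.vstack(pts).astype(np.float32); (cx,cy),(w,h),a=cv2.minAreaRect(q)
    print(n,"tape centre",round(.64-cy/k,4),round(.1-cx/k,4),"size",w/2,h/2,"ang",a)
E
python3 - <<'E'
from h import *
for f,n in(("pics/t5r.png","top"),("pics/s5r.png","side"),("pics/top0.png","top"),("pics/side0.png","side")): tape(cv2.imread(f),n)
E
```

```text
top L 0.595 -0.1055 40.5 42.0 3350
top L 0.5912 0.0436 41.5 42.5 3415
top L 0.4746 -0.1078 39.5 43.5 3441
top L 0.4713 0.0408 41.0 43.0 3431
top tape centre 0.5326 -0.0322 size 150.38211059570312 178.69085693359375 ang 88.80294799804688
side L 0.5913 -0.1085 43.5 43.0 3842
side L 0.5882 0.0411 43.0 43.0 3781
side L 0.4719 -0.1107 43.0 43.0 3807
side L 0.4689 0.0383 43.0 42.5 3783
side tape centre 0.5303 -0.0351 size 150.4929656982422 180.68484497070312 ang 88.84654998779297
top L 0.595 -0.1056 40.5 42.0 3338
top L 0.5912 0.0436 41.5 42.5 3399
top L 0.4746 -0.1078 39.5 43.5 3428
top tape centre 0.5324 -0.0323 size 150.3039093017578 178.69671630859375 ang 88.65999603271484
side L 0.5913 -0.1085 43.5 43.0 3836
side L 0.5882 0.0411 43.0 43.5 3775
side L 0.4719 -0.1107 43.0 43.0 3797
side L 0.4551 -0.0211 32.0 37.0 2766
side tape centre 0.5217 -0.0353 size 167.62741088867188 180.68536376953125 ang 88.8426742553711
```

```bash
python3 -m creep '[{"tx":0.01,"ty":0.002,"tz":0,"wx":0,"wy":0,"wz":0.004,"jaw":0},{"tx":0.028,"ty":0.005,"tz":0,"wx":0,"wy":0,"wz":0.006,"jaw":0},{"tx":0.046,"ty":0.007,"tz":0,"wx":0,"wy":0,"wz":0.008,"jaw":0},{"tx":0.064,"ty":0.009,"tz":0,"wx":0,"wy":0,"wz":0.01,"jaw":0},{"tx":0.08,"ty":0.012,"tz":0,"wx":0,"wy":0,"wz":0.011,"jaw":0}]'
python3 -m creep '[{"tx":0.018,"ty":0.003,"tz":0,"wx":0,"wy":0,"wz":0.003,"jaw":0},{"tx":0.036,"ty":0.006,"tz":0,"wx":0,"wy":0,"wz":0.006,"jaw":0},{"tx":0.054,"ty":0.008,"tz":0,"wx":0,"wy":0,"wz":0.008,"jaw":0},{"tx":0.07,"ty":0.01,"tz":0,"wx":0,"wy":0,"wz":0.01,"jaw":0},{"tx":0.0815,"ty":0.0115,"tz":0,"wx":0,"wy":0,"wz":0.011,"jaw":0}]'
python3 -m creep '[{"tx":0,"ty":0,"tz":0,"wx":0,"wy":0,"wz":0,"jaw":0},{"tx":0,"ty":0,"tz":0,"wx":0,"wy":0,"wz":0,"jaw":0}]'
python3 - <<'E'
from h import *
plan((.5759,-.0406,.029,91.25))
im2=vision.camera("side"); cv2.imwrite("pics/s7r.png",im2); im=vision.camera("top"); cv2.imwrite("pics/t7r.png",im)
cv2.imwrite("pics/c7.png",np.vstack([cv2.resize(im[160:225,210:310],(700,300),interpolation=cv2.INTER_CUBIC)[:, :],cv2.resize(im2[150:230,220:320],(700,300),interpolation=cv2.INTER_CUBIC)]))
E
```

```text
t: 35.22
eef_pos: [0.5679, -0.1208, 0.0288]
tool_rot: [-3.142, 0.0, 1.605]
wrist_force: [0.5, -3.0, 2.2]
gripper_width: 0.0215
grasp_force: 30.0
t: 35.85
eef_pos: [0.5767, -0.0396, 0.0288]
tool_rot: [3.142, 0.0, 1.593]
wrist_force: [-0.9, -3.4, 3.8]
gripper_width: 0.0213
grasp_force: 30.0
t: 36.1
eef_pos: [0.5767, -0.0393, 0.0288]
tool_rot: [3.141, -0.002, 1.592]
wrist_force: [1.1, 4.6, 5.6]
gripper_width: 0.0213
grasp_force: 30.0
t 36.1 at [ 0.5767 -0.0393  0.0288] [ 1.80e+02 -1.00e-01  9.12e+01] J [-0.26  0.52  1.7   0.    0.92 -0.29] w 0.0213 F [1.1 4.6 5.6] g 30.0
(0.5759, -0.0406, 0.029, 91.25) 1 t [-0.0013 -0.0008 -0.0002] w [ 0.    -0.002 -0.001] rows>= 1
```

View pics/c7.png

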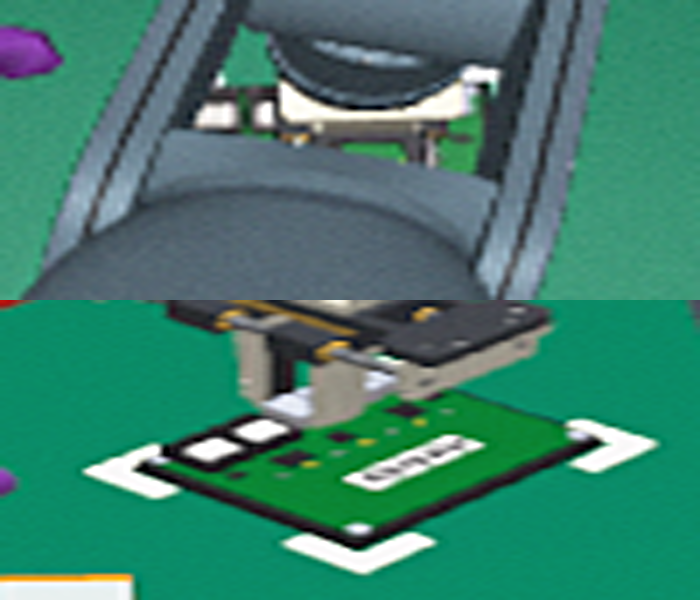

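The carrier now lies inside the corners in the side view (board corners at crop (150,465), (360,540) and (590,438)). I'll make a small trim, release and back off to measure.

```bash
python3 -m creep '[{"tx":-0.0013,"ty":-0.0008,"tz":0,"wx":0,"wy":0,"wz":0,"jaw":0},{"tx":-0.0013,"ty":-0.0008,"tz":0,"wx":0,"wy":0,"wz":0,"jaw":0},{"tx":-0.0013,"ty":-0.0008,"tz":0,"wx":0,"wy":0,"wz":0,"jaw":0.055},{"tx":-0.0013,"ty":-0.0008,"tz":0,"wx":0,"wy":0,"wz":0,"jaw":0.055},{"tx":-0.0013,"ty":-0.0008,"tz":0,"wx":0,"wy":0,"wz":0,"jaw":0.055}]'
python3 -m creep '[{"tx":0,"ty":0,"tz":0,"wx":0,"wy":0,"wz":0,"jaw":0.055},{"tx":0,"ty":0,"tz":0,"wx":0,"wy":0,"wz":0,"jaw":0.055},{"tx":0,"ty":0,"tz":-0.04,"wx":0,"wy":0,"wz":0,"jaw":0.055},{"tx":0,"ty":0,"tz":-0.08,"wx":0,"wy":0,"wz":0,"jaw":0.055},{"tx":0,"ty":0,"tz":-0.12,"wx":0,"wy":0,"wz":0,"jaw":0.055}]'
python3 -m creep '[{"tx":-0.05,"ty":-0.03,"tz":0,"wx":0,"wy":0,"wz":0,"jaw":0.08},{"tx":-0.1,"ty":-0.06,"tz":0,"wx":0,"wy":0,"wz":0,"jaw":0.08},{"tx":-0.15,"ty":-0.09,"tz":0,"wx":0,"wy":0,"wz":0,"jaw":0.08},{"tx":-0.19,"ty":-0.12,"tz":0,"wx":0,"wy":0,"wz":0,"jaw":0.08},{"tx":-0.24,"ty":-0.15,"tz":0,"wx":0,"wy":0,"wz":0,"jaw":0.08}]'
python3 -m creep '[{"tx":-0.05,"ty":-0.03,"tz":0,"wx":0,"wy":0,"wz":0,"jaw":0.08},{"tx":-0.1,"ty":-0.06,"tz":-0.05,"wx":0,"wy":0,"wz":0,"jaw":0.08},{"tx":-0.13,"ty":-0.09,"tz":-0.05,"wx":0,"wy":0,"wz":0,"jaw":0.08}]'
python3 - <<'E'
from h import *
plan()
im2=vision.camera("side"); cv2.imwrite("pics/s8r.png",im2); im=vision.camera("top"); cv2.imwrite("pics/t8r.png",im)
tape(im,"top"); tape(im2,"side")
a=rect(im,"top",.010,x0=.44,x1=.62,y0=-.14,y1=.08); b=rect(im2,"side",.010,x0=.44,x1=.62,y0=-.14,y1=.08)
cv2.imwrite("pics/c8.png",cv2.resize(np.hstack([a,b]),None,fx=.9,fy=.9))
E
```

```text
t: 36.83
eef_pos: [0.5754, -0.0422, 0.0282]
tool_rot: [-3.141, 0.0, 1.593]
wrist_force: [-1.1, -0.5, -0.4]
gripper_width: 0.0471
grasp_force: 0.0
t: 37.45
eef_pos: [0.5757, -0.0419, 0.1498]
tool_rot: [-3.141, 0.0, 1.593]
wrist_force: [-0.4, -1.1, -0.7]
gripper_width: 0.0553
grasp_force: 0.0
t: 38.08
eef_pos: [0.4301, -0.2861, 0.1489]
tool_rot: [3.141, 0.0, 1.593]
wrist_force: [0.0, -0.9, 0.0]
gripper_width: 0.0803
grasp_force: 0.0
t: 38.45
eef_pos: [0.3439, -0.4198, 0.2012]
tool_rot: [3.139, 0.004, 1.593]
wrist_force: [0.1, -0.0, -0.3]
gripper_width: 0.0798
grasp_force: 0.0
t 38.5 at [ 0.3439 -0.4198  0.2012] [179.9   0.2  91.3] J [-1.09  0.27  1.6   0.    1.27 -1.11] w 0.0798 F [ 0.1 -0.  -0.3] g 0.0
top L 0.5947 -0.1058 41.0 42.0 3363
top L 0.5912 0.0438 41.5 42.5 3402
top L 0.4746 -0.1082 40.5 44.0 3518
top L 0.4713 0.0409 41.0 43.0 3450
top tape centre 0.5326 -0.0325 size 150.4029998779297 179.26535034179688 ang 88.80294799804688
side L 0.5878 0.0426 41.0 43.0 3477
side L 0.4702 -0.1104 43.0 43.0 3421
side L 0.4689 0.0384 43.0 42.5 3770
side tape centre 0.5303 -0.0352 size 150.5030975341797 180.6572265625 ang 88.82124328613281
```

View pics/c8.png

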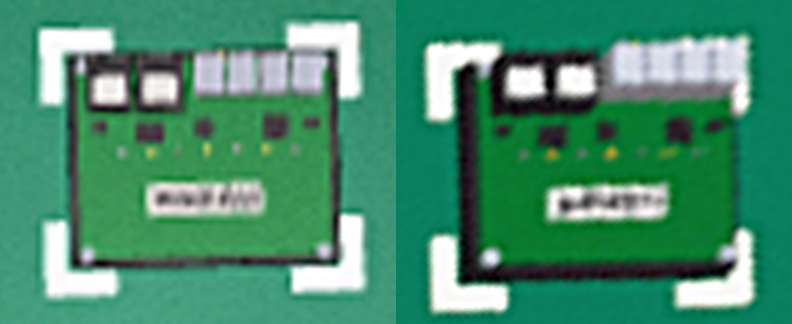

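The rectified views show the carrier between the corners, with its top-view outline at columns 70–338 and rows 52–267. I'll check the residual numerically with edge profiles.

```bash
cat >> h.py <<'E'
def carrier(im,n="top",z=.010,cx=.5315,cy=-.033):
    k=4000;x0,x1,y0,y1=cx-.1,cx+.1,cy-.12,cy+.12
    r=cv2.GaussianBlur(rect(im,n,z,x0,x1,y0,y1,k).max(2).astype(np.float32),(9,9),0)
    def edge(line,pos):  # outermost strong fall mat->black walking inwards
        d=np.diff(line); i=np.argmin(d[:]); return pos(i+.5)
    out={}
    ys=np.arange(cy-.045,cy+.046,.005); xs=np.arange(cx-.035,cx+.02,.005)
    col=lambda y:int((y1-y)*k); row=lambda x:int((x1-x)*k)
    out["-x"]=[(y,edge(r[row(cx-.045):row(cx-.075):1][::-1][:,col(y)],lambda i:(cx-.075)+i/k)) for y in ys]
    out["+x"]=[(y,edge(r[row(cx+.072):row(cx+.05)][:,col(y)],lambda i:(cx+.072)-i/k)) for y in ys]
    out["+y"]=[(x,edge(r[row(x)][col(cy+.088):col(cy+.066)],lambda i:(cy+.088)-i/k)) for x in xs]
    out["-y"]=[(x,edge(r[row(x)][col(cy-.066):col(cy-.088)][::-1],lambda i:(cy-.088)+i/k)) for x in xs]
    for s,v in out.items():
        v=np.array(v); m=np.abs(v[:,1]-np.median(v[:,1]))<.003; c=np.polyfit(v[m,0]-v[m,0].mean(),v[m,1],1)
        print(s,"pos",np.median(v[m,1]).round(4),"mean",c[1].round(4),"slope deg",np.degrees(np.arctan(c[0])).round(2),"at",v[m,0].mean().round(3),m.sum(),"sd",np.std(v[m,1]-np.polyval(c,v[m,0]-v[m,0].mean())).round(4))
E
python3 - <<'E'
from h import *
carrier(cv2.imread("pics/t8r.png"))
carrier(cv2.imread("pics/t5r.png"),cx=.5157,cy=-.195)
E
```

```text
-x pos 0.4714 mean 0.4714 slope deg -1.65 at -0.033 19 sd 0.0005
+x pos 0.5938 mean 0.5942 slope deg -3.41 at -0.037 14 sd 0.0006
+y pos 0.0424 mean 0.0424 slope deg 1.54 at 0.524 12 sd 0.0004
-y pos -0.1092 mean -0.109 slope deg 1.54 at 0.524 12 sd 0.0006
-x pos 0.4543 mean 0.4547 slope deg -2.77 at -0.195 19 sd 0.0007
+x pos 0.5768 mean 0.5767 slope deg -3.68 at -0.19 7 sd 0.0006
+y pos -0.119 mean -0.1195 slope deg 3.46 at 0.508 12 sd 0.0005
-y pos -0.2719 mean -0.2716 slope deg 2.16 at 0.506 11 sd 0.0006
```

The carrier is centred within about 1 mm and 0.4°. Now the magnifier: I'll fit its outline in the plane of its flat face, over a few frames to gauge the rocking.

```bash
cat >> h.py <<'E'
def mag(im,n,z,x0=.38,x1=.60,y0=.06,y1=.30,show=True):
    k=2000; r=rect(im,n,z,x0,x1,y0,y1,k); h=cv2.cvtColor(r,cv2.COLOR_BGR2HSV)
    org=((h[...,0]<20)&(h[...,1]>120)&(h[...,2]>120)); lt=(r.min(2)>150); m=(org|lt).astype(np.uint8)
    m=cv2.morphologyEx(m,cv2.MORPH_OPEN,np.ones((5,5)))
    N,l,st,c=cv2.connectedComponentsWithStats(m)
    if N<2: print(n,"none"); return
    i=1+np.argmax(st[1:,4]); yy,xx=np.nonzero(l==i); (cx,cy),(w,hh),a=cv2.minAreaRect(np.c_[xx,yy].astype(np.float32))
    yy2,xx2=np.nonzero((l==i)&org)
    print(n,"mag",round(x1-cy/k,4),round(y1-cx/k,4),"size",round(w/2,1),round(hh/2,1),"ang",round(a,1),"cen",(x1-c[i][1]/k).round(4),(y1-c[i][0]/k).round(4),"org",len(xx2))
    return r
E
python3 - <<'E'
from h import *
import time
for f in("top0","t2","t3","t4","t5r","t8r"): mag(cv2.imread(f"pics/{f}.png"),"top",.034)
for i in range(4): mag(vision.camera("top"),"top",.034)
cv2.imwrite("pics/m9.png",np.hstack([cv2.resize(vision.camera("side")[185:265,200:270],None,fx=5.5,fy=5.5,interpolation=cv2.INTER_CUBIC),cv2.resize(vision.camera("top")[175:255,150:220],None,fx=5.5,fy=5.5,interpolation=cv2.INTER_CUBIC)]))
E
```

```text
top mag 0.4873 0.1749 size 49.5 64.6 ang 44.6 cen 0.4882 0.1757 org 1817
top mag 0.487 0.1745 size 49.5 65.1 ang 45.0 cen 0.4878 0.1751 org 1789
top mag 0.4873 0.1746 size 47.0 64.2 ang 43.2 cen 0.4871 0.177 org 1246
top mag 0.4867 0.1742 size 48.5 64.7 ang 44.5 cen 0.4875 0.1748 org 1375
top mag 0.4867 0.174 size 48.4 64.7 ang 45.0 cen 0.4872 0.1745 org 1581
top mag 0.4868 0.1741 size 49.0 64.5 ang 44.7 cen 0.4872 0.1745 org 1561
top mag 0.4866 0.1739 size 48.8 64.4 ang 44.3 cen 0.4875 0.1745 org 1477
top mag 0.4867 0.174 size 48.4 64.7 ang 45.0 cen 0.4874 0.1745 org 1470
top mag 0.4865 0.174 size 48.8 64.6 ang 44.3 cen 0.4874 0.1745 org 1433
top mag 0.4866 0.1739 size 48.8 64.4 ang 44.3 cen 0.4875 0.1745 org 1487
```

View pics/m9.png

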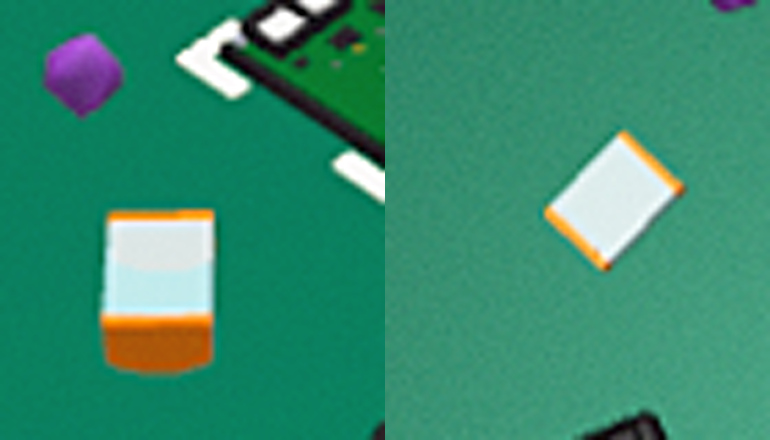

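The top crop shows the magnifier's flat face centred at crop (229,200) and its long axis at about -44°. The side crop has the flat at (159,266). It's crown down and nearly still. Triangulate and approach.

Run:
```python
from h import *
X=tri((229.3/5.5+150-.4,200/5.5+175-.4),(228.5,233)); print(X, proj("top",[.4866,.174,.034]))
r=mag(vision.camera("side"),"side",.034)
plan((.4,-.2,.2,70),(.485,.172,.15,45.5),(.485,.172,.08,45.5))
```

```text
[0.48582489 0.17292346 0.03320161] [191.16847914 211.00858987]
side mag 0.4757 0.1818 size 47.8 90.7 ang 44.2 cen 0.4758 0.1809 org 6173
t 38.9 at [ 0.3448 -0.4158  0.1982] [-1.80e+02 -1.00e-01  9.14e+01] J [-1.09  0.27  1.61  0.    1.27 -1.11] w 0.08 F [-0.2 -0.2  0.2] g 0.0
(0.4, -0.2, 0.2, 70) 1 t [ 0.2144  0.0604 -0.0016] w [-0.001 -0.001  0.373] rows>= 5
(0.485, 0.172, 0.15, 45.5) 1 t [ 0.1893 -0.0237  0.025 ] w [ 0.    -0.     0.214] rows>= 4
(0.485, 0.172, 0.15, 45.5) 2 t [ 0.18   -0.0633  0.025 ] w [ 0.    -0.     0.214] rows>= 4
(0.485, 0.172, 0.08, 45.5) 1 t [ 0.   -0.    0.07] w [0. 0. 0.] rows>= 2
```

```bash
python3 -m creep '[{"tx":0.043,"ty":0.012,"tz":0,"wx":0,"wy":0,"wz":0.075,"jaw":0.092},{"tx":0.086,"ty":0.024,"tz":0,"wx":0,"wy":0,"wz":0.15,"jaw":0.092},{"tx":0.129,"ty":0.036,"tz":0,"wx":0,"wy":0,"wz":0.224,"jaw":0.092},{"tx":0.172,"ty":0.048,"tz":0,"wx":0,"wy":0,"wz":0.3,"jaw":0.092},{"tx":0.214,"ty":0.06,"tz":0,"wx":0,"wy":0,"wz":0.373,"jaw":0.092}]'
python3 -m creep '[{"tx":0.038,"ty":-0.005,"tz":0.005,"wx":0,"wy":0,"wz":0.043,"jaw":0.092},{"tx":0.076,"ty":-0.01,"tz":0.01,"wx":0,"wy":0,"wz":0.086,"jaw":0.092},{"tx":0.114,"ty":-0.014,"tz":0.015,"wx":0,"wy":0,"wz":0.13,"jaw":0.092},{"tx":0.152,"ty":-0.019,"tz":0.02,"wx":0,"wy":0,"wz":0.17,"jaw":0.092},{"tx":0.189,"ty":-0.024,"tz":0.025,"wx":0,"wy":0,"wz":0.214,"jaw":0.092}]'
python3 -m creep '[{"tx":0.036,"ty":-0.013,"tz":0.005,"wx":0,"wy":0,"wz":0.043,"jaw":0.092},{"tx":0.072,"ty":-0.026,"tz":0.01,"wx":0,"wy":0,"wz":0.086,"jaw":0.092},{"tx":0.108,"ty":-0.038,"tz":0.015,"wx":0,"wy":0,"wz":0.13,"jaw":0.092},{"tx":0.144,"ty":-0.05,"tz":0.02,"wx":0,"wy":0,"wz":0.17,"jaw":0.092},{"tx":0.18,"ty":-0.063,"tz":0.025,"wx":0,"wy":0,"wz":0.214,"jaw":0.092}]'
python3 -m creep '[{"tx":0,"ty":0,"tz":0.035,"wx":0,"wy":0,"wz":0,"jaw":0.092},{"tx":0,"ty":0,"tz":0.07,"wx":0,"wy":0,"wz":0,"jaw":0.092},{"tx":0,"ty":0,"tz":0.07,"wx":0,"wy":0,"wz":0,"jaw":0.092},{"tx":0,"ty":0,"tz":0.07,"wx":0,"wy":0,"wz":0,"jaw":0.092}]'
python3 - <<'E'
from h import *
plan((.4858,.1729,.02,45))
im=vision.camera("top"); im2=vision.camera("side")
cv2.imwrite("pics/m10.png",np.hstack([cv2.resize(im2[185:265,200:270],None,fx=5.5,fy=5.5,interpolation=cv2.INTER_CUBIC),cv2.resize(im[175:255,150:220],None,fx=5.5,fy=5.5,interpolation=cv2.INTER_CUBIC)]))
E
```

```text
t: 39.52
eef_pos: [0.3998, -0.1994, 0.1986]
tool_rot: [-3.142, -0.0, 1.219]
wrist_force: [0.8, -0.5, -0.6]
gripper_width: 0.0922
grasp_force: 0.0
t: 40.15
eef_pos: [0.4418, -0.0138, 0.1735]
tool_rot: [3.142, -0.0, 1.006]
wrist_force: [0.3, -0.3, -0.3]
gripper_width: 0.0923
grasp_force: 0.0
t: 40.78
eef_pos: [0.4846, 0.172, 0.1484]
tool_rot: [-3.141, 0.0, 0.792]
wrist_force: [0.3, 0.1, 0.1]
gripper_width: 0.0917
grasp_force: 0.0
t: 41.28
eef_pos: [0.4854, 0.1702, 0.0796]
tool_rot: [3.141, -0.001, 0.793]
wrist_force: [0.3, 0.2, -0.4]
gripper_width: 0.0917
grasp_force: 0.0
t 41.3 at [0.4854 0.1702 0.0796] [180.   -0.   45.4] J [0.12 0.35 1.82 0.   0.97 0.9 ] w 0.0917 F [ 0.3  0.2 -0.4] g 0.0
(0.4858, 0.1729, 0.02, 45) 1 t [ 0.0022 -0.0016  0.0596] w [ 0.001 -0.001  0.007] rows>= 2
```

View pics/m10.png

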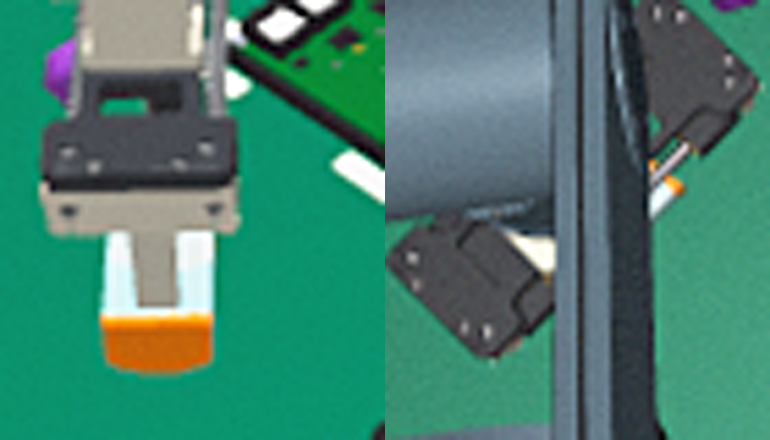

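In the side view the finger lines up with the magnifier's middle (tip at (157,305)), and the magnifier hasn't moved. I'll lower, grip and still it.

```bash
python3 -m creep '[{"tx":0.002,"ty":-0.0015,"tz":0.02,"wx":0,"wy":0,"wz":0.007,"jaw":0.092},{"tx":0.002,"ty":-0.0015,"tz":0.04,"wx":0,"wy":0,"wz":0.007,"jaw":0.092},{"tx":0.002,"ty":-0.0015,"tz":0.0595,"wx":0,"wy":0,"wz":0.007,"jaw":0.092},{"tx":0.002,"ty":-0.0015,"tz":0.0595,"wx":0,"wy":0,"wz":0.007,"jaw":0.092},{"tx":0.002,"ty":-0.0015,"tz":0.0595,"wx":0,"wy":0,"wz":0.007,"jaw":0.05}]'
python3 -m creep '[{"tx":0,"ty":0,"tz":0,"wx":0,"wy":0,"wz":0,"jaw":0.05},{"tx":0,"ty":0,"tz":0,"wx":0,"wy":0,"wz":0,"jaw":0.05},{"tx":0,"ty":0,"tz":0,"wx":0,"wy":0,"wz":0,"jaw":0.05},{"tx":0,"ty":0,"tz":0,"wx":0,"wy":0,"wz":0,"jaw":0.05},{"tx":0,"ty":0,"tz":0,"wx":0,"wy":0,"wz":0,"jaw":0.05}]'
python3 - <<'E'
from h import *
plan((.4858,.1729,.04,7))
E
```

```text
t: 42.0
eef_pos: [0.4863, 0.1722, 0.0204]
tool_rot: [3.14, -0.002, 0.785]
wrist_force: [-1.1, -0.3, 0.3]
gripper_width: 0.0855
grasp_force: 0.0
t: 42.62
eef_pos: [0.4857, 0.1722, 0.0198]
tool_rot: [3.141, -0.001, 0.785]
wrist_force: [-1.6, 0.0, 5.9]
gripper_width: 0.0638
grasp_force: 30.0
t 42.6 at [0.4857 0.1722 0.0198] [180.  -0.  45.] J [0.12 0.44 1.87 0.   0.83 0.91] w 0.0638 F [-1.6  0.   5.9] g 30.0
(0.4858, 0.1729, 0.04, 7) 1 t [ 0.0006 -0.0004 -0.0202] w [ 0.    -0.001  0.663] rows>= 4
```

```bash
python3 -m creep '[{"tx":0,"ty":0,"tz":-0.02,"wx":0,"wy":0,"wz":0,"jaw":0.05},{"tx":0,"ty":0,"tz":-0.02,"wx":0,"wy":0,"wz":0.16,"jaw":0.05},{"tx":0,"ty":0,"tz":-0.02,"wx":0,"wy":0,"wz":0.33,"jaw":0.05},{"tx":0,"ty":0,"tz":-0.02,"wx":0,"wy":0,"wz":0.5,"jaw":0.05},{"tx":0,"ty":0,"tz":-0.02,"wx":0,"wy":0,"wz":0.663,"jaw":0.05}]'
python3 -m creep '[{"tx":0,"ty":0,"tz":0,"wx":0,"wy":0,"wz":0,"jaw":0.05},{"tx":0,"ty":0,"tz":0.008,"wx":0,"wy":0,"wz":0,"jaw":0.05},{"tx":0,"ty":0,"tz":0.016,"wx":0,"wy":0,"wz":0,"jaw":0.05},{"tx":0,"ty":0,"tz":0.0195,"wx":0,"wy":0,"wz":0,"jaw":0.05},{"tx":0,"ty":0,"tz":0.0195,"wx":0,"wy":0,"wz":0,"jaw":0.05}]'
python3 - <<'E'
from h import *
plan((.4858,.1729,.02,7))
E
```

```text
t: 43.25
eef_pos: [0.4849, 0.1721, 0.0388]
tool_rot: [3.142, 0.001, 0.116]
wrist_force: [0.1, 0.2, -1.5]
gripper_width: 0.0638
grasp_force: 30.0
t: 43.88
eef_pos: [0.4847, 0.172, 0.0198]
tool_rot: [3.141, 0.001, 0.123]
wrist_force: [-3.1, -0.2, 6.2]
gripper_width: 0.0638
grasp_force: 30.0
t 43.9 at [0.4847 0.172  0.0198] [1.8e+02 1.0e-01 7.0e+00] J [ 0.12  0.44  1.87 -0.    0.83  1.57] w 0.0638 F [-3.1 -0.2  6.2] g 30.0
(0.4858, 0.1729, 0.02, 7) 1 t [ 0.0012 -0.0007 -0.0002] w [0.    0.001 0.001] rows>= 1
```

```bash
python3 -m creep '[{"tx":0,"ty":0,"tz":0,"wx":0,"wy":0,"wz":0,"jaw":0.092},{"tx":0,"ty":0,"tz":0,"wx":0,"wy":0,"wz":0,"jaw":0.092},{"tx":0,"ty":0,"tz":0,"wx":0,"wy":0,"wz":0,"jaw":0.092},{"tx":0,"ty":0,"tz":0,"wx":0,"wy":0,"wz":0,"jaw":0.092},{"tx":0,"ty":0,"tz":-0.03,"wx":0,"wy":0,"wz":0,"jaw":0.092}]'
python3 -m creep '[{"tx":0,"ty":0,"tz":-0.05,"wx":0,"wy":0,"wz":0,"jaw":0.092},{"tx":0,"ty":0,"tz":-0.1,"wx":0,"wy":0,"wz":0,"jaw":0.092},{"tx":0,"ty":0,"tz":-0.13,"wx":0,"wy":0,"wz":0,"jaw":0.092},{"tx":0,"ty":0,"tz":-0.13,"wx":0,"wy":0,"wz":0,"jaw":0.092}]'
python3 - <<'E'
from h import *
plan((.5598,.1812,.12,7,-60),(.5598,.1812,.0645,7,-60),(.4824,.1717,.0195,7,-60))
E
```

```text
t: 44.5
eef_pos: [0.4834, 0.1718, 0.0481]
tool_rot: [3.142, 0.005, 0.122]
wrist_force: [1.1, 0.6, 0.1]
gripper_width: 0.0923
grasp_force: 0.0
t: 45.0
eef_pos: [0.487, 0.1724, 0.1821]
tool_rot: [-3.142, -0.006, 0.122]
wrist_force: [-0.5, 0.4, -1.3]
gripper_width: 0.0919
grasp_force: 0.0
t 45.0 at [0.487  0.1724 0.1821] [-180.    -0.3    7. ] J [0.12 0.24 1.69 0.   1.21 1.57] w 0.0919 F [-0.5  0.4 -1.3] g 0.0
(0.5598, 0.1812, 0.12, 7, -60) 1 t [0.0365 0.0001 0.0313] w [-0.    -0.527 -0.   ] rows>= 4
(0.5598, 0.1812, 0.12, 7, -60) 2 t [0.0473 0.0001 0.0087] w [-0.    -0.527 -0.   ] rows>= 4
(0.5598, 0.1812, 0.0645, 7, -60) 1 t [ 0.0481 -0.      0.0278] w [ 0. -0. -0.] rows>= 2
(0.4824, 0.1717, 0.0195, 7, -60) 1 t [-0.   -0.    0.09] w [-0. -0.  0.] rows>= 2
```

```bash
python3 -m creep '[{"tx":0.009,"ty":0,"tz":0.008,"wx":0,"wy":-0.13,"wz":0,"jaw":0.092},{"tx":0.018,"ty":0,"tz":0.016,"wx":0,"wy":-0.26,"wz":0,"jaw":0.092},{"tx":0.027,"ty":0,"tz":0.024,"wx":0,"wy":-0.4,"wz":0,"jaw":0.092},{"tx":0.0365,"ty":0,"tz":0.031,"wx":0,"wy":-0.527,"wz":0,"jaw":0.092},{"tx":0.0365,"ty":0,"tz":0.031,"wx":0,"wy":-0.527,"wz":0,"jaw":0.092}]'
python3 -m creep '[{"tx":0.012,"ty":0,"tz":0.002,"wx":0,"wy":-0.13,"wz":0,"jaw":0.092},{"tx":0.024,"ty":0,"tz":0.004,"wx":0,"wy":-0.26,"wz":0,"jaw":0.092},{"tx":0.036,"ty":0,"tz":0.006,"wx":0,"wy":-0.4,"wz":0,"jaw":0.092},{"tx":0.047,"ty":0,"tz":0.009,"wx":0,"wy":-0.527,"wz":0,"jaw":0.092},{"tx":0.047,"ty":0,"tz":0.009,"wx":0,"wy":-0.527,"wz":0,"jaw":0.092}]'
python3 - <<'E'
from h import *
plan((.5598,.1812,.0645,7,-60),(.4824,.1717,.0195,7,-60))
im2=vision.camera("side"); im=vision.camera("top")
cv2.imwrite("pics/m11.png",np.hstack([cv2.resize(im2[165:265,200:300],None,fx=4,fy=4,interpolation=cv2.INTER_CUBIC),cv2.resize(im[155:255,140:240],None,fx=4,fy=4,interpolation=cv2.INTER_CUBIC)]))
mag(im,"top",.034)
E
```

```text
t: 45.62
eef_pos: [0.521, 0.176, 0.1424]
tool_rot: [3.141, 0.537, 0.121]
wrist_force: [-0.1, -0.4, -0.2]
gripper_width: 0.0923
grasp_force: 0.0
t: 46.25
eef_pos: [0.5557, 0.1806, 0.1109]
tool_rot: [3.141, 1.063, 0.122]
wrist_force: [0.1, -0.3, -0.9]
gripper_width: 0.092
grasp_force: 0.0
t 46.2 at [0.5557 0.1806 0.1109] [180.   60.9   7. ] J [0.12 1.14 0.69 0.   2.38 1.57] w 0.092 F [ 0.1 -0.3 -0.9] g 0.0
(0.5598, 0.1812, 0.0645, 7, -60) 1 t [ 0.0426 -0.0001  0.019 ] w [-0.     0.016 -0.   ] rows>= 1
(0.4824, 0.1717, 0.0195, 7, -60) 1 t [-0.   -0.    0.09] w [0. 0. 0.] rows>= 2
top mag 0.5806 0.1375 size 41.7 15.5 ang 80.3 cen 0.5819 0.1382 org 0
```

View pics/m11.png

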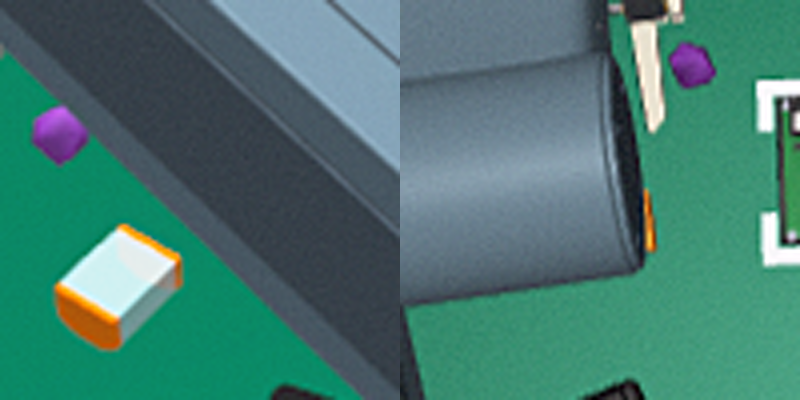

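The magnifier stands level with its axis now tangential (side crop centre (118,285)). The purple ball and the jar lie behind the tilted wrist, so I'll check clearances with a quick fit of the arm's geometry.

Run:
```python
from h import *
D=[(.1987,-.5125,.2322,.26,1.535,1.348),(.6445,-.2316,.0178,.68,1.41,1.05),(.5446,.0086,.0644,.42,1.75,.97),(.4415,.0097,.0723,.26,1.99,.90),(.638,-.0224,.0694,.56,1.5,1.09),(.6552,.2342,.1562,.57,1.25,1.32),(.4857,.1722,.0198,.44,1.87,.83),(.487,.1724,.1821,.24,1.69,1.21),(.5557,.1806,.1109,1.14,.69,2.38)]
off=.111; A=[];b=[]
for x,y,z,a,c,e in D:
    A+= [[np.sin(a),np.sin(a+c),np.sin(a+c+e),0],[np.cos(a),np.cos(a+c),np.cos(a+c+e),1]]; b+=[np.sqrt(x*x+y*y-off**2),z]
s,res,_,_=np.linalg.lstsq(np.array(A),np.array(b),rcond=None); a1,a2,L,h0=s; print(s.round(4),(np.array(A)@s-b).round(3))
print("jar",ray("top",(291*.64,183*.64),.075),tri((291*.64,183*.64),(238*.64,270*.64)),"ball",ray("top",(212.5,171),.02))
for r in(.36,.38,.40,.42,.45,.48,.505):
    for t in(-60,-50,-45,30,40,45):
        S=np.pi-np.radians(t); z=.0195
        wr=r-L*np.sin(S); wz=z-h0-L*np.cos(S); d=np.hypot(wr,wz); c3=(d*d-a1*a1-a2*a2)/(2*a1*a2)
        if abs(c3)>1: print(r,t,"out"); continue
        J3=np.arccos(c3); J2=np.arctan2(wr,wz)-np.arctan2(a2*np.sin(J3),a1+a2*np.cos(J3)); print("rho",r,"t",t,"wrist",wr.round(3),(wz+h0).round(3),"J",J2.round(2),J3.round(2),(S-J2-J3).round(2))
```

```text
[0.5124 0.4056 0.3271 0.1541] [-0.012 -0.    -0.001  0.006  0.011  0.002  0.017 -0.005 -0.001  0.001
 -0.017  0.002  0.015 -0.002 -0.003  0.    -0.003 -0.004]
jar [0.77485261 0.18519438 0.075     ] [0.77932188 0.18611306 0.05820883] ball [0.61469712 0.10915978 0.02      ]
rho 0.36 t -60 wrist 0.643 0.183 J 0.84 1.6 1.74
rho 0.36 t -50 wrist 0.611 0.23 J 0.73 1.69 1.59
rho 0.36 t -45 wrist 0.591 0.251 J 0.68 1.74 1.51
rho 0.36 t 30 wrist 0.196 0.303 J 0.03 2.65 -0.06
rho 0.36 t 40 wrist 0.15 0.27 J 0.1 2.8 -0.46
rho 0.36 t 45 wrist 0.129 0.251 J 0.21 2.88 -0.73
rho 0.38 t -60 wrist 0.663 0.183 J 0.87 1.54 1.78
rho 0.38 t -50 wrist 0.631 0.23 J 0.76 1.63 1.63
rho 0.38 t -45 wrist 0.611 0.251 J 0.7 1.68 1.55
rho 0.38 t 30 wrist 0.216 0.303 J 0.07 2.61 -0.06
rho 0.38 t 40 wrist 0.17 0.27 J 0.13 2.75 -0.44
rho 0.38 t 45 wrist 0.149 0.251 J 0.22 2.83 -0.69
rho 0.4 t -60 wrist 0.683 0.183 J 0.9 1.47 1.82
rho 0.4 t -50 wrist 0.651 0.23 J 0.79 1.57 1.66
rho 0.4 t -45 wrist 0.631 0.251 J 0.73 1.62 1.58
rho 0.4 t 30 wrist 0.236 0.303 J 0.1 2.57 -0.05
rho 0.4 t 40 wrist 0.19 0.27 J 0.16 2.71 -0.
[... 531 characters left out ...]
2.46 -0.02
rho 0.45 t 40 wrist 0.24 0.27 J 0.22 2.6 -0.37
rho 0.45 t 45 wrist 0.219 0.251 J 0.27 2.67 -0.58
rho 0.48 t -60 wrist 0.763 0.183 J 1.02 1.19 1.99
rho 0.48 t -50 wrist 0.731 0.23 J 0.91 1.3 1.81
rho 0.48 t -45 wrist 0.711 0.251 J 0.85 1.36 1.72
rho 0.48 t 30 wrist 0.316 0.303 J 0.22 2.39 0.0
rho 0.48 t 40 wrist 0.27 0.27 J 0.25 2.53 -0.34
rho 0.48 t 45 wrist 0.249 0.251 J 0.3 2.6 -0.54
rho 0.505 t -60 wrist 0.788 0.183 J 1.06 1.08 2.04
rho 0.505 t -50 wrist 0.756 0.23 J 0.95 1.2 1.86
rho 0.505 t -45 wrist 0.736 0.251 J 0.89 1.27 1.77
rho 0.505 t 30 wrist 0.341 0.303 J 0.26 2.34 0.02
rho 0.505 t 40 wrist 0.295 0.27 J 0.28 2.48 -0.31
rho 0.505 t 45 wrist 0.274 0.251 J 0.32 2.54 -0.5
```

Run:
```python
from h import *
plan((.50,.174,.18,7),(.4847,.172,.06,7),(.4847,.172,.0198,7))
```

```text
t 46.4 at [0.5569 0.181  0.1174] [-180.    60.3    7. ] J [0.12 1.12 0.69 0.   2.38 1.57] w 0.0918 F [-0.6  1.   1.7] g 0.0
(0.5, 0.174, 0.18, 7) 1 t [-0.0414  0.      0.0094] w [-0.     0.526 -0.   ] rows>= 4
(0.5, 0.174, 0.18, 7) 2 t [-0.0405  0.     -0.0127] w [-0.     0.526 -0.   ] rows>= 4
(0.4847, 0.172, 0.06, 7) 1 t [-1.54e-02  1.00e-04  1.20e-01] w [ 0. -0. -0.] rows>= 3
(0.4847, 0.172, 0.0198, 7) 1 t [ 0.     -0.      0.0402] w [-0. -0. -0.] rows>= 1
```

```bash
python3 -m creep '[{"tx":-0.01,"ty":0,"tz":0.002,"wx":0,"wy":0.13,"wz":0,"jaw":0.092},{"tx":-0.02,"ty":0,"tz":0.004,"wx":0,"wy":0.26,"wz":0,"jaw":0.092},{"tx":-0.03,"ty":0,"tz":0.006,"wx":0,"wy":0.4,"wz":0,"jaw":0.092},{"tx":-0.041,"ty":0,"tz":0.009,"wx":0,"wy":0.526,"wz":0,"jaw":0.092},{"tx":-0.041,"ty":0,"tz":0.009,"wx":0,"wy":0.526,"wz":0,"jaw":0.092}]'
python3 -m creep '[{"tx":-0.01,"ty":0,"tz":-0.003,"wx":0,"wy":0.13,"wz":0,"jaw":0.092},{"tx":-0.02,"ty":0,"tz":-0.006,"wx":0,"wy":0.26,"wz":0,"jaw":0.092},{"tx":-0.03,"ty":0,"tz":-0.01,"wx":0,"wy":0.4,"wz":0,"jaw":0.092},{"tx":-0.04,"ty":0,"tz":-0.013,"wx":0,"wy":0.526,"wz":0,"jaw":0.092},{"tx":-0.04,"ty":0,"tz":-0.013,"wx":0,"wy":0.526,"wz":0,"jaw":0.092}]'
python3 -m creep '[{"tx":-0.005,"ty":0,"tz":0.03,"wx":0,"wy":0,"wz":0,"jaw":0.092},{"tx":-0.01,"ty":0,"tz":0.06,"wx":0,"wy":0,"wz":0,"jaw":0.092},{"tx":-0.015,"ty":0,"tz":0.09,"wx":0,"wy":0,"wz":0,"jaw":0.092},{"tx":-0.015,"ty":0,"tz":0.12,"wx":0,"wy":0,"wz":0,"jaw":0.092},{"tx":-0.015,"ty":0,"tz":0.12,"wx":0,"wy":0,"wz":0,"jaw":0.092}]'
python3 - <<'E'
from h import *
plan((.4847,.172,.0198,7))
E
```

```text
t: 46.98
eef_pos: [0.5286, 0.178, 0.1558]
tool_rot: [-3.141, 0.516, 0.123]
wrist_force: [-0.0, -0.5, -0.1]
gripper_width: 0.092
grasp_force: 0.0
t: 47.6
eef_pos: [0.5001, 0.1742, 0.1821]
tool_rot: [-3.142, -0.001, 0.122]
wrist_force: [0.4, 0.4, -0.0]
gripper_width: 0.0917
grasp_force: 0.0
t: 48.22
eef_pos: [0.486, 0.172, 0.0578]
tool_rot: [3.142, 0.008, 0.121]
wrist_force: [0.0, -0.1, -0.3]
gripper_width: 0.0916
grasp_force: 0.0
t 48.2 at [0.486  0.172  0.0578] [180.    0.5   7. ] J [ 0.12  0.39  1.83 -0.    0.93  1.57] w 0.0916 F [ 0.  -0.1 -0.3] g 0.0
(0.4847, 0.172, 0.0198, 7) 1 t [-0.001  -0.0002  0.0381] w [ 0.     0.008 -0.001] rows>= 1
```

```bash
python3 -m creep '[{"tx":-0.001,"ty":0,"tz":0.02,"wx":0,"wy":0.006,"wz":0,"jaw":0.092},{"tx":-0.001,"ty":0,"tz":0.038,"wx":0,"wy":0.006,"wz":0,"jaw":0.092},{"tx":-0.001,"ty":0,"tz":0.038,"wx":0,"wy":0.004,"wz":0,"jaw":0.092},{"tx":-0.001,"ty":0,"tz":0.038,"wx":0,"wy":0.004,"wz":0,"jaw":0.05},{"tx":-0.001,"ty":0,"tz":0.038,"wx":0,"wy":0.004,"wz":0,"jaw":0.05}]'
python3 -m creep '[{"tx":0,"ty":0,"tz":0,"wx":0,"wy":0,"wz":0,"jaw":0.05},{"tx":0,"ty":0,"tz":0,"wx":0,"wy":0,"wz":0,"jaw":0.05},{"tx":0,"ty":0,"tz":0,"wx":0,"wy":0,"wz":0,"jaw":0.05},{"tx":0,"ty":0,"tz":0,"wx":0,"wy":0,"wz":0,"jaw":0.05},{"tx":0,"ty":0,"tz":-0.02,"wx":0,"wy":0,"wz":0,"jaw":0.05}]'
python3 -m creep '[{"tx":0,"ty":0,"tz":0,"wx":0,"wy":0,"wz":-0.16,"jaw":0.05},{"tx":0,"ty":0,"tz":0,"wx":0,"wy":0,"wz":-0.32,"jaw":0.05},{"tx":0,"ty":0,"tz":0,"wx":0,"wy":0,"wz":-0.48,"jaw":0.05},{"tx":0,"ty":0,"tz":0,"wx":0,"wy":0,"wz":-0.64,"jaw":0.05},{"tx":0,"ty":0,"tz":0,"wx":0,"wy":0,"wz":-0.785,"jaw":0.05}]'
python3 -m creep '[{"tx":0,"ty":0,"tz":0,"wx":0,"wy":0,"wz":-0.16,"jaw":0.05},{"tx":0,"ty":0,"tz":0,"wx":0,"wy":0,"wz":-0.32,"jaw":0.05},{"tx":0,"ty":0,"tz":0,"wx":0,"wy":0,"wz":-0.48,"jaw":0.05},{"tx":0,"ty":0,"tz":0,"wx":0,"wy":0,"wz":-0.64,"jaw":0.05},{"tx":0,"ty":0,"tz":0,"wx":0,"wy":0,"wz":-0.785,"jaw":0.05}]'
python3 - <<'E'
from h import *
plan((.4847,.172,.02,97))
E
```

```text
t: 48.85
eef_pos: [0.4866, 0.1723, 0.023]
tool_rot: [3.142, -0.004, 0.122]
wrist_force: [0.3, 0.2, 0.6]
gripper_width: 0.077
grasp_force: 0.0
t: 49.48
eef_pos: [0.4839, 0.1719, 0.0408]
tool_rot: [-3.142, 0.002, 0.122]
wrist_force: [-0.5, 0.2, -1.3]
gripper_width: 0.0636
grasp_force: 30.0
t: 50.1
eef_pos: [0.4849, 0.1721, 0.0414]
tool_rot: [3.141, -0.001, 0.912]
wrist_force: [-0.5, 0.8, -0.6]
gripper_width: 0.0641
grasp_force: 30.0
t: 50.72
eef_pos: [0.4849, 0.1721, 0.0414]
tool_rot: [3.141, -0.0, 1.697]
wrist_force: [0.3, -0.3, -0.8]
gripper_width: 0.0638
grasp_force: 30.0
t 50.7 at [0.4849 0.1721 0.0414] [179.9  -0.   97.2] J [ 0.12  0.41  1.85  0.    0.88 -0.  ] w 0.0638 F [ 0.3 -0.3 -0.8] g 30.0
(0.4847, 0.172, 0.02, 97) 1 t [-0.0001 -0.0003  0.0214] w [ 0.001 -0.     0.004] rows>= 1
```

```bash
python3 -m creep '[{"tx":0,"ty":0,"tz":0.008,"wx":0,"wy":0,"wz":0,"jaw":0.05},{"tx":0,"ty":0,"tz":0.016,"wx":0,"wy":0,"wz":0,"jaw":0.05},{"tx":0,"ty":0,"tz":0.021,"wx":0,"wy":0,"wz":0,"jaw":0.05},{"tx":0,"ty":0,"tz":0.021,"wx":0,"wy":0,"wz":0,"jaw":0.05},{"tx":0,"ty":0,"tz":0.021,"wx":0,"wy":0,"wz":0,"jaw":0.05}]'
python3 -m creep '[{"tx":0,"ty":0,"tz":0,"wx":0,"wy":0,"wz":0,"jaw":0.092},{"tx":0,"ty":0,"tz":0,"wx":0,"wy":0,"wz":0,"jaw":0.092},{"tx":0,"ty":0,"tz":0,"wx":0,"wy":0,"wz":0,"jaw":0.092},{"tx":0,"ty":0,"tz":0,"wx":0,"wy":0,"wz":0,"jaw":0.092},{"tx":0,"ty":0,"tz":-0.03,"wx":0,"wy":0,"wz":0,"jaw":0.092}]'
python3 -m creep '[{"tx":0,"ty":0,"tz":-0.05,"wx":0,"wy":0,"wz":0,"jaw":0.092},{"tx":0,"ty":0,"tz":-0.09,"wx":0,"wy":0,"wz":0,"jaw":0.092},{"tx":0,"ty":0,"tz":-0.09,"wx":0,"wy":0,"wz":0,"jaw":0.092}]'
python3 - <<'E'
from h import *
plan((.4771,.2336,.14,97,-45),(.4771,.2336,.083,97,-45),(.4849,.1705,.0195,97,-45))
E
```

```text
t: 51.35
eef_pos: [0.4849, 0.1721, 0.0217]
tool_rot: [3.141, 0.0, 1.691]
wrist_force: [-5.1, -1.5, 15.2]
gripper_width: 0.0639
grasp_force: 30.0
t: 51.98
eef_pos: [0.4835, 0.1718, 0.0492]
tool_rot: [-3.138, -0.0, 1.691]
wrist_force: [0.3, -0.1, 0.4]
gripper_width: 0.0922
grasp_force: 0.0
t: 52.35
eef_pos: [0.4876, 0.1725, 0.1441]
tool_rot: [3.132, -0.0, 1.692]
wrist_force: [0.2, 0.9, -0.2]
gripper_width: 0.0918
grasp_force: 0.0
t 52.4 at [0.4876 0.1725 0.1441] [179.5  -0.   96.9] J [0.12 0.27 1.75 0.   1.11 0.  ] w 0.0918 F [ 0.2  0.9 -0.2] g 0.0
(0.4771, 0.2336, 0.14, 97, -45) 1 t [ 0.0619 -0.0031  0.0041] w [ 0.008 -0.785 -0.005] rows>= 5
(0.4771, 0.2336, 0.083, 97, -45) 1 t [ 0.0403 -0.      0.0403] w [0. 0. 0.] rows>= 2
(0.4849, 0.1705, 0.0195, 97, -45) 1 t [-0.0001  0.0001  0.0899] w [0. 0. 0.] rows>= 2
```

```bash
python3 -m creep '[{"tx":0.012,"ty":0,"tz":0,"wx":0,"wy":-0.13,"wz":0,"jaw":0.092},{"tx":0.024,"ty":0,"tz":0,"wx":0,"wy":-0.26,"wz":0,"jaw":0.092},{"tx":0.036,"ty":-0.001,"tz":0.001,"wx":0,"wy":-0.39,"wz":0,"jaw":0.092},{"tx":0.048,"ty":-0.002,"tz":0.002,"wx":0,"wy":-0.52,"wz":0,"jaw":0.092},{"tx":0.06,"ty":-0.003,"tz":0.004,"wx":0,"wy":-0.65,"wz":0,"jaw":0.092}]'
python3 -m creep '[{"tx":0.003,"ty":0,"tz":0,"wx":0,"wy":-0.07,"wz":0,"jaw":0.092},{"tx":0.003,"ty":0,"tz":0,"wx":0,"wy":-0.135,"wz":0,"jaw":0.092},{"tx":0.003,"ty":0,"tz":0,"wx":0,"wy":-0.135,"wz":0,"jaw":0.092}]'
python3 - <<'E'
from h import *
plan((.4771,.2336,.083,97,-45),(.4849,.1705,.0195,97,-45))
im2=vision.camera("side"); im=vision.camera("top")
cv2.imwrite("pics/m12.png",np.hstack([cv2.resize(im2[165:265,190:290],None,fx=4,fy=4,interpolation=cv2.INTER_CUBIC),cv2.resize(im[155:255,140:240],None,fx=4,fy=4,interpolation=cv2.INTER_CUBIC)]))
mag(im,"top",.034)
E
```

```text
t: 52.98
eef_pos: [0.4746, 0.2318, 0.1359]
tool_rot: [3.139, 0.655, 1.691]
wrist_force: [-0.4, 0.1, -0.1]
gripper_width: 0.0918
grasp_force: 0.0
t: 53.35
eef_pos: [0.4737, 0.2339, 0.1325]
tool_rot: [-3.138, 0.787, 1.696]
wrist_force: [0.5, -0.3, 0.6]
gripper_width: 0.0921
grasp_force: 0.0
t 53.4 at [0.4737 0.2339 0.1325] [-179.8   45.1   97.2] J [ 0.66  0.63  1.49 -0.66  1.51  0.74] w 0.0921 F [ 0.5 -0.3  0.6] g 0.0
(0.4771, 0.2336, 0.083, 97, -45) 1 t [0.0345 0.0035 0.0355] w [-0.001  0.001  0.002] rows>= 1
(0.4849, 0.1705, 0.0195, 97, -45) 1 t [-0.0001  0.0001  0.0899] w [-0. -0. -0.] rows>= 2
top mag 0.4844 0.1724 size 67.0 48.1 ang 83.0 cen 0.4842 0.1731 org 1993
```

```bash
python3 -m creep '[{"tx":0.017,"ty":0.0035,"tz":0.018,"wx":0,"wy":0,"wz":0,"jaw":0.092},{"tx":0.0345,"ty":0.0035,"tz":0.0355,"wx":0,"wy":0,"wz":0,"jaw":0.092},{"tx":0.0345,"ty":0.0035,"tz":0.0355,"wx":0,"wy":0,"wz":0,"jaw":0.092},{"tx":0.0345,"ty":0.0035,"tz":0.0355,"wx":0,"wy":0,"wz":0,"jaw":0.092}]'
python3 -m creep '[{"tx":0,"ty":0,"tz":0.03,"wx":0,"wy":0,"wz":0,"jaw":0.092},{"tx":0,"ty":0,"tz":0.06,"wx":0,"wy":0,"wz":0,"jaw":0.092},{"tx":0,"ty":0,"tz":0.075,"wx":0,"wy":0,"wz":0,"jaw":0.092},{"tx":0,"ty":0,"tz":0.075,"wx":0,"wy":0,"wz":0,"jaw":0.092}]'
python3 - <<'E'
from h import *
plan((.4849,.1705,.0195,97,-45))
E
```

```text
t: 53.95
eef_pos: [0.4784, 0.2331, 0.0853]
tool_rot: [3.14, 0.786, 1.69]
wrist_force: [0.1, 0.4, 0.5]
gripper_width: 0.092
grasp_force: 0.0
t: 54.45
eef_pos: [0.4849, 0.1803, 0.0325]
tool_rot: [3.14, 0.785, 1.689]
wrist_force: [-0.2, 0.6, -0.4]
gripper_width: 0.092
grasp_force: 0.0
t 54.5 at [0.4849 0.1803 0.0325] [179.9  45.   96.8] J [ 0.58  0.72  1.63 -0.72  1.29  0.84] w 0.092 F [-0.2  0.6 -0.4] g 0.0
(0.4849, 0.1705, 0.0195, 97, -45) 1 t [ 0.0023 -0.0012  0.0161] w [-0.    -0.    -0.003] rows>= 1
```

```bash
python3 -m creep '[{"tx":0.001,"ty":-0.001,"tz":0.008,"wx":0,"wy":0,"wz":0,"jaw":0.092},{"tx":0.001,"ty":-0.001,"tz":0.0155,"wx":0,"wy":0,"wz":0,"jaw":0.092},{"tx":0.001,"ty":-0.001,"tz":0.0155,"wx":0,"wy":0,"wz":0,"jaw":0.092},{"tx":0.001,"ty":-0.001,"tz":0.0155,"wx":0,"wy":0,"wz":0,"jaw":0.05},{"tx":0.001,"ty":-0.001,"tz":0.0155,"wx":0,"wy":0,"wz":0,"jaw":0.05}]'
python3 -m creep '[{"tx":0,"ty":0,"tz":0,"wx":0,"wy":0,"wz":0,"jaw":0.05},{"tx":0,"ty":0,"tz":0,"wx":0,"wy":0,"wz":0,"jaw":0.05},{"tx":0,"ty":0,"tz":0,"wx":0,"wy":0,"wz":0,"jaw":0.05},{"tx":0,"ty":0,"tz":0,"wx":0,"wy":0,"wz":0,"jaw":0.05}]'
python3 - <<'E'
from h import *
plan()
E
python3 -m creep '[{"tx":-0.015,"ty":0,"tz":-0.015,"wx":0,"wy":0,"wz":0,"jaw":0.05},{"tx":-0.03,"ty":0,"tz":-0.03,"wx":0,"wy":0,"wz":0,"jaw":0.05},{"tx":-0.05,"ty":0,"tz":-0.05,"wx":0,"wy":0,"wz":0,"jaw":0.05},{"tx":-0.05,"ty":0,"tz":-0.05,"wx":0,"wy":0,"wz":0,"jaw":0.05}]'
python3 - <<'E'
from h import *
plan((.485,.17,.09,97,0),(.485,.17,.09,97,45),(.485,.17,.05,97,45),(.485,.17,.0225,97,45))
E
```

```text
t: 55.08
eef_pos: [0.4853, 0.1708, 0.021]
tool_rot: [3.138, 0.785, 1.69]
wrist_force: [-0.4, 0.9, -0.7]
gripper_width: 0.0769
grasp_force: 0.0
t: 55.58
eef_pos: [0.4852, 0.1707, 0.0209]
tool_rot: [3.138, 0.785, 1.69]
wrist_force: [-0.7, 0.7, 0.7]
gripper_width: 0.0641
grasp_force: 30.0
t 55.6 at [0.4852 0.1707 0.0209] [179.8  45.   96.8] J [ 0.56  0.73  1.65 -0.74  1.26  0.86] w 0.0641 F [-0.7  0.7  0.7] g 30.0
t: 56.08
eef_pos: [0.4865, 0.1713, 0.0946]
tool_rot: [3.131, 0.783, 1.684]
wrist_force: [0.2, 0.0, -1.2]
gripper_width: 0.0634
grasp_force: 30.0
t 56.1 at [0.4865 0.1713 0.0946] [179.4  44.8  96.5] J [ 0.56  0.62  1.62 -0.71  1.36  0.77] w 0.0634 F [ 0.2  0.  -1.2] g 30.0
(0.485, 0.17, 0.09, 97, 0) 1 t [ 0.0025 -0.0017  0.0041] w [ 0.007  0.783 -0.004] rows>= 5
(0.485, 0.17, 0.09, 97, 45) 1 t [0. 0. 0.] w [-0.     0.785  0.   ] rows>= 5
(0.485, 0.17, 0.05, 97, 45) 1 t [-0.0283 -0.      0.0283] w [ 0. -0. -0.] rows>= 1
(0.485, 0.17, 0.0225, 97, 45) 1 t [-0.0194 -0.      0.0194] w [-0. -0.  0.] rows>= 1
```

```bash
python3 -m creep '[{"tx":0,"ty":0,"tz":0,"wx":0,"wy":0.15,"wz":0,"jaw":0.05},{"tx":0,"ty":0,"tz":0,"wx":0,"wy":0.3,"wz":0,"jaw":0.05},{"tx":0,"ty":0,"tz":0,"wx":0,"wy":0.45,"wz":0,"jaw":0.05},{"tx":0.002,"ty":-0.0015,"tz":0.003,"wx":0.004,"wy":0.6,"wz":0,"jaw":0.05},{"tx":0.002,"ty":-0.0015,"tz":0.003,"wx":0.007,"wy":0.75,"wz":0,"jaw":0.05}]'
python3 -m creep '[{"tx":0,"ty":0,"tz":0,"wx":0,"wy":0.15,"wz":0,"jaw":0.05},{"tx":0,"ty":0,"tz":0,"wx":0,"wy":0.3,"wz":0,"jaw":0.05},{"tx":0,"ty":0,"tz":0,"wx":0,"wy":0.45,"wz":0,"jaw":0.05},{"tx":0,"ty":0,"tz":0,"wx":0,"wy":0.6,"wz":0,"jaw":0.05},{"tx":0,"ty":0,"tz":0,"wx":0,"wy":0.75,"wz":0,"jaw":0.05}]'
python3 -m creep '[{"tx":0,"ty":0,"tz":0,"wx":0,"wy":0.035,"wz":0,"jaw":0.05},{"tx":0,"ty":0,"tz":0,"wx":0,"wy":0.07,"wz":0,"jaw":0.05},{"tx":0,"ty":0,"tz":0,"wx":0,"wy":0.07,"wz":0,"jaw":0.05}]'
python3 - <<'E'
from h import *
plan((.485,.17,.05,97,45),(.485,.17,.022,97,45))
E
```

```text
t: 56.7
eef_pos: [0.4833, 0.1697, 0.0882]
tool_rot: [-3.138, 0.031, 1.689]
wrist_force: [-1.4, -0.2, -1.8]
gripper_width: 0.0634
grasp_force: 30.0
t: 57.32
eef_pos: [0.4839, 0.1691, 0.0884]
tool_rot: [-3.138, -0.719, 1.686]
wrist_force: [-0.7, 0.2, -1.7]
gripper_width: 0.0639
grasp_force: 30.0
t: 57.7
eef_pos: [0.4834, 0.17, 0.0879]
tool_rot: [-3.135, -0.784, 1.685]
wrist_force: [0.8, 0.5, -1.5]
gripper_width: 0.0639
grasp_force: 30.0
t 57.7 at [0.4834 0.17   0.0879] [-179.6  -44.9   96.5] J [-0.36  0.51  1.88  0.71  1.28 -0.88] w 0.0639 F [ 0.8  0.5 -1.5] g 30.0
(0.485, 0.17, 0.05, 97, 45) 1 t [-0.0269  0.0018  0.0267] w [-0.001  0.001 -0.006] rows>= 1
(0.485, 0.17, 0.022, 97, 45) 1 t [-0.0198 -0.      0.0198] w [ 0.  0. -0.] rows>= 1
```

```bash
python3 -m creep '[{"tx":-0.015,"ty":0.001,"tz":0.015,"wx":0,"wy":0,"wz":-0.006,"jaw":0.05},{"tx":-0.03,"ty":0.0015,"tz":0.03,"wx":0,"wy":0,"wz":-0.006,"jaw":0.05},{"tx":-0.042,"ty":0.0015,"tz":0.042,"wx":0,"wy":0,"wz":-0.006,"jaw":0.05},{"tx":-0.044,"ty":0.0015,"tz":0.044,"wx":0,"wy":0,"wz":-0.006,"jaw":0.05},{"tx":-0.044,"ty":0.0015,"tz":0.044,"wx":0,"wy":0,"wz":-0.006,"jaw":0.05}]'
python3 -m creep '[{"tx":-0.001,"ty":0,"tz":0.001,"wx":0,"wy":0,"wz":0,"jaw":0.05},{"tx":-0.002,"ty":0,"tz":0.002,"wx":0,"wy":0,"wz":0,"jaw":0.05},{"tx":-0.002,"ty":0,"tz":0.002,"wx":0,"wy":0,"wz":0,"jaw":0.05}]'
python3 - <<'E'
from h import *
plan((.485,.17,.022,97,45))
E
```

```text
t: 58.32
eef_pos: [0.4849, 0.17, 0.026]
tool_rot: [3.142, -0.785, 1.694]
wrist_force: [-0.0, 0.1, -1.2]
gripper_width: 0.0638
grasp_force: 30.0
t: 58.7
eef_pos: [0.485, 0.1696, 0.0231]
tool_rot: [3.141, -0.785, 1.693]
wrist_force: [-0.2, 1.1, -1.3]
gripper_width: 0.0638
grasp_force: 30.0
t 58.7 at [0.485  0.1696 0.0231] [180. -45.  97.] J [-0.36  0.62  1.9   0.74  1.17 -0.98] w 0.0638 F [-0.2  1.1 -1.3] g 30.0
(0.485, 0.17, 0.022, 97, 45) 1 t [-0.0005  0.0001  0.001 ] w [0.    0.001 0.   ] rows>= 1
```

```bash
python3 -m creep '[{"tx":-0.0007,"ty":0,"tz":0.0007,"wx":0,"wy":0,"wz":0,"jaw":0.05},{"tx":-0.0012,"ty":0,"tz":0.0012,"wx":0,"wy":0,"wz":0,"jaw":0.05},{"tx":-0.0012,"ty":0,"tz":0.0012,"wx":0,"wy":0,"wz":0,"jaw":0.05}]'
python3 -m creep '[{"tx":0,"ty":0,"tz":0,"wx":0,"wy":0,"wz":0,"jaw":0.092},{"tx":0,"ty":0,"tz":0,"wx":0,"wy":0,"wz":0,"jaw":0.092},{"tx":0,"ty":0,"tz":0,"wx":0,"wy":0,"wz":0,"jaw":0.092},{"tx":0,"ty":0,"tz":0,"wx":0,"wy":0,"wz":0,"jaw":0.092},{"tx":0,"ty":0,"tz":-0.01,"wx":0,"wy":0,"wz":0,"jaw":0.092}]'
python3 -m creep '[{"tx":0,"ty":0,"tz":-0.03,"wx":0,"wy":0,"wz":0,"jaw":0.092},{"tx":0,"ty":0,"tz":-0.06,"wx":0,"wy":0,"wz":0,"jaw":0.092},{"tx":0,"ty":0,"tz":-0.09,"wx":0,"wy":0,"wz":0,"jaw":0.092},{"tx":0.03,"ty":0,"tz":-0.12,"wx":0,"wy":0,"wz":0,"jaw":0.092},{"tx":0.03,"ty":0,"tz":-0.12,"wx":0,"wy":0,"wz":0,"jaw":0.092}]'
python3 - <<'E'
from h import *
plan((.485,.17,.14,97,0),(.48,.23,.14,97,-45))
im2=vision.camera("side"); im=vision.camera("top")
cv2.imwrite("pics/s13r.png",im2);cv2.imwrite("pics/t13r.png",im)
cv2.imwrite("pics/m13.png",np.hstack([cv2.resize(im2[165:265,190:290],None,fx=4,fy=4,interpolation=cv2.INTER_CUBIC),cv2.resize(im[155:255,140:240],None,fx=4,fy=4,interpolation=cv2.INTER_CUBIC)]))
mag(im,"top",.046)
E
```

```text
t: 59.08
eef_pos: [0.4848, 0.1697, 0.0212]
tool_rot: [-3.141, -0.785, 1.693]
wrist_force: [-0.6, -0.6, -0.9]
gripper_width: 0.0641
grasp_force: 30.0
t: 59.7
eef_pos: [0.4852, 0.1629, 0.0283]
tool_rot: [-3.14, -0.786, 1.693]
wrist_force: [0.4, -0.1, 0.3]
gripper_width: 0.0921
grasp_force: 0.0
t: 60.32
eef_pos: [0.4951, 0.0983, 0.137]
tool_rot: [3.134, -0.782, 1.698]
wrist_force: [0.9, -1.4, -0.4]
gripper_width: 0.0918
grasp_force: 0.0
t 60.3 at [0.4951 0.0983 0.137 ] [179.6 -44.8  97.3] J [-0.48  0.46  1.78  0.63  1.44 -0.87] w 0.0918 F [ 0.9 -1.4 -0.4] g 0.0
(0.485, 0.17, 0.14, 97, 0) 1 t [ 0.0535 -0.0013  0.0489] w [ 0.005 -0.782  0.002] rows>= 5
(0.48, 0.23, 0.14, 97, -45) 1 t [ 0.0602  0.0023 -0.    ] w [-0.    -0.785 -0.   ] rows>= 5
top mag 0.4843 0.1702 size 68.1 33.3 ang 83.1 cen 0.4837 0.1704 org 1212
```

The outline has changed from 67×48 to 68×33 mm, so the magnifier is now on its side with the flat facing right. I'll repeat the quarter turn to bring it onto the flat.

```bash
python3 -m creep '[{"tx":0.01,"ty":0,"tz":0.01,"wx":0,"wy":-0.15,"wz":0,"jaw":0.092},{"tx":0.022,"ty":0,"tz":0.02,"wx":0,"wy":-0.3,"wz":0,"jaw":0.092},{"tx":0.033,"ty":0,"tz":0.03,"wx":0,"wy":-0.45,"wz":0,"jaw":0.092},{"tx":0.043,"ty":-0.001,"tz":0.04,"wx":0,"wy":-0.6,"wz":0,"jaw":0.092},{"tx":0.053,"ty":-0.001,"tz":0.049,"wx":0.005,"wy":-0.75,"wz":0,"jaw":0.092}]'
python3 -m creep '[{"tx":0.012,"ty":0,"tz":0,"wx":0,"wy":-0.15,"wz":0,"jaw":0.092},{"tx":0.024,"ty":0,"tz":0,"wx":0,"wy":-0.3,"wz":0,"jaw":0.092},{"tx":0.036,"ty":0,"tz":0,"wx":0,"wy":-0.45,"wz":0,"jaw":0.092},{"tx":0.05,"ty":0.001,"tz":0,"wx":0,"wy":-0.6,"wz":0,"jaw":0.092},{"tx":0.062,"ty":0.002,"tz":0,"wx":0,"wy":-0.75,"wz":0,"jaw":0.092}]'
python3 - <<'E'
from h import *
plan((.476,.2383,.085,97,-45),(.4826,.1847,.0315,97,-45),(.4838,.1747,.0215,97,-45))
E
```

```text
t: 61.05
eef_pos: [0.483, 0.1713, 0.1367]
tool_rot: [-3.137, -0.03, 1.695]
wrist_force: [-0.3, -0.6, -0.9]
gripper_width: 0.0922
grasp_force: 0.0
t: 61.68
eef_pos: [0.4775, 0.2335, 0.1387]
tool_rot: [-3.135, 0.721, 1.701]
wrist_force: [0.6, 0.3, -0.0]
gripper_width: 0.0919
grasp_force: 0.0
t 61.7 at [0.4775 0.2335 0.1387] [-179.6   41.3   97.5] J [ 0.63  0.59  1.5  -0.62  1.48  0.7 ] w 0.0919 F [ 0.6  0.3 -0. ] g 0.0
(0.476, 0.2383, 0.085, 97, -45) 1 t [ 0.0391 -0.0007  0.0371] w [-0.001 -0.065  0.006] rows>= 1
(0.4826, 0.1847, 0.0315, 97, -45) 1 t [-0.0004  0.      0.076 ] w [-0. -0. -0.] rows>= 2
(0.4838, 0.1747, 0.0215, 97, -45) 1 t [-0.0001 -0.      0.0142] w [-0. -0.  0.] rows>= 1
```

```bash
python3 -m creep '[{"tx":0.02,"ty":0,"tz":0.02,"wx":0,"wy":-0.065,"wz":0.006,"jaw":0.092},{"tx":0.039,"ty":-0.0007,"tz":0.037,"wx":0,"wy":-0.065,"wz":0.006,"jaw":0.092},{"tx":0.039,"ty":-0.0007,"tz":0.037,"wx":0,"wy":-0.065,"wz":0.006,"jaw":0.092},{"tx":0.039,"ty":-0.0007,"tz":0.037,"wx":0,"wy":-0.065,"wz":0.006,"jaw":0.092}]'
python3 -m creep '[{"tx":0,"ty":0,"tz":0.03,"wx":0,"wy":0,"wz":0,"jaw":0.092},{"tx":0,"ty":0,"tz":0.06,"wx":0,"wy":0,"wz":0,"jaw":0.092},{"tx":0,"ty":0,"tz":0.075,"wx":0,"wy":0,"wz":0,"jaw":0.092},{"tx":0,"ty":0,"tz":0.075,"wx":0,"wy":0,"wz":0,"jaw":0.092}]'
python3 - <<'E'
from h import *
plan((.4838,.1747,.0215,97,-45))
E
```

```text
t: 62.18
eef_pos: [0.477, 0.2372, 0.0867]
tool_rot: [3.141, 0.779, 1.69]
wrist_force: [0.4, 0.4, 0.4]
gripper_width: 0.092
grasp_force: 0.0
t: 62.68
eef_pos: [0.483, 0.1846, 0.0332]
tool_rot: [-3.141, 0.78, 1.689]
wrist_force: [-0.9, 0.2, -0.7]
gripper_width: 0.0916
grasp_force: 0.0
t 62.7 at [0.483  0.1846 0.0332] [-180.    44.7   96.8] J [ 0.58  0.72  1.62 -0.71  1.3   0.84] w 0.0916 F [-0.9  0.2 -0.7] g 0.0
(0.4838, 0.1747, 0.0215, 97, -45) 1 t [ 0.0012 -0.0004  0.0152] w [-0.003 -0.006 -0.003] rows>= 1
```

```bash
python3 -m creep '[{"tx":0.001,"ty":0,"tz":0.008,"wx":0,"wy":-0.006,"wz":-0.003,"jaw":0.092},{"tx":0.001,"ty":0,"tz":0.015,"wx":0,"wy":-0.006,"wz":-0.003,"jaw":0.092},{"tx":0.001,"ty":0,"tz":0.015,"wx":0,"wy":-0.006,"wz":-0.003,"jaw":0.092},{"tx":0.001,"ty":0,"tz":0.015,"wx":0,"wy":-0.006,"wz":-0.003,"jaw":0.05},{"tx":0.001,"ty":0,"tz":0.015,"wx":0,"wy":-0.006,"wz":-0.003,"jaw":0.05}]'
python3 -m creep '[{"tx":0,"ty":0,"tz":0,"wx":0,"wy":0,"wz":0,"jaw":0.05},{"tx":0,"ty":0,"tz":0,"wx":0,"wy":0,"wz":0,"jaw":0.05},{"tx":0,"ty":0,"tz":0,"wx":0,"wy":0,"wz":0,"jaw":0.05},{"tx":0,"ty":0,"tz":0,"wx":0,"wy":0,"wz":0,"jaw":0.05}]'
python3 -m creep '[{"tx":-0.015,"ty":0,"tz":-0.015,"wx":0,"wy":0,"wz":0,"jaw":0.05},{"tx":-0.03,"ty":0,"tz":-0.03,"wx":0,"wy":0,"wz":0,"jaw":0.05},{"tx":-0.05,"ty":0,"tz":-0.05,"wx":0,"wy":0,"wz":0,"jaw":0.05},{"tx":-0.05,"ty":0,"tz":-0.05,"wx":0,"wy":0,"wz":0,"jaw":0.05}]'
python3 -m creep '[{"tx":0,"ty":0,"tz":0,"wx":0,"wy":0.15,"wz":0,"jaw":0.05},{"tx":0,"ty":0,"tz":0,"wx":0,"wy":0.3,"wz":0,"jaw":0.05},{"tx":0,"ty":0,"tz":0,"wx":0,"wy":0.45,"wz":0,"jaw":0.05},{"tx":0.002,"ty":0,"tz":0.003,"wx":0,"wy":0.6,"wz":0,"jaw":0.05},{"tx":0.002,"ty":0,"tz":0.003,"wx":0,"wy":0.75,"wz":0,"jaw":0.05}]'
python3 -m creep '[{"tx":0,"ty":0,"tz":0,"wx":0,"wy":0.15,"wz":0,"jaw":0.05},{"tx":0,"ty":0,"tz":0,"wx":0,"wy":0.3,"wz":0,"jaw":0.05},{"tx":0,"ty":0,"tz":0,"wx":0,"wy":0.45,"wz":0,"jaw":0.05},{"tx":0,"ty":0,"tz":0,"wx":0,"wy":0.6,"wz":0,"jaw":0.05},{"tx":0,"ty":0,"tz":0,"wx":0,"wy":0.75,"wz":0,"jaw":0.05}]'
python3 - <<'E'
from h import *
plan((.484,.17,.05,97,45),(.484,.17,.026,97,45))
E
```

```text
t: 63.3
eef_pos: [0.484, 0.176, 0.0213]
tool_rot: [-3.138, 0.786, 1.695]
wrist_force: [-0.5, -0.0, -0.5]
gripper_width: 0.0764
grasp_force: 0.0
t: 63.8
eef_pos: [0.484, 0.1758, 0.0213]
tool_rot: [-3.138, 0.786, 1.695]
wrist_force: [-0.8, 0.9, 0.5]
gripper_width: 0.0642
grasp_force: 30.0
t: 64.3
eef_pos: [0.4855, 0.1766, 0.095]
tool_rot: [3.137, 0.784, 1.69]
wrist_force: [0.5, 0.3, -1.5]
gripper_width: 0.0634
grasp_force: 30.0
t: 64.92
eef_pos: [0.4838, 0.1751, 0.0886]
tool_rot: [-3.14, 0.032, 1.693]
wrist_force: [0.1, 0.0, -1.6]
gripper_width: 0.0637
grasp_force: 30.0
t: 65.55
eef_pos: [0.4844, 0.1745, 0.0888]
tool_rot: [-3.141, -0.718, 1.691]
wrist_force: [0.0, -0.1, -1.1]
gripper_width: 0.0639
grasp_force: 30.0
t 65.5 at [0.4844 0.1745 0.0888] [-179.9  -41.1   96.9] J [-0.33  0.47  1.88  0.68  1.24 -0.83] w 0.0639 F [ 0.  -0.1 -1.1] g 30.0
(0.484, 0.17, 0.05, 97, 45) 1 t [-0.0288 -0.0009  0.0263] w [-0.     0.067 -0.001] rows>= 1
(0.484, 0.17, 0.026, 97, 45) 1 t [-0.017 -0.     0.017] w [-0. -0. -0.] rows>= 1
```

```bash
python3 -m creep '[{"tx":-0.015,"ty":0,"tz":0.013,"wx":0,"wy":0.067,"wz":0,"jaw":0.05},{"tx":-0.029,"ty":0,"tz":0.026,"wx":0,"wy":0.067,"wz":0,"jaw":0.05},{"tx":-0.04,"ty":0,"tz":0.037,"wx":0,"wy":0.067,"wz":0,"jaw":0.05},{"tx":-0.0455,"ty":0,"tz":0.0428,"wx":0,"wy":0.067,"wz":0,"jaw":0.05},{"tx":-0.0455,"ty":0,"tz":0.0428,"wx":0,"wy":0.067,"wz":0,"jaw":0.05}]'
python3 -m creep '[{"tx":-0.001,"ty":0,"tz":0.001,"wx":0,"wy":0,"wz":0,"jaw":0.05},{"tx":-0.001,"ty":0,"tz":0.001,"wx":0,"wy":0,"wz":0,"jaw":0.05}]'
python3 -m creep '[{"tx":-0.001,"ty":0,"tz":0.001,"wx":0,"wy":0,"wz":0,"jaw":0.05},{"tx":-0.001,"ty":0,"tz":0.001,"wx":0,"wy":0,"wz":0,"jaw":0.05}]'
python3 - <<'E'
from h import *
plan((.484,.17,.022,97,45))
E
```

```text
t: 66.18
eef_pos: [0.4845, 0.1694, 0.0261]
tool_rot: [-3.138, -0.781, 1.691]
wrist_force: [-0.8, 0.4, -1.1]
gripper_width: 0.064
grasp_force: 30.0
t: 66.42
eef_pos: [0.4849, 0.1689, 0.0252]
tool_rot: [-3.139, -0.781, 1.692]
wrist_force: [-0.3, -0.1, -1.2]
gripper_width: 0.0638
grasp_force: 30.0
t: 66.68
eef_pos: [0.4848, 0.1687, 0.0234]
tool_rot: [-3.138, -0.781, 1.691]
wrist_force: [0.1, -0.5, -0.0]
gripper_width: 0.0636
grasp_force: 30.0
t 66.7 at [0.4848 0.1687 0.0234] [-179.8  -44.7   96.9] J [-0.36  0.62  1.9   0.74  1.17 -0.98] w 0.0636 F [ 0.1 -0.5 -0. ] g 30.0
(0.484, 0.17, 0.022, 97, 45) 1 t [ 0.     -0.0006  0.002 ] w [-0.002  0.005 -0.002] rows>= 1
```

```bash
python3 -m creep '[{"tx":-0.0007,"ty":0,"tz":0.0007,"wx":0,"wy":0,"wz":0,"jaw":0.05},{"tx":-0.0007,"ty":0,"tz":0.0007,"wx":0,"wy":0,"wz":0,"jaw":0.05}]'
python3 -m creep '[{"tx":0,"ty":0,"tz":0,"wx":0,"wy":0,"wz":0,"jaw":0.092},{"tx":0,"ty":0,"tz":0,"wx":0,"wy":0,"wz":0,"jaw":0.092},{"tx":0,"ty":0,"tz":0,"wx":0,"wy":0,"wz":0,"jaw":0.092},{"tx":0,"ty":0,"tz":0,"wx":0,"wy":0,"wz":0,"jaw":0.092},{"tx":0,"ty":0,"tz":-0.01,"wx":0,"wy":0,"wz":0,"jaw":0.092}]'
python3 -m creep '[{"tx":0,"ty":0,"tz":-0.03,"wx":0,"wy":0,"wz":0,"jaw":0.092},{"tx":0,"ty":0,"tz":-0.06,"wx":0,"wy":0,"wz":0,"jaw":0.092},{"tx":0,"ty":0,"tz":-0.09,"wx":0,"wy":0,"wz":0,"jaw":0.092},{"tx":0.03,"ty":0,"tz":-0.12,"wx":0,"wy":0,"wz":0,"jaw":0.092},{"tx":0.03,"ty":0,"tz":-0.12,"wx":0,"wy":0,"wz":0,"jaw":0.092}]'
python3 - <<'E'
from h import *
im2=vision.camera("side"); im=vision.camera("top")
cv2.imwrite("pics/s14r.png",im2);cv2.imwrite("pics/t14r.png",im)
cv2.imwrite("pics/m14.png",np.hstack([cv2.resize(im2[165:265,190:290],None,fx=4,fy=4,interpolation=cv2.INTER_CUBIC),cv2.resize(im[155:255,140:240],None,fx=4,fy=4,interpolation=cv2.INTER_CUBIC)]))
mag(im,"top",.017); mag(im,"top",.025)
plan((.485,.17,.14,97,0))
E
```

```text
t: 66.92
eef_pos: [0.4847, 0.1687, 0.0223]
tool_rot: [-3.138, -0.781, 1.69]
wrist_force: [-0.1, -0.6, -0.8]
gripper_width: 0.0639
grasp_force: 30.0
t: 67.55
eef_pos: [0.485, 0.1619, 0.0295]
tool_rot: [-3.136, -0.782, 1.69]
wrist_force: [1.6, 0.8, 0.2]
gripper_width: 0.0922
grasp_force: 0.0
t: 68.18
eef_pos: [0.4952, 0.0978, 0.1384]
tool_rot: [3.138, -0.778, 1.695]
wrist_force: [0.9, 1.0, -1.2]
gripper_width: 0.0921
grasp_force: 0.0
top mag 0.4866 0.1673 size 68.3 47.8 ang 82.7 cen 0.486 0.1682 org 2154
top mag 0.4858 0.1662 size 67.8 47.7 ang 82.9 cen 0.4852 0.1671 org 2148
t 68.3 at [0.4936 0.0986 0.1361] [-179.9  -44.7   96.9] J [-0.48  0.46  1.78  0.62  1.44 -0.86] w 0.092 F [ 0.1 -0.6 -0.6] g 0.0
(0.485, 0.17, 0.14, 97, 0) 1 t [0.0539 0.0001 0.0478] w [-0.001 -0.78  -0.001] rows>= 5
```

View pics/m14.png

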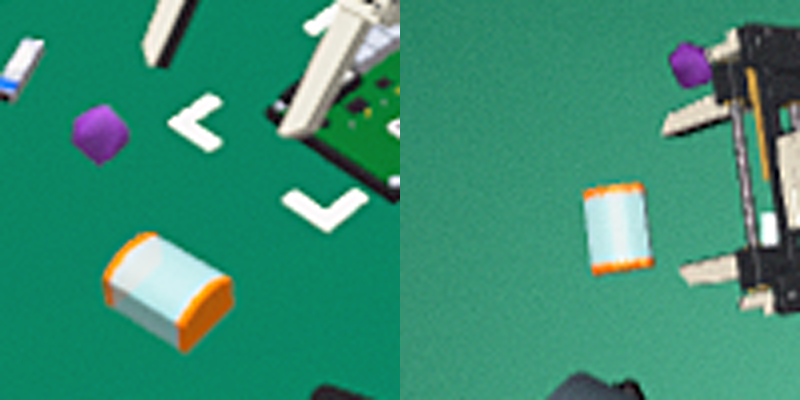

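The magnifier is now flat side down (top crop (618,228)). But the side crop shows the board's corner at (275,115), well away from its tape corner at (170,120), so the carrier has been knocked aside. I'll retreat and measure it.

Run:
```python
from h import *
plan((.47,0,.2,97,0),(.36,-.4,.2,91.3,0))
```

```text
t 68.3 at [0.4936 0.0986 0.1361] [-179.9  -44.7   96.9] J [-0.48  0.46  1.78  0.62  1.44 -0.86] w 0.092 F [ 0.1 -0.6 -0.6] g 0.0
(0.47, 0, 0.2, 97, 0) 1 t [-0.0226 -0.0356 -0.1122] w [-0.001 -0.78  -0.001] rows>= 5
(0.36, -0.4, 0.2, 91.3, 0) 1 t [-0.1918 -0.079   0.    ] w [0.   0.   0.05] rows>= 4
(0.36, -0.4, 0.2, 91.3, 0) 2 t [-0.1955 -0.0693  0.    ] w [0.   0.   0.05] rows>= 4
```

```bash
python3 -m creep '[{"tx":-0.005,"ty":-0.007,"tz":-0.03,"wx":0,"wy":-0.15,"wz":0,"jaw":0.055},{"tx":-0.01,"ty":-0.014,"tz":-0.05,"wx":0,"wy":-0.3,"wz":0,"jaw":0.055},{"tx":-0.014,"ty":-0.021,"tz":-0.07,"wx":0,"wy":-0.45,"wz":0,"jaw":0.055},{"tx":-0.018,"ty":-0.028,"tz":-0.09,"wx":0,"wy":-0.6,"wz":0,"jaw":0.055},{"tx":-0.0226,"ty":-0.0356,"tz":-0.112,"wx":0,"wy":-0.76,"wz":0,"jaw":0.055}]'
python3 -m creep '[{"tx":-0.04,"ty":-0.016,"tz":0,"wx":0,"wy":-0.02,"wz":0.05,"jaw":0.055},{"tx":-0.08,"ty":-0.032,"tz":0,"wx":0,"wy":-0.02,"wz":0.05,"jaw":0.055},{"tx":-0.12,"ty":-0.048,"tz":0,"wx":0,"wy":-0.02,"wz":0.05,"jaw":0.055},{"tx":-0.16,"ty":-0.064,"tz":0,"wx":0,"wy":-0.02,"wz":0.05,"jaw":0.055},{"tx":-0.192,"ty":-0.079,"tz":0,"wx":0,"wy":-0.02,"wz":0.05,"jaw":0.055}]'
python3 -m creep '[{"tx":-0.05,"ty":-0.018,"tz":0,"wx":0,"wy":0,"wz":0.05,"jaw":0.055},{"tx":-0.1,"ty":-0.035,"tz":0,"wx":0,"wy":0,"wz":0.05,"jaw":0.055},{"tx":-0.15,"ty":-0.053,"tz":0,"wx":0,"wy":0,"wz":0.05,"jaw":0.055},{"tx":-0.2,"ty":-0.07,"tz":0,"wx":0,"wy":0,"wz":0.05,"jaw":0.055},{"tx":-0.2,"ty":-0.07,"tz":0,"wx":0,"wy":0,"wz":0.05,"jaw":0.055}]'
python3 - <<'E'
from h import *
im=vision.camera("top"); im2=vision.camera("side"); cv2.imwrite("pics/t15r.png",im); cv2.imwrite("pics/s15r.png",im2)
mag(im,"top",.025); tape(im,"top"); tape(im2,"side")
def label(im,n,z=.012):
    k=2000;x0,x1,y0,y1=.40,.64,-.26,.12
    r=rect(im,n,z,x0,x1,y0,y1,k); m=(r.min(2)>130).astype(np.uint8); m=cv2.morphologyEx(m,cv2.MORPH_CLOSE,np.ones((15,15)))
    N,l,st,c=cv2.connectedComponentsWithStats(m)
    for i in range(1,N):
        yy,xx=np.nonzero(l==i); (cx,cy),(w,h),a=cv2.minAreaRect(np.c_[xx,yy].astype(np.float32))
        if st[i,4]>300: print(n,"blob",round(x1-cy/k,4),round(y1-cx/k,4),round(w/2,1),round(h/2,1),round(a,1))
label(im,"top");label(im2,"side")
for s,f in(("top","t8r"),): print("before:"); label(cv2.imread(f"pics/{f}.png"),s)
plan()
E
```

```text
t: 68.9
eef_pos: [0.4694, -0.0001, 0.1992]
tool_rot: [-3.138, -0.017, 1.693]
wrist_force: [-0.2, -0.1, -0.5]
gripper_width: 0.0554
grasp_force: 0.0
t: 69.53
eef_pos: [0.4138, -0.2006, 0.1944]
tool_rot: [-3.136, -0.003, 1.643]
wrist_force: [0.6, -0.3, 0.6]
gripper_width: 0.055
grasp_force: 0.0
t: 70.15
eef_pos: [0.3579, -0.4069, 0.1939]
tool_rot: [-3.137, -0.002, 1.589]
wrist_force: [0.1, 0.5, -0.5]
gripper_width: 0.055
grasp_force: 0.0
top mag 0.4858 0.1661 size 67.7 47.6 ang 83.0 cen 0.4853 0.1671 org 2204
top L 0.5945 -0.1058 41.0 42.0 3443
top L 0.5912 0.0436 41.5 42.5 3455
top L 0.4713 0.0408 41.0 43.0 3486
top tape centre 0.533 -0.0325 size 150.15936279296875 179.02281188964844 ang 88.64146423339844
side L 0.5881 0.0411 43.0 43.5 3790
side L 0.4689 0.0384 43.0 42.5 3790
side tape centre 0.5289 0.034 size 150.46710205078125 42.53984069824219 ang 88.9108657836914
top blob 0.571 -0.099 73.0 74.0 90.0
top blob 0.5827 0.0375 42.5 42.0 90.0
top blob 0.5383 -0.0143 16.5 19.5 90.0
top blob 0.5385 -0.0428 17.0 19.5 90.0
top blob 0.4763 0.0355 43.5 41.8 87.3
top blob 0.477 -0.0665 19.0 65.0 90.0
side blob 0.5673 -0.1082 61.7 75.0 89.4
side blob 0.5733 0.0437 43.5 42.5 90.0
side blob 0.5415 -0.0382 49.5 18.0 0.0
side blob 0.467 0.041 42.0 43.0 90.0
side blob 0.474 -0.0683 19.0 66.5 90.0
before:
top blob 0.5863 -0.0743 42.5 92.5 90.0
top blob 0.5827 0.0377 42.5 41.5 90.0
top blob 0.5703 0.0195 16.5 19.0 90.0
top blob 0.5707 -0.0088 16.5 19.5 90.0
top blob 0.5095 -0.0337 18.9 65.6 88.9
top blob 0.4791 -0.1017 43.3 41.7 88.2
top blob 0.4763 0.0353 43.1 41.9 88.5
t 70.2 at [ 0.3589 -0.4035  0.1942] [-179.7   -0.2   91.2] J [-1.05  0.27  1.61 -0.    1.26 -1.07] w 0.0551 F [ 0.2 -0.3  0.3] g 0.0
```

Run:
```python
from h import *
carrier(cv2.imread("pics/t15r.png"),cx=.4998,cy=-.0665)
plan((.5436,-.0767,.15,90.6),(.5436,-.0767,.029,90.6))
```

```text
-x pos 0.4394 mean 0.4393 slope deg -1.54 at -0.066 19 sd 0.0007
+x pos 0.5629 mean 0.5626 slope deg -1.25 at -0.076 14 sd 0.0007
+y pos 0.0094 mean 0.0094 slope deg -1.26 at 0.492 12 sd 0.0001
-y pos -0.1416 mean -0.1417 slope deg 1.12 at 0.492 12 sd 0.0005
t 70.2 at [ 0.3589 -0.4035  0.1942] [-179.7   -0.2   91.2] J [-1.05  0.27  1.61 -0.    1.26 -1.07] w 0.0551 F [ 0.2 -0.3  0.3] g 0.0
(0.5436, -0.0767, 0.15, 90.6) 1 t [0.1613 0.0959 0.0223] w [-0.002 -0.002  0.005] rows>= 4
(0.5436, -0.0767, 0.15, 90.6) 2 t [0.1619 0.095  0.0222] w [-0.002 -0.002  0.005] rows>= 4
(0.5436, -0.0767, 0.029, 90.6) 1 t [ 0.    -0.     0.121] w [-0. -0.  0.] rows>= 3
```

```bash
python3 -m creep '[{"tx":0.04,"ty":0.024,"tz":0.005,"wx":0,"wy":0,"wz":0,"jaw":0.055},{"tx":0.08,"ty":0.048,"tz":0.01,"wx":0,"wy":0,"wz":0,"jaw":0.055},{"tx":0.12,"ty":0.072,"tz":0.015,"wx":0,"wy":0,"wz":0,"jaw":0.055},{"tx":0.162,"ty":0.096,"tz":0.022,"wx":0,"wy":0,"wz":0,"jaw":0.055},{"tx":0.162,"ty":0.096,"tz":0.022,"wx":0,"wy":0,"wz":0,"jaw":0.055}]'
python3 -m creep '[{"tx":0.04,"ty":0.024,"tz":0.02,"wx":-0.002,"wy":-0.003,"wz":0,"jaw":0.055},{"tx":0.08,"ty":0.048,"tz":0.04,"wx":-0.004,"wy":-0.003,"wz":0,"jaw":0.055},{"tx":0.12,"ty":0.072,"tz":0.07,"wx":-0.004,"wy":-0.003,"wz":0,"jaw":0.055},{"tx":0.164,"ty":0.095,"tz":0.1,"wx":-0.004,"wy":-0.003,"wz":0,"jaw":0.055},{"tx":0.164,"ty":0.095,"tz":0.1,"wx":-0.004,"wy":-0.003,"wz":0,"jaw":0.055}]'
python3 -m creep '[{"tx":0,"ty":0,"tz":0,"wx":0,"wy":0,"wz":0,"jaw":0.055},{"tx":0,"ty":0,"tz":0,"wx":0,"wy":0,"wz":0,"jaw":0.055}]'
python3 - <<'E'
from h import *
plan((.5432,-.0749,.029,91.2))
E
```

```text
t: 70.88
eef_pos: [0.4523, -0.2349, 0.1727]
tool_rot: [-3.137, -0.003, 1.6]
wrist_force: [-0.7, -0.0, -0.2]
gripper_width: 0.055
grasp_force: 0.0
t: 71.5
eef_pos: [0.5413, -0.0703, 0.0708]
tool_rot: [-3.137, -0.0, 1.598]
wrist_force: [-0.7, -0.6, -0.8]
gripper_width: 0.0552
grasp_force: 0.0
t: 71.75
eef_pos: [0.5431, -0.0752, 0.0744]
tool_rot: [3.139, 0.003, 1.592]
wrist_force: [-0.1, -0.1, 0.8]
gripper_width: 0.0547
grasp_force: 0.0
t 71.8 at [ 0.5431 -0.0752  0.0744] [179.9   0.2  91.2] J [-0.34  0.41  1.74 -0.    0.99 -0.36] w 0.0547 F [-0.1 -0.1  0.8] g 0.0
(0.5432, -0.0749, 0.029, 91.2) 1 t [ 0.0005 -0.      0.0454] w [0.002 0.003 0.   ] rows>= 1
```

```bash
python3 -m creep '[{"tx":0.0005,"ty":0,"tz":0.015,"wx":0,"wy":0,"wz":0,"jaw":0.055},{"tx":0.0005,"ty":0,"tz":0.03,"wx":0,"wy":0,"wz":0,"jaw":0.055},{"tx":0.0005,"ty":0,"tz":0.0455,"wx":0,"wy":0,"wz":0,"jaw":0.055},{"tx":0.0005,"ty":0,"tz":0.0455,"wx":0,"wy":0,"wz":0,"jaw":0.055},{"tx":0.0005,"ty":0,"tz":0.0455,"wx":0,"wy":0,"wz":0,"jaw":0.055}]'
for i in 1 2; do python3 -m creep '[{"tx":0,"ty":0,"tz":0,"wx":0,"wy":0,"wz":0,"jaw":0},{"tx":0,"ty":0,"tz":0,"wx":0,"wy":0,"wz":0,"jaw":0},{"tx":0,"ty":0,"tz":0,"wx":0,"wy":0,"wz":0,"jaw":0},{"tx":0,"ty":0,"tz":0,"wx":0,"wy":0,"wz":0,"jaw":0}]'; done
python3 - <<'E'
from h import *
plan((.5754,-.0414,.029,91.1))
E
```

```text
t: 72.38
eef_pos: [0.5425, -0.0734, 0.027]
tool_rot: [-3.141, 0.002, 1.593]
wrist_force: [-0.2, -0.1, -0.2]
gripper_width: 0.0554
grasp_force: 0.0
t: 72.88
eef_pos: [0.543, -0.0735, 0.028]
tool_rot: [3.14, 0.002, 1.593]
wrist_force: [0.2, -0.3, -0.8]
gripper_width: 0.0217
grasp_force: 29.9
t: 73.38
eef_pos: [0.543, -0.0735, 0.0279]
tool_rot: [3.141, 0.002, 1.593]
wrist_force: [0.8, 1.0, -0.1]
gripper_width: 0.0213
grasp_force: 29.9
t 73.4 at [ 0.543  -0.0735  0.0279] [1.799e+02 1.000e-01 9.130e+01] J [-0.34  0.48  1.78 -0.    0.88 -0.36] w 0.0213 F [ 0.8  1.  -0.1] g 29.9
(0.5754, -0.0414, 0.029, 91.1) 1 t [ 0.0313  0.0331 -0.0011] w [0.001 0.002 0.003] rows>= 1
```

```bash
python3 -m creep '[{"tx":0.008,"ty":0.008,"tz":0,"wx":0,"wy":0,"wz":0.004,"jaw":0},{"tx":0.016,"ty":0.016,"tz":0,"wx":0,"wy":0,"wz":0.004,"jaw":0},{"tx":0.024,"ty":0.024,"tz":0,"wx":0,"wy":0,"wz":0.004,"jaw":0},{"tx":0.0328,"ty":0.0331,"tz":0,"wx":0,"wy":0,"wz":0.004,"jaw":0},{"tx":0.0328,"ty":0.0331,"tz":0,"wx":0,"wy":0,"wz":0.004,"jaw":0}]'
python3 -m creep '[{"tx":0,"ty":0,"tz":0,"wx":0,"wy":0,"wz":0,"jaw":0},{"tx":0,"ty":0,"tz":0,"wx":0,"wy":0,"wz":0,"jaw":0},{"tx":0,"ty":0,"tz":0,"wx":0,"wy":0,"wz":0,"jaw":0}]'
python3 - <<'E'
from h import *
plan((.5754,-.040,.028,91.1))
E
```

```text
t: 74.0
eef_pos: [0.5769, -0.0386, 0.0279]
tool_rot: [3.138, 0.001, 1.59]
wrist_force: [1.8, 2.6, 0.8]
gripper_width: 0.0217
grasp_force: 29.9
t: 74.38
eef_pos: [0.5754, -0.0401, 0.0279]
tool_rot: [3.14, 0.002, 1.589]
wrist_force: [1.0, 1.9, 1.1]
gripper_width: 0.0217
grasp_force: 29.9
t 74.4 at [ 0.5754 -0.0401  0.0279] [1.799e+02 1.000e-01 9.100e+01] J [-0.26  0.51  1.71 -0.    0.92 -0.28] w 0.0217 F [1.  1.9 1.1] g 29.9
(0.5754, -0.04, 0.028, 91.1) 1 t [ 0.0001 -0.     -0.0001] w [ 0.001  0.002 -0.001] rows>= 1
```

```bash
python3 -m creep '[{"tx":0,"ty":0,"tz":0,"wx":0,"wy":0,"wz":0,"jaw":0.055},{"tx":0,"ty":0,"tz":0,"wx":0,"wy":0,"wz":0,"jaw":0.055},{"tx":0,"ty":0,"tz":0,"wx":0,"wy":0,"wz":0,"jaw":0.055},{"tx":0,"ty":0,"tz":0,"wx":0,"wy":0,"wz":0,"jaw":0.055},{"tx":0,"ty":0,"tz":-0.03,"wx":0,"wy":0,"wz":0,"jaw":0.055}]'
python3 -m creep '[{"tx":0,"ty":0,"tz":-0.05,"wx":0,"wy":0,"wz":0,"jaw":0.055},{"tx":0,"ty":0,"tz":-0.1,"wx":0,"wy":0,"wz":0,"jaw":0.055},{"tx":-0.05,"ty":-0.03,"tz":-0.12,"wx":0,"wy":0,"wz":0,"jaw":0.08},{"tx":-0.1,"ty":-0.06,"tz":-0.12,"wx":0,"wy":0,"wz":0,"jaw":0.092},{"tx":-0.15,"ty":-0.09,"tz":-0.12,"wx":0,"wy":0,"wz":0,"jaw":0.092}]'
python3 -m creep '[{"tx":-0.05,"ty":-0.03,"tz":0,"wx":0,"wy":0,"wz":0,"jaw":0.092},{"tx":-0.1,"ty":-0.06,"tz":0,"wx":0,"wy":0,"wz":0,"jaw":0.092},{"tx":-0.15,"ty":-0.08,"tz":0,"wx":0,"wy":0,"wz":0,"jaw":0.092},{"tx":-0.2,"ty":-0.1,"tz":0,"wx":0,"wy":0,"wz":0,"jaw":0.092},{"tx":-0.23,"ty":-0.12,"tz":0,"wx":0,"wy":0,"wz":0,"jaw":0.092}]'
python3 - <<'E'
from h import *
im=vision.camera("top"); im2=vision.camera("side"); cv2.imwrite("pics/t16r.png",im); cv2.imwrite("pics/s16r.png",im2)
tape(im,"top"); carrier(im); mag(im,"top",.025); mag(im,"top",.034)
k=2000
for i,n,lo in((im,"top",130),(im2,"side",130)):
    r=rect(i,n,.012,.45,.56,-.10,.03,k); m=cv2.morphologyEx((r.min(2)>lo).astype(np.uint8),cv2.MORPH_CLOSE,np.ones((15,15)))
    N,l,st,c=cv2.connectedComponentsWithStats(m)
    for j in range(1,N):
        if st[j,4]>800:
            yy,xx=np.nonzero(l==j); (cx,cy),(w,h),a=cv2.minAreaRect(np.c_[xx,yy].astype(np.float32)); print(n,"blob",round(.56-cy/k,4),round(.03-cx/k,4),w/2,h/2,a)
plan((.40,-.1,.2,97),(.485,.166,.15,97),(.485,.166,.06,97))
E
```

```text
t: 75.0
eef_pos: [0.5732, -0.0395, 0.0559]
tool_rot: [-3.137, 0.001, 1.589]
wrist_force: [0.3, -0.5, 0.1]
gripper_width: 0.0548
grasp_force: 0.0
t: 75.62
eef_pos: [0.4871, -0.1925, 0.1787]
tool_rot: [3.14, 0.003, 1.59]
wrist_force: [0.1, -1.0, 0.1]
gripper_width: 0.0804
grasp_force: 0.0
t: 76.25
eef_pos: [0.3709, -0.4258, 0.1785]
tool_rot: [3.141, 0.003, 1.588]
wrist_force: [-0.2, 0.7, 0.1]
gripper_width: 0.0918
grasp_force: 0.0
top L 0.5947 -0.1057 41.0 42.5 3384
top L 0.5911 0.0436 41.5 42.5 3468
top L 0.4746 -0.1082 41.0 44.0 3542
top L 0.4712 0.0409 41.0 43.0 3461
top tape centre 0.5326 -0.0325 size 150.77813720703125 179.0518798828125 ang 88.65606689453125
-x pos 0.4706 mean 0.4709 slope deg -1.05 at -0.033 19 sd 0.0005
+x pos 0.5934 mean 0.5932 slope deg -1.74 at -0.036 17 sd 0.0006
+y pos 0.0432 mean 0.0432 slope deg -0.72 at 0.524 12 sd 0.0003
-y pos -0.1082 mean -0.1085 slope deg 1.7 at 0.524 12 sd 0.0004
top mag 0.4858 0.1662 size 67.8 47.7 ang 82.9 cen 0.4853 0.1671 org 2208
top mag 0.4849 0.165 size 67.0 47.2 ang 82.7 cen 0.4844 0.1658 org 2176
top blob 0.509 -0.0328 19.0 64.5 90.0
top blob 0.4703 -0.0905 26.5 18.0 90.0
top blob 0.4688 0.022 15.999998092651367 27.499996185302734 0.0
side blob 0.506 -0.035 19.0 67.0 90.0
side blob 0.457 -0.0865 13.0 26.0 90.0
t 76.3 at [ 0.37   -0.4267  0.1782] [180.    0.2  90.8] J [-1.05  0.32  1.58 -0.    1.23 -1.07] w 0.0919 F [ 0.2 -0.3  0.6] g 0.0
(0.4, -0.1, 0.2, 97) 1 t [ 0.1631  0.0173 -0.0114] w [-0.     0.002 -0.054] rows>= 3
(0.4, -0.1, 0.2, 97) 2 t [ 0.1619  0.0261 -0.0111] w [-0.     0.002 -0.054] rows>= 3
(0.485, 0.166, 0.15, 97) 1 t [0.1268 0.0584 0.025 ] w [-0. -0. -0.] rows>= 3
(0.485, 0.166, 0.15, 97) 2 t [0.1268 0.0584 0.025 ] w [-0. -0. -0.] rows>= 3
(0.485, 0.166, 0.06, 97) 1 t [-0.   -0.    0.09] w [ 0. -0. -0.] rows>= 2
```

The carrier is square again: y centre -0.0326 against the tape's -0.0325, and yaw about 1.2° against 1.25°. Label is at about (0.508, -0.034). Now to pick up the magnifier vertically.

```bash
python3 -m creep '[{"tx":0.05,"ty":0.005,"tz":-0.004,"wx":0,"wy":0,"wz":-0.02,"jaw":0.092},{"tx":0.1,"ty":0.01,"tz":-0.008,"wx":0,"wy":0,"wz":-0.04,"jaw":0.092},{"tx":0.163,"ty":0.017,"tz":-0.011,"wx":0,"wy":0,"wz":-0.054,"jaw":0.092},{"tx":0.163,"ty":0.017,"tz":-0.011,"wx":0,"wy":0,"wz":-0.054,"jaw":0.092}]'
python3 -m creep '[{"tx":0.05,"ty":0.008,"tz":-0.004,"wx":0,"wy":0,"wz":-0.02,"jaw":0.092},{"tx":0.1,"ty":0.016,"tz":-0.008,"wx":0,"wy":0,"wz":-0.04,"jaw":0.092},{"tx":0.162,"ty":0.026,"tz":-0.011,"wx":0,"wy":0,"wz":-0.054,"jaw":0.092},{"tx":0.162,"ty":0.026,"tz":-0.011,"wx":0,"wy":0,"wz":-0.054,"jaw":0.092}]'
python3 -m creep '[{"tx":0.045,"ty":0.02,"tz":0.01,"wx":0,"wy":0,"wz":0,"jaw":0.092},{"tx":0.09,"ty":0.04,"tz":0.02,"wx":0,"wy":0,"wz":0,"jaw":0.092},{"tx":0.135,"ty":0.06,"tz":0.03,"wx":0,"wy":0,"wz":0,"jaw":0.092},{"tx":0.18,"ty":0.08,"tz":0.04,"wx":0,"wy":0,"wz":0,"jaw":0.092},{"tx":0.22,"ty":0.1,"tz":0.05,"wx":0,"wy":0,"wz":0,"jaw":0.092}]'
python3 - <<'E'
from h import *
plan((.485,.166,.06,97),(.485,.166,.019,97))
E
```

```text
t: 76.85
eef_pos: [0.3861, -0.2554, 0.1894]
tool_rot: [3.141, 0.001, 1.648]
wrist_force: [0.2, -0.4, 1.1]
gripper_width: 0.0923
grasp_force: 0.0
t: 77.35
eef_pos: [0.4005, -0.0932, 0.2001]
tool_rot: [3.14, 0.002, 1.703]
wrist_force: [-0.1, -0.9, -0.8]
gripper_width: 0.0919
grasp_force: 0.0
t: 77.97
eef_pos: [0.4734, 0.1345, 0.149]
tool_rot: [3.14, 0.003, 1.696]
wrist_force: [0.3, -0.8, 0.0]
gripper_width: 0.0919
grasp_force: 0.0
t 78.0 at [0.4734 0.1345 0.149 ] [179.9   0.2  97.2] J [ 0.05  0.23  1.79 -0.    1.12 -0.07] w 0.0919 F [ 0.3 -0.8  0. ] g 0.0
(0.485, 0.166, 0.06, 97) 1 t [0.0301 0.0153 0.0889] w [0.001 0.003 0.003] rows>= 2
(0.485, 0.166, 0.019, 97) 1 t [-0.    -0.     0.041] w [-0. -0. -0.] rows>= 1
```

```bash
python3 -m creep '[{"tx":0.03,"ty":0.015,"tz":0.03,"wx":0,"wy":0.003,"wz":0.003,"jaw":0.092},{"tx":0.03,"ty":0.015,"tz":0.06,"wx":0,"wy":0.003,"wz":0.003,"jaw":0.092},{"tx":0.03,"ty":0.015,"tz":0.088,"wx":0,"wy":0.003,"wz":0.003,"jaw":0.092},{"tx":0.03,"ty":0.015,"tz":0.088,"wx":0,"wy":0.003,"wz":0.003,"jaw":0.092}]'
python3 - <<'E'
from h import *
im2=vision.camera("side"); cv2.imwrite("pics/s17r.png",im2)
plan((.485,.166,.019,97))
E
```

```text
t: 78.47
eef_pos: [0.4823, 0.1643, 0.0592]
tool_rot: [-3.138, -0.0, 1.693]
wrist_force: [-0.8, 0.2, -0.8]
gripper_width: 0.0921
grasp_force: 0.0
t 78.5 at [0.4833 0.1645 0.0607] [-179.9   -0.    97. ] J [ 0.11  0.38  1.84  0.    0.92 -0.01] w 0.0922 F [-1.2  1.  -0.9] g 0.0
(0.485, 0.166, 0.019, 97) 1 t [0.0012 0.0019 0.0417] w [-0.001 -0.    -0.   ] rows>= 1
```

```bash
python3 -m creep '[{"tx":0.001,"ty":0.001,"tz":0.02,"wx":0,"wy":0,"wz":0,"jaw":0.092},{"tx":0.001,"ty":0.001,"tz":0.042,"wx":0,"wy":0,"wz":0,"jaw":0.092},{"tx":0.001,"ty":0.001,"tz":0.042,"wx":0,"wy":0,"wz":0,"jaw":0.092},{"tx":0.001,"ty":0.001,"tz":0.042,"wx":0,"wy":0,"wz":0,"jaw":0.05},{"tx":0.001,"ty":0.001,"tz":0.042,"wx":0,"wy":0,"wz":0,"jaw":0.05}]'
python3 -m creep '[{"tx":0,"ty":0,"tz":0,"wx":0,"wy":0,"wz":0,"jaw":0.05},{"tx":0,"ty":0,"tz":0,"wx":0,"wy":0,"wz":0,"jaw":0.05},{"tx":0,"ty":0,"tz":0,"wx":0,"wy":0,"wz":0,"jaw":0.05},{"tx":0,"ty":0,"tz":0,"wx":0,"wy":0,"wz":0,"jaw":0.05}]'
python3 - <<'E'
from h import *
plan()
E
python3 -m creep '[{"tx":0,"ty":0,"tz":-0.03,"wx":0,"wy":0,"wz":0,"jaw":0.05},{"tx":0,"ty":0,"tz":-0.06,"wx":0,"wy":0,"wz":0,"jaw":0.05},{"tx":0,"ty":0,"tz":-0.08,"wx":0,"wy":0,"wz":0,"jaw":0.05},{"tx":0,"ty":0,"tz":-0.08,"wx":0,"wy":0,"wz":0,"jaw":0.05}]'
python3 - <<'E'
from h import *
plan((.508,-.034,.1,181.2),(.508,-.034,.04,181.2))
E
```

```text
t: 79.15
eef_pos: [0.4851, 0.1666, 0.0206]
tool_rot: [3.138, -0.001, 1.694]
wrist_force: [0.1, -0.6, -0.4]
gripper_width: 0.0767
grasp_force: 0.0
t: 79.65
eef_pos: [0.4845, 0.1668, 0.02]
tool_rot: [3.14, -0.001, 1.694]
wrist_force: [-1.2, -0.7, 5.2]
gripper_width: 0.0639
grasp_force: 30.0
t 79.7 at [0.4845 0.1668 0.02  ] [179.9  -0.   97.1] J [ 0.11  0.44  1.88  0.    0.83 -0.01] w 0.0639 F [-1.2 -0.7  5.2] g 30.0
t: 80.15
eef_pos: [0.4849, 0.1668, 0.1004]
tool_rot: [3.138, -0.001, 1.694]
wrist_force: [0.6, -0.5, -1.0]
gripper_width: 0.0635
grasp_force: 30.0
t 80.2 at [0.4849 0.1668 0.1004] [179.8  -0.   97.1] J [ 0.11  0.32  1.8   0.    1.01 -0.01] w 0.0635 F [ 0.6 -0.5 -1. ] g 30.0
(0.508, -0.034, 0.1, 181.2) 1 t [-0.1011 -0.0009  0.0002] w [ 0.002  0.001 -0.734] rows>= 5
(0.508, -0.034, 0.1, 181.2) 2 t [-0.0744 -0.0684  0.0001] w [ 0.002  0.001 -0.734] rows>= 5
(0.508, -0.034, 0.04, 181.2) 1 t [ 0.   -0.    0.06] w [ 0.  0. -0.] rows>= 2
```

```bash
python3 -m creep '[{"tx":-0.02,"ty":0,"tz":0,"wx":0,"wy":0,"wz":-0.147,"jaw":0.05},{"tx":-0.04,"ty":0,"tz":0,"wx":0,"wy":0,"wz":-0.294,"jaw":0.05},{"tx":-0.06,"ty":0,"tz":0,"wx":0,"wy":0,"wz":-0.44,"jaw":0.05},{"tx":-0.08,"ty":-0.001,"tz":0,"wx":0,"wy":0,"wz":-0.587,"jaw":0.05},{"tx":-0.101,"ty":-0.001,"tz":0,"wx":0.002,"wy":0,"wz":-0.734,"jaw":0.05}]'
python3 -m creep '[{"tx":-0.015,"ty":-0.014,"tz":0,"wx":0,"wy":0,"wz":-0.147,"jaw":0.05},{"tx":-0.03,"ty":-0.027,"tz":0,"wx":0,"wy":0,"wz":-0.294,"jaw":0.05},{"tx":-0.045,"ty":-0.041,"tz":0,"wx":0,"wy":0,"wz":-0.44,"jaw":0.05},{"tx":-0.06,"ty":-0.055,"tz":0,"wx":0,"wy":0,"wz":-0.587,"jaw":0.05},{"tx":-0.074,"ty":-0.068,"tz":0,"wx":0,"wy":0,"wz":-0.734,"jaw":0.05}]'
python3 -m creep '[{"tx":0,"ty":0,"tz":0.02,"wx":0,"wy":0,"wz":0,"jaw":0.05},{"tx":0,"ty":0,"tz":0.04,"wx":0,"wy":0,"wz":0,"jaw":0.05},{"tx":0,"ty":0,"tz":0.04,"wx":0,"wy":0,"wz":0,"jaw":0.05},{"tx":0,"ty":0,"tz":0.04,"wx":0,"wy":0,"wz":0,"jaw":0.05}]'
python3 - <<'E'
from h import *
plan((.508,-.034,.038,181.2),(.508,-.034,.032,181.2))
im=vision.camera("top"); im2=vision.camera("side"); cv2.imwrite("pics/t18r.png",im); cv2.imwrite("pics/s18r.png",im2)
r=rect(im2,"side",.012,.45,.56,-.12,.10,2000); m=cv2.morphologyEx((r.min(2)>130).astype(np.uint8),cv2.MORPH_CLOSE,np.ones((15,15)))
N,l,st,c=cv2.connectedComponentsWithStats(m)
for j in range(1,N):
    if st[j,4]>500: print("side blob",(.56-c[j][1]/2000).round(4),(.10-c[j][0]/2000).round(4),st[j,2:4]/2)
E
```

```text
t: 80.78
eef_pos: [0.4943, 0.0658, 0.0977]
tool_rot: [-3.139, -0.003, 2.433]
wrist_force: [0.4, 0.3, -2.0]
gripper_width: 0.0641
grasp_force: 30.0
t: 81.4
eef_pos: [0.5059, -0.034, 0.0977]
tool_rot: [3.141, -0.004, -3.116]
wrist_force: [0.1, -0.3, -0.4]
gripper_width: 0.0638
grasp_force: 30.0
t: 81.9
eef_pos: [0.5066, -0.0335, 0.059]
tool_rot: [3.142, -0.002, -3.121]
wrist_force: [0.5, 0.6, -0.9]
gripper_width: 0.0636
grasp_force: 30.0
t 81.9 at [ 0.5066 -0.0335  0.059 ] [ 1.800e+02 -1.000e-01 -1.788e+02] J [-0.29  0.37  1.85 -0.    0.92 -1.88] w 0.0636 F [ 0.5  0.6 -0.9] g 30.0
(0.508, -0.034, 0.038, 181.2) 1 t [-0.0014 -0.0005  0.021 ] w [ 0.    -0.002 -0.   ] rows>= 1
(0.508, -0.034, 0.032, 181.2) 1 t [-0.    -0.     0.006] w [ 0. -0. -0.] rows>= 1
side blob 0.556 0.0572 [15.5  9. ]
side blob 0.5311 -0.0655 [119.   64.5]
side blob 0.4653 -0.1026 [47.  41.5]
side blob 0.4645 0.0477 [44.  38.5]
```

```bash
python3 -m creep '[{"tx":-0.0014,"ty":-0.0005,"tz":0.01,"wx":0,"wy":0,"wz":0,"jaw":0.05},{"tx":-0.0014,"ty":-0.0005,"tz":0.02,"wx":0,"wy":0,"wz":0,"jaw":0.05},{"tx":-0.0014,"ty":-0.0005,"tz":0.025,"wx":0,"wy":0,"wz":0,"jaw":0.05},{"tx":-0.0014,"ty":-0.0005,"tz":0.025,"wx":0,"wy":0,"wz":0,"jaw":0.05}]'
python3 -m creep '[{"tx":0,"ty":0,"tz":0.001,"wx":0,"wy":0,"wz":0,"jaw":0.05},{"tx":0,"ty":0,"tz":0.001,"wx":0,"wy":0,"wz":0,"jaw":0.05}]'
python3 - <<'E'
from h import *
plan((.508,-.034,.032,181.2))
E
```

```text
t: 82.5
eef_pos: [0.5076, -0.0339, 0.0336]
tool_rot: [3.141, -0.003, -3.121]
wrist_force: [0.2, -0.4, -2.0]
gripper_width: 0.0638
grasp_force: 30.0
t: 82.75
eef_pos: [0.5084, -0.0341, 0.0334]
tool_rot: [-3.141, -0.001, -3.121]
wrist_force: [0.4, 0.8, -1.2]
gripper_width: 0.0642
grasp_force: 30.0
t 82.8 at [ 0.5084 -0.0341  0.0334] [-180.    -0.  -178.8] J [-0.29  0.41  1.87 -0.    0.86 -1.88] w 0.0642 F [ 0.4  0.8 -1.2] g 30.0
(0.508, -0.034, 0.032, 181.2) 1 t [0.0004 0.0001 0.0014] w [-0.    -0.001 -0.001] rows>= 1
```

```bash
python3 -m creep '[{"tx":0,"ty":0,"tz":0.0006,"wx":0,"wy":0,"wz":0,"jaw":0.05},{"tx":0,"ty":0,"tz":0.0012,"wx":0,"wy":0,"wz":0,"jaw":0.05},{"tx":0,"ty":0,"tz":0.0012,"wx":0,"wy":0,"wz":0,"jaw":0.05}]'
python3 -m creep '[{"tx":0,"ty":0,"tz":0,"wx":0,"wy":0,"wz":0,"jaw":0.092},{"tx":0,"ty":0,"tz":0,"wx":0,"wy":0,"wz":0,"jaw":0.092},{"tx":0,"ty":0,"tz":0,"wx":0,"wy":0,"wz":0,"jaw":0.092},{"tx":0,"ty":0,"tz":0,"wx":0,"wy":0,"wz":0,"jaw":0.092},{"tx":0,"ty":0,"tz":-0.02,"wx":0,"wy":0,"wz":0,"jaw":0.092}]'
python3 -m creep '[{"tx":0,"ty":0,"tz":-0.05,"wx":0,"wy":0,"wz":0,"jaw":0.092},{"tx":0,"ty":0,"tz":-0.1,"wx":0,"wy":0,"wz":0,"jaw":0.092},{"tx":0,"ty":0.05,"tz":-0.12,"wx":0,"wy":0,"wz":0,"jaw":0.092},{"tx":0.02,"ty":-0.05,"tz":-0.13,"wx":0,"wy":0,"wz":0,"jaw":0.092},{"tx":0.03,"ty":-0.1,"tz":-0.13,"wx":0,"wy":0,"wz":0,"jaw":0.092}]'
python3 - <<'E'
from h import *
plan((.4,-.25,.18,175),(.34,-.43,.2,170))
E
```

```text
t: 83.12
eef_pos: [0.5082, -0.0341, 0.0321]
tool_rot: [-3.141, -0.001, -3.121]
wrist_force: [-0.0, -0.8, -1.2]
gripper_width: 0.0641
grasp_force: 30.0
t: 83.75
eef_pos: [0.5069, -0.0337, 0.0511]
tool_rot: [3.141, -0.004, -3.121]
wrist_force: [0.4, 0.4, 0.5]
gripper_width: 0.0921
grasp_force: 0.0
t: 84.38
eef_pos: [0.4862, -0.1048, 0.1819]
tool_rot: [-3.14, 0.001, -3.113]
wrist_force: [1.2, -0.8, -0.1]
gripper_width: 0.0918
grasp_force: 0.0
t 84.4 at [ 0.4862 -0.1048  0.1819] [-1.799e+02  1.000e-01 -1.783e+02] J [-0.44  0.21  1.74 -0.    1.2  -2.04] w 0.0918 F [ 1.2 -0.8 -0.1] g 0.0
(0.4, -0.25, 0.18, 175) 1 t [ 0.0904 -0.1426  0.002 ] w [-0.001  0.001  0.116] rows>= 4
(0.34, -0.43, 0.2, 170) 1 t [ 0.0441 -0.1845 -0.02  ] w [-0.    -0.     0.087] rows>= 4
```

```bash
python3 -m creep '[{"tx":0.022,"ty":-0.035,"tz":0,"wx":0,"wy":0,"wz":0.03,"jaw":0.092},{"tx":0.045,"ty":-0.07,"tz":0,"wx":0,"wy":0,"wz":0.06,"jaw":0.092},{"tx":0.067,"ty":-0.107,"tz":0,"wx":0,"wy":0,"wz":0.09,"jaw":0.092},{"tx":0.09,"ty":-0.142,"tz":0,"wx":0,"wy":0,"wz":0.116,"jaw":0.092},{"tx":0.09,"ty":-0.142,"tz":0,"wx":0,"wy":0,"wz":0.116,"jaw":0.092}]'
python3 -m creep '[{"tx":0.011,"ty":-0.046,"tz":-0.01,"wx":0,"wy":0,"wz":0.03,"jaw":0.092},{"tx":0.022,"ty":-0.092,"tz":-0.02,"wx":0,"wy":0,"wz":0.06,"jaw":0.092},{"tx":0.033,"ty":-0.138,"tz":-0.02,"wx":0,"wy":0,"wz":0.087,"jaw":0.092},{"tx":0.044,"ty":-0.184,"tz":-0.02,"wx":0,"wy":0,"wz":0.087,"jaw":0.092},{"tx":0.044,"ty":-0.184,"tz":-0.02,"wx":0,"wy":0,"wz":0.087,"jaw":0.092}]'
python3 - <<'E'
from h import *
im=vision.camera("top"); im2=vision.camera("side"); cv2.imwrite("pics/t19r.png",im); cv2.imwrite("pics/s19r.png",im2)
tape(im,"top"); carrier(im); plan()
a=rect(im,"top",.012,x0=.44,x1=.62,y0=-.14,y1=.08); b=rect(im2,"side",.012,x0=.44,x1=.62,y0=-.14,y1=.08)
t=cv2.resize(np.hstack([a,b]),None,fx=.9,fy=.9); w=t.shape[1]
u=cv2.resize(im[100:240,60:440],(w,int(140*w/380)),interpolation=cv2.INTER_CUBIC)
o=np.vstack([t,u]); print(o.shape); cv2.imwrite("pics/c19.png",o[:600,:800])
E
```

```text
t: 85.0
eef_pos: [0.3971, -0.2526, 0.181]
tool_rot: [-3.141, -0.001, 3.042]
wrist_force: [0.6, 0.2, -0.3]
gripper_width: 0.0916
grasp_force: 0.0
t: 85.62
eef_pos: [0.3366, -0.4315, 0.2007]
tool_rot: [-3.141, -0.001, 2.957]
wrist_force: [-0.2, -0.2, -1.1]
gripper_width: 0.0921
grasp_force: 0.0
top L 0.5947 -0.1058 41.0 42.0 3359
top L 0.5912 0.0437 41.5 42.5 3439
top L 0.4746 -0.1082 41.0 44.0 3521
top L 0.4712 0.0409 41.0 43.0 3431
top tape centre 0.5326 -0.0325 size 150.40487670898438 179.28404235839844 ang 88.80650329589844
-x pos 0.4706 mean 0.4709 slope deg -1.09 at -0.033 19 sd 0.0004
+x pos 0.5934 mean 0.5932 slope deg -1.71 at -0.036 17 sd 0.0006
+y pos 0.0432 mean 0.0432 slope deg -0.76 at 0.524 12 sd 0.0004
-y pos -0.1084 mean -0.1084 slope deg 1.62 at 0.524 12 sd 0.0005
t 85.7 at [ 0.3374 -0.4285  0.2006] [ 1.799e+02 -1.000e-01  1.695e+02] J [-1.11  0.28  1.59 -0.    1.27 -2.5 ] w 0.0921 F [ 0.3 -0.3  0.2] g 0.0
(615, 792, 3)
```

View pics/c19.png

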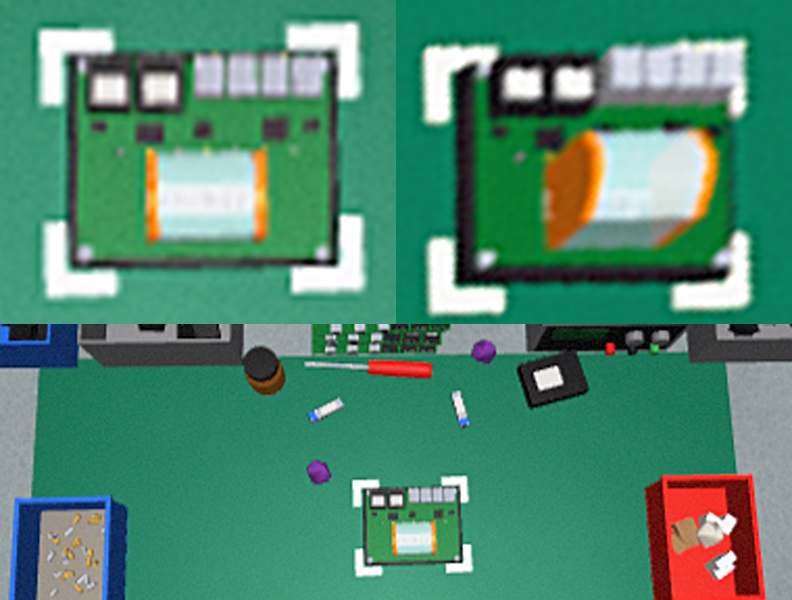

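The magnifier lies flat side down over the label (top crop centre (206,195), and after parallax within about 1 mm of the label). The carrier sits between the corners, the mat is clear of scraps and the arm is away. I'll hand in.

```bash
python3 -c "
from bench import bot
print(bot.close_job())"
```

```text
the job is handed in; nothing more can be done
None
```

I handed the job in with everything done as asked: all five scraps in the red bin, the carrier squarely in the taped corners (put back after it was knocked aside), and the magnifier flat side down on the barcode label, about 1 mm off centre; the result of the judging was not shown.

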